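# Put the drained tea things away

## Robot

A 6-joint arm with a two-finger parallel gripper is mounted at the origin on the work surface. World frame = base frame: x ahead of the robot, y to its left, z up, the work surface at z = 0. Lengths are in mm, angles in rad, forces in N, time in s.
With the tool pointing down it reaches from about 425 to 950 mm from the base axis. Payload 14.7 kg.
Tool frame: the origin (TCP) lies midway between the tips of the shut fingers; the grasp point (between the pads) lies 19 mm behind it; z points along the fingers, x is the direction in which the jaws open and shut, and the axes are right-handed (so a half turn about z gives the same grasp; the last joint's range is limited). The gripper opens to 85 mm and grips with 20 to 120 N. Pads are 22 mm wide; open, the fingers measure 114 mm over their backs; the gripper's body (76 mm by 85 mm) begins 54 mm behind the grasp point. The pads swing forward as they close: fully open they stand 13 mm farther back than shut.
Start: joints at [-1.171, 0.48, 1.596, -0, 1.065, -0.047], TCP at [280.868, -586.179, 193.797] pointing down, gripper open.
Joint ranges: [-2.75, 2.75], [-0.82, 2.05], [0.23, 2.67], [-1.56, 4.7], [0.09, 2.69], [-2.92, 2.92]. Speed limits (rad/s): [1.89, 1.89, 2.39, 3.01, 3.01, 3.01].

## Interface

Orientations are given as a rotation vector (axis times angle).
In Python, from bench import bot gives the robot as it stands.
- The arm moves only by the shell command python3 -m handwheel 'ROWS' [FORCE]. ROWS is JSON, a list of rows, each an object of numbers: "rx", "ry", "rz": the turn, a rotation vector about the tool's x, y, z in rad; "x", "y", "z": the shift along the tool's x, y, z in mm; "gripper": the opening, from 0 (shut) to 1 (fully open). A call has exactly 8 rows; each row is the pose to reach, as a shift and turn from the pose commanded when the call began, along the tool's axes at that moment; what a row does not reach only later rows make up. A row lasts 1/12 s, in which the tool goes at most 41.7 mm and 7.16 degrees, less where a joint would pass 70% of its speed; a pose out of reach is approached as far as the arm can. A call with a gripper value outside its range is refused whole. The fingers move at their own pace and stop on an object; FORCE is the grip in N (left out, the last holds). Time passes only in rows, so rows that repeat a pose let the fingers close, or fill a call up. It gives the time, the measured TCP pose, the force and the opening at its end, in the units of the state.
- bot.sense(): the state, without advancing time (a new reading comes with each control period).
- bot.get_image(name): name is "scene" or "side" or "wrist"; returns a dict with "frame" (384x512x3 uint8, blue, green, red), "fx", "fy", "cx", "cy" (pixels), "dist_coeffs" ([k1, k2, p1, p2, k3] as OpenCV has them; the pictures are not rectified), "rvec" (rotation vector, rad) and "tvec" (3), from world to camera coordinates, as OpenCV has them. Camera axes: x right, y down, z forward; pixel columns grow to the right and rows downward; lengths in mm; the calibration is good to about 2 mm. A picture is of the moment at which its call begins. There is no depth.
- bot.hand_in(): hands the job in, once; it reports no verdict.
The state is a dict: "clock": time; "q": joint angles; "qd": joint speeds; "joint_efforts": joint torques, N m; "tool_pos": TCP position; "eef_rot": TCP orientation; "wrist_force": force on the tool from outside, world axes, zero at the start; "torque": the same for the moment, N m; "opening": finger opening in mm.
Only numpy, scipy, OpenCV 4.12 (cv2) and the standard library are available. Lean on these libraries where they do the work, as an engineer would, in place of code of your own. Each camera call takes 0.05 s, during which the arm holds its last target.

## Task

The washed tea things have drained, so put each one back. Close the yellow flask: the stopper pushed down into its neck, then the steel cup from the top of the stack mouth down over the stopper until it sits on the flask's shoulder. Then take down the rest of the stack, standing the white mug mouth down in the middle of the cork coaster and the glass bowl mouth down over the biscuits, flat and centred on the plate inside its raised rim; set mug and bowl down gently, never letting them drop, and leave the spoon and the wooden box where they lie.

Things in the scene. Friction and masses are not known exactly. Their poses are not given: they have to be found in the camera images.
- stopper: Flask stopper, loose, 45 g, standing plug down on the tiles nearest the robot. Below, a grey round plug 30 mm wide, 28 mm long, tapering to 25 mm over its lowest 10 mm; above, a black round head 40 mm wide, 20 mm tall (sides upright for 14 mm, then chamfered to 32 mm). Origin: centre of the plug's lower end; z up.
- cup: The flask's plain steel cup lid, loose, 90 g, mouth down on top of the stack on the wooden rack. Round, 58 mm outside, 52 mm inside, 58 mm tall, closed top 3 mm thick. Origin: centre of the mouth (its lower edge as it stands); z up, towards the closed top.
- mug: White enamel mug, loose, 160 g, mouth down in the stack, under the cup, over the bowl's foot. Round, 68 mm outside, 62 mm inside, 70 mm tall, closed bottom uppermost. Handle: a 7 mm bar loop on its +y side, reaching 61 mm from the axis, 10 to 61 mm above the mouth, so grip it along its x axis. Origin: centre of the mouth (lower edge as it stands); z up.
- bowl: Footed clear glass bowl, loose, 260 g, mouth down, lowest in the stack. Mouth 112 mm outside, 103 inside; narrows to 86 mm at its flat bottom, uppermost, 50 mm above the mouth (44 mm deep inside). On the bottom a solid round foot, 45 mm wide (48 at its root), 18 mm tall, to grip once the mug (standing round it) is off. Origin: centre of the mouth (lower edge as it stands); z up.
- flask: Yellow vacuum flask, loose, 0.62 kg, upright, open. Body 66 mm wide to a shoulder 178 mm up; then a steel neck, 44 mm outside, 35 mm inside, to 200 mm. The stopper's head rests on the neck's edge (stopper origin then 172 mm above the flask's); the cup goes over both, its mouth resting on the shoulder (cup origin 178 mm above). Origin: centre of its foot; z up.
- coaster: Round cork coaster, fixed, 96 mm wide, 6 mm thick: the mug's place. Origin: centre of its underside, on the tiles.
- plate: White china side plate, loose, 0.4 kg, 172 mm wide, with three round biscuits (55 mm wide, one on another, part of the plate, to 27 mm above the tiles) in the middle: the bowl's place. Flat floor 6 mm above the tiles, about 136 mm wide, then the rim rises to 14 mm. Origin: centre of its underside, on the tiles.
- rack: Wooden slatted draining rack, fixed, 150 by 150 mm, top 14 mm above the tiles. The stack (from below: bowl, mug, cup) stands about on its middle, its top 192 mm above the tiles. Origin: centre of its underside, on the tiles.
- spoon: Steel teaspoon, bystander, loose, about 135 mm long, lying on the tiles near the robot; to be left there. Origin: about the middle of its length, on its underside; x along it.
- wooden_box: Small closed wooden box with a sliding lid, bystander, loose, 110 mm (x) by 70 mm (y), 51 mm tall, near the robot; to be left there. Origin: centre of its underside.
Not all that is in view belongs to the job. Of the things shaped like the coaster, the cork one is meant.

How it is judged:
By the outcome, as a careful person would: the job done as asked, in the order asked, and still so for the second after the job is handed in, with the robot touching nothing.
It also fails if it takes over 125 s, if anything falls off the work surface, if the arm or the gripper's body presses on something with over 40 N, if the wrist force passes 120 N, or if a joint passes its speed limit or range.

## Working session

There is one attempt and no reset: what is moved stays moved. The work goes in short steps, Python scripts to look and compute and a shell command to move; the robot and the scene stay as the last step left them, time stands still between calls to the robot, and variables do not carry over. Pictures are saved under pics/ and viewed, and the job is handed in when it is done.

```bash
ls; mkdir -p pics
cat > h.py <<'E'
import numpy as np, cv2
from bench import bot
def cam(n):
    return bot.get_image(n)
def snap(n,f):
    d=cam(n); cv2.imwrite('pics/'+f,d['frame']); return d
def K(d): return np.array([[d['fx'],0,d['cx']],[0,d['fy'],d['cy']],[0,0,1.]])
def ray(d,px):
    p=cv2.undistortPoints(np.array(px,float).reshape(-1,1,2),K(d),np.array(d['dist_coeffs'],float)).reshape(-1,2)
    R=cv2.Rodrigues(np.array(d['rvec'],float))[0]; t=np.array(d['tvec'],float).reshape(3)
    return -R.T@t, np.c_[p,np.ones(len(p))]@R
def onz(d,px,z):
    o,r=ray(d,px); return o+r*((z-o[2])/r[:,2])[:,None]
def proj(d,P):
    return cv2.projectPoints(np.array(P,float).reshape(-1,1,3),np.array(d['rvec'],float),np.array(d['tvec'],float),K(d),np.array(d['dist_coeffs'],float))[0].reshape(-1,2)
E
python3 - <<'E'
from h import *
import pickle
D={}
for n in ("scene","side","wrist"):
    D[n]=snap(n,n+'0.png'); o,r=ray(D[n],[[256,192]]); print(n,o.round(),r.round(2))
pickle.dump(D,open('d0.pkl','wb'))
print(bot.sense())
E
```

```text
pics
scene [ 992. -417. 1083.] [[-0.36  0.36 -0.86]]
side [ 179.  808. 1141.] [[ 0.28 -0.6  -0.75]]
wrist [ 348. -554.  373.] [[-0.26 -0.13 -0.96]]
{'clock': 0.15, 'q': array([-1.17058418e+00,  4.80714224e-01,  1.59670773e+00,  1.41974511e-05,
        1.06511834e+00, -4.65627247e-02]), 'qd': array([ 1.76943133e-03, -1.47946443e-03, -2.76025874e-03,  3.26280166e-04,
       -3.83533913e-04, -6.86349524e-05]), 'joint_efforts': array([ 4.12863792e-04, -9.51155806e+01, -4.30456495e+01, -3.61674552e-05,
        8.16509564e-03,  2.00336707e-07]), 'tool_pos': array([ 280.74990227, -585.86102122,  193.31065992]), 'eef_rot': array([-2.65789660e+00,  1.67383418e+00,  1.20994362e-03]), 'wrist_force': array([-0.22468949, -0.69819225,  0.36498062]), 'torque': array([-0.01457665,  0.05396561, -0.04090566]), 'opening': 85.79572676033106}
```

View pics/scene0.png

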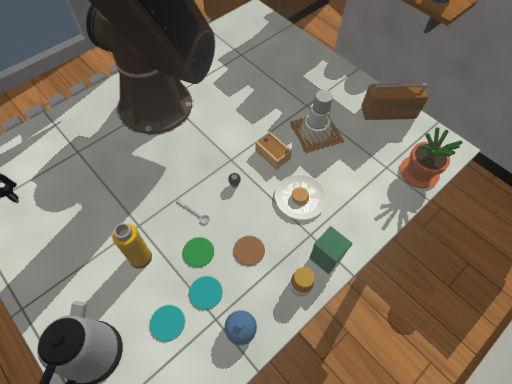

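View pics/side0.png

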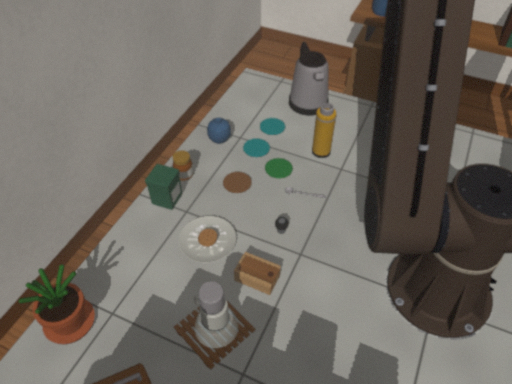

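View pics/wrist0.png

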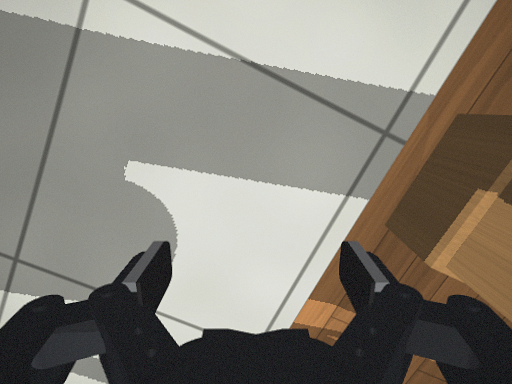

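Scene view: flask neck around (124,230) and foot around (142,260), stopper (234,180), cork coaster (249,250), plate (300,198), stack (320,100–135), box (273,150), spoon (195,213). I'll zoom in to see detail.

Run:
```python
import cv2,numpy as np
a=cv2.imread('pics/scene0.png'); b=cv2.imread('pics/side0.png')
z=lambda im,x,y,w,h,s:cv2.resize(im[y:y+h,x:x+w],None,fx=s,fy=s,interpolation=cv2.INTER_CUBIC)
A=z(a,270,80,80,75,5); B=z(a,100,210,80,75,5)
C=z(b,170,270,80,75,5); E=z(b,290,90,80,75,5)
cv2.imwrite('pics/z0.png',np.vstack([np.hstack([A,B]),np.hstack([C,E])])[:600*2])
im=np.vstack([np.hstack([A,B]),np.hstack([C,E])]); cv2.imwrite('pics/z0.png',cv2.resize(im,(800,600)) if im.shape[0]>600 else im)
A=z(a,210,160,120,75,3.3); B=z(a,160,190,120,85,3.3)
cv2.imwrite('pics/z1.png',np.vstack([A,B]))
```

```text
(no output)
```

View pics/z0.png

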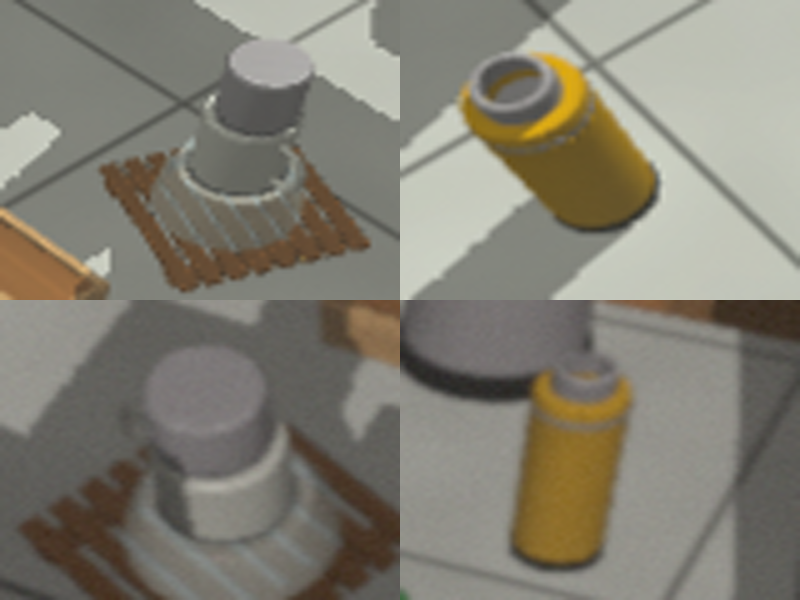

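View pics/z1.png

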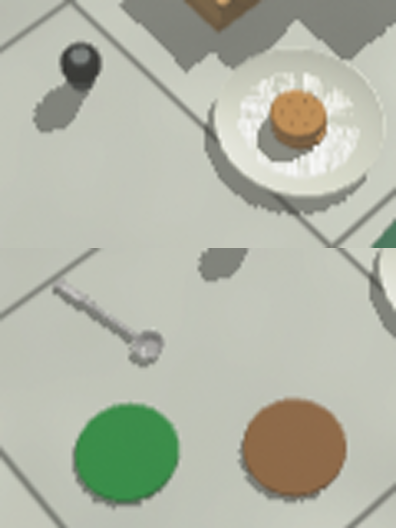

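```bash
python3 - <<'E'
from h import *
import pickle
D=pickle.load(open('d0.pkl','rb'))
for n in ('scene','side'):
    d=D[n]; hsv=cv2.cvtColor(d['frame'],cv2.COLOR_BGR2HSV)
    def blob(mask,roi):
        x,y,w,h=roi; m=np.zeros_like(mask); m[y:y+h,x:x+w]=mask[y:y+h,x:x+w]
        c=max(cv2.findContours(m,0,1)[0],key=cv2.contourArea); return c
    R={'scene':dict(cork=(225,230,50,45),stop=(222,168,24,24),fl=(105,215,60,60)),
       'side':dict(cork=(215,165,45,32),stop=(270,212,22,24),fl=(305,95,40,70))}[n]
    m=cv2.inRange(hsv,(3,70,60),(20,200,220)); c=blob(m,R['cork']); (px,py),ax,an=cv2.fitEllipse(c); 
    P=onz(d,c.reshape(-1,2),6); print(n,'cork',px,py,cv2.minEnclosingCircle(P[:,:2].astype(np.float32)),onz(d,[[px,py]],6).round(1))
    m=cv2.inRange(hsv,(0,0,0),(180,255,95)); c=blob(m,R['stop']); x,y,w,h=cv2.boundingRect(c); print('stop',(x,y,w,h),np.round(c.reshape(-1,2).mean(0)))
    m=cv2.inRange(hsv,(18,120,60),(35,255,255)); c=blob(m,R['fl']); print('flask bb',cv2.boundingRect(c))
E
python3 - <<'E'
import cv2,numpy as np
a=cv2.imread('pics/scene0.png'); b=cv2.imread('pics/side0.png')
z=lambda im,x,y,w,h,s:cv2.resize(im[y:y+h,x:x+w],None,fx=s,fy=s,interpolation=cv2.INTER_NEAREST)
cv2.imwrite('pics/z2.png',np.vstack([np.hstack([z(a,215,165,40,30,10),z(b,262,208,40,30,10)]),np.hstack([z(a,105,217,40,30,10),z(b,306,97,40,30,10)])]))
E
```

```text
scene cork 248.79092407226562 250.11441040039062 ((683.5660400390625, -127.65869903564453), 47.57843017578125) [[ 684.5 -128.2    6. ]]
stop (229, 174, 11, 13) [234. 179.]
flask bb (112, 224, 39, 43)
side cork 236.81741333007812 181.98875427246094 ((681.6387329101562, -127.6939926147461), 46.68852996826172) [[ 681.5 -126.9    6. ]]
stop (275, 215, 14, 18) [282. 224.]
flask bb (313, 120, 21, 36)
```

View pics/z2.png

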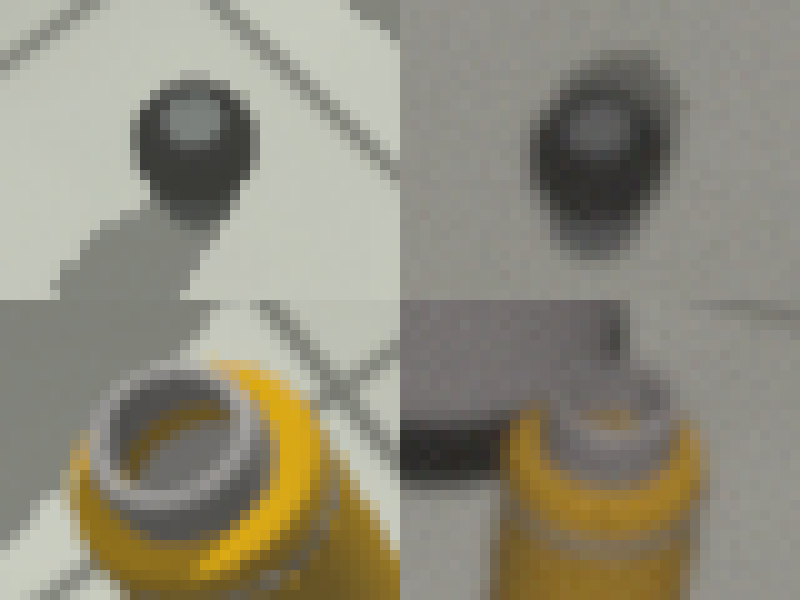

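Run:
```python
from h import *
import pickle
D=pickle.load(open('d0.pkl','rb'))
a,b=D['scene'],D['side']
def tri(p,q):
    o1,r1=ray(a,[p]);o2,r2=ray(b,[q]); A=np.c_[r1[0],-r2[0]]; s=np.linalg.lstsq(A,o2-o1,rcond=None)[0]
    return ((o1+s[0]*r1[0]+o2+s[1]*r2[0])/2).round(1), np.linalg.norm(o1+s[0]*r1[0]-o2-s[1]*r2[0]).round(1)
for n,p,q,z in (('stop',(233.9,176.7),(281.6,220.3),48),('neck',(122.2,230.1),(326.7,107.5),200),('cup',(323.6,95.4),(210.8,291.9),192),('plate',(300,198),(208.5,238),14)):
    print(n,onz(a,[p],z).round(1),onz(b,[q],z).round(1),tri(p,q))
# plate: white low sat bright
for d,roi in((a,(265,170,70,60)),(b,(175,210,70,55))):
    g=d['frame']; x,y,w,h=roi
    hsv=cv2.cvtColor(g,cv2.COLOR_BGR2HSV)[y:y+h,x:x+w]
    m=cv2.inRange(hsv,(3,80,60),(22,255,255)); c=max(cv2.findContours(m,0,1)[0],key=cv2.contourArea).reshape(-1,2)+[x,y]
    P=onz(d,c,27);print('biscuit',cv2.boundingRect(c),cv2.minEnclosingCircle(P[:,:2].astype(np.float32)))
im=np.hstack([cv2.resize(a['frame'][165:230,262:338],None,fx=5.2,fy=5.2,interpolation=0),cv2.resize(b['frame'][205:270,170:246],None,fx=5.2,fy=5.2,interpolation=0)])
cv2.imwrite('pics/z3.png',im)
```

```text
stop [[473.9  -5.6  48. ]] [[473.   -8.7  48. ]] (array([473.5,  -6.7,  49.5]), np.float64(2.5))
neck [[ 483.4 -386.   200. ]] [[ 478.9 -382.6  200. ]] (array([ 480.5, -386.3,  196.4]), np.float64(1.7))
cup [[502.2 358.6 192. ]] [[500.6 358.6 192. ]] (array([501.4, 358.7, 191.5]), np.float64(1.3))
plate [[663.4 116.1  14. ]] [[653.2 118.5  14. ]] (array([658.6, 117. ,   8.3]), np.float64(7.1))
biscuit (292, 187, 17, 18) ((660.3707275390625, 115.80728149414062), 32.418861389160156)
biscuit (198, 229, 19, 17) ((652.1868896484375, 124.10072326660156), 31.11638832092285)
```

View pics/z3.png

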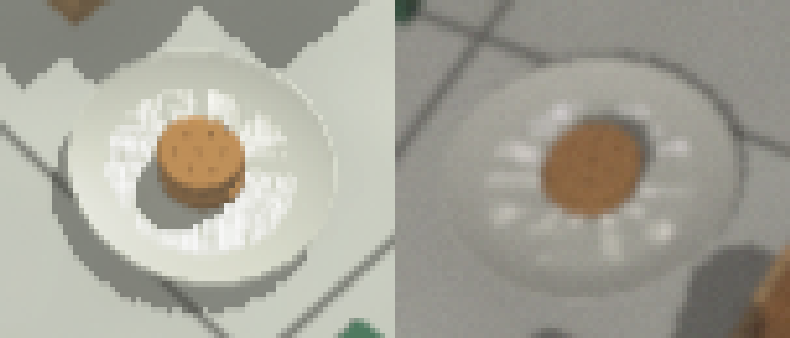

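```bash
cat >> h.py <<'E'
from scipy.spatial.transform import Rotation as Ro
def go(x,y,z,yaw=None):
    s=bot.sense(); R=Ro.from_rotvec(s['eef_rot']).as_matrix(); p=np.array(s['tool_pos'])
    y0=np.degrees(np.arctan2(R[1,0],R[0,0]))
    sh=R.T@(np.array([x,y,z])-p)
    rz=0 if yaw is None else -np.radians((yaw-y0+180)%360-180)
    print('t',round(s['clock'],2),'pos',p.round(1),'yaw',y0.round(1),'tilt',np.degrees(np.arccos(-R[2,2])).round(2),'open',round(s['opening'],1),'F',np.round(s['wrist_force'],1),'q6',round(s['q'][5],2))
    print('  shift',sh.round(1),'rz',round(rz,3))
E
python3 -c "
from h import *
go(281,-586,340);go(474,-7,230,0)"
```

```text
t 0.15 pos [ 280.7 -585.9  193.3] yaw -64.4 tilt 0.05 open 85.8 F [-0.2 -0.7  0.4] q6 -0.05
  shift [ 1.000e-01 -2.000e-01 -1.467e+02] rz 0
t 0.15 pos [ 280.7 -585.9  193.3] yaw -64.4 tilt 0.05 open 85.8 F [-0.2 -0.7  0.4] q6 -0.05
  shift [-438.6 -424.4  -36.3] rz -1.124
```

```bash
python3 -m handwheel '[{"z":-40},{"z":-80},{"z":-120},{"z":-150},{"z":-150},{"z":-150},{"z":-150},{"z":-150}]'
```

```text
invalid input
```

```bash
python3 -m handwheel '[{"rx":0,"ry":0,"rz":0,"x":0,"y":0,"z":-40,"gripper":1},{"rx":0,"ry":0,"rz":0,"x":0,"y":0,"z":-80,"gripper":1},{"rx":0,"ry":0,"rz":0,"x":0,"y":0,"z":-120,"gripper":1},{"rx":0,"ry":0,"rz":0,"x":0,"y":0,"z":-150,"gripper":1},{"rx":0,"ry":0,"rz":-0.12,"x":-20,"y":-20,"z":-150,"gripper":1},{"rx":0,"ry":0,"rz":-0.24,"x":-48,"y":-46,"z":-150,"gripper":1},{"rx":0,"ry":0,"rz":-0.36,"x":-76,"y":-72,"z":-150,"gripper":1},{"rx":0,"ry":0,"rz":-0.48,"x":-104,"y":-98,"z":-150,"gripper":1}]'; python3 -c "
from h import *
go(474,-7,230,0)"
```

```text
clock: 0.82
tool_pos: [324.2, -448.5, 343.5]
eef_rot: [-2.982, 0.987, 0.0]
wrist_force: [0.9, -0.5, 0.1]
opening: 85.4
t 0.82 pos [ 324.2 -448.5  343.5] yaw -36.6 tilt 0.02 open 85.4 F [ 0.9 -0.5  0.1] q6 -0.36
  shift [-143.  -443.7  113.6] rz -0.639
```

```bash
python3 -m handwheel '[{"rx":0,"ry":0,"rz":-0.08,"x":-12,"y":-38,"z":0,"gripper":1},{"rx":0,"ry":0,"rz":-0.16,"x":-24,"y":-76,"z":0,"gripper":1},{"rx":0,"ry":0,"rz":-0.24,"x":-36,"y":-114,"z":0,"gripper":1},{"rx":0,"ry":0,"rz":-0.32,"x":-49,"y":-152,"z":0,"gripper":1},{"rx":0,"ry":0,"rz":-0.4,"x":-61,"y":-190,"z":0,"gripper":1},{"rx":0,"ry":0,"rz":-0.48,"x":-73,"y":-228,"z":0,"gripper":1},{"rx":0,"ry":0,"rz":-0.56,"x":-86,"y":-266,"z":0,"gripper":1},{"rx":0,"ry":0,"rz":-0.639,"x":-98,"y":-304,"z":0,"gripper":1}]'; python3 -c "
from h import *
go(474,-7,230,0)"
```

```text
clock: 1.48
tool_pos: [428.4, -146.1, 343.9]
eef_rot: [3.142, -0.002, 0.0]
wrist_force: [1.3, -0.0, 0.4]
opening: 85.4
t 1.48 pos [ 428.4 -146.1  343.9] yaw -0.1 tilt 0.01 open 85.4 F [ 1.3 -0.   0.4] q6 -0.39
  shift [  45.4 -139.2  113.9] rz -0.001
```

```bash
python3 -m handwheel '[{"rx":0,"ry":0,"rz":0,"x":11,"y":-35,"z":20,"gripper":1},{"rx":0,"ry":0,"rz":0,"x":22,"y":-70,"z":40,"gripper":1},{"rx":0,"ry":0,"rz":0,"x":34,"y":-105,"z":60,"gripper":1},{"rx":0,"ry":0,"rz":0,"x":45,"y":-134,"z":80,"gripper":1},{"rx":0,"ry":0,"rz":0,"x":45,"y":-134,"z":100,"gripper":1},{"rx":0,"ry":0,"rz":0,"x":45,"y":-134,"z":114,"gripper":1},{"rx":0,"ry":0,"rz":0,"x":45,"y":-134,"z":114,"gripper":1},{"rx":0,"ry":0,"rz":0,"x":45,"y":-134,"z":114,"gripper":1}]'; python3 -c "
from h import *
go(474,-7,230,0)
d=snap('wrist','w1.png')
print(proj(d,[[474,-7,48]]))"
```

```text
clock: 2.15
tool_pos: [473.7, -14.2, 229.6]
eef_rot: [-3.141, 0.008, 0.002]
wrist_force: [1.1, -0.1, 0.7]
opening: 85.3
t 2.15 pos [473.7 -14.2 229.6] yaw -0.3 tilt 0.09 open 85.3 F [ 1.1 -0.1  0.7] q6 -0.09
  shift [ 0.3 -7.2 -0.4] rz -0.005
[[255.0249636  160.27229976]]
```

View pics/w1.png

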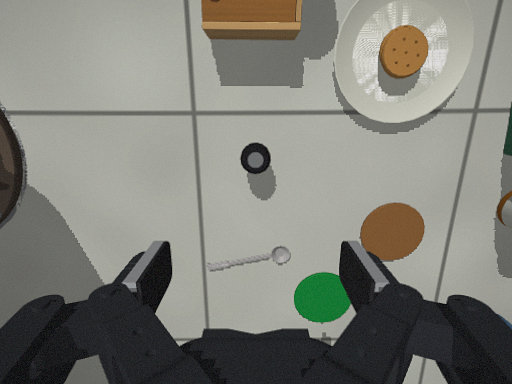

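Wrist view: stopper top at about (256,160), close to the predicted (255,160); plate, coaster and spoon are visible too. I'll measure all of these.

Run:
```python
from h import *
d=cam('wrist'); g=d['frame']; hsv=cv2.cvtColor(g,cv2.COLOR_BGR2HSV)
def big(m,roi):
    x,y,w,h=roi; k=np.zeros_like(m);k[y:y+h,x:x+w]=m[y:y+h,x:x+w]
    return max(cv2.findContours(k,0,1)[0],key=cv2.contourArea).reshape(-1,2)
def circ(P):
    A=np.c_[2*P[:,:2],np.ones(len(P))]; s=np.linalg.lstsq(A,(P[:,:2]**2).sum(1),rcond=None)[0]; return s[:2].round(1),np.sqrt(s[2]+s[0]**2+s[1]**2).round(1)
c=big(cv2.inRange(hsv,(0,0,0),(180,255,75)),(235,140,40,40)); print('head',circ(onz(d,c,40)))
ys,xs=np.nonzero(cv2.inRange(hsv[150:171,246:267],(0,0,85),(180,255,200))); print('top',onz(d,[[xs.mean()+246,ys.mean()+150]],48).round(1))
c=big(cv2.inRange(hsv,(3,70,40),(20,220,220)),(355,198,75,70)); print('cork',circ(onz(d,c,6)))
c=big(cv2.inRange(hsv,(3,90,40),(22,255,255)),(375,20,60,60)); print('bisc',circ(onz(d,c,27)))
```

```text
head (array([474.1,  -6. ]), np.float64(19.2))
top [[474.7  -6.3  48. ]]
cork (array([ 682.6, -127.2]), np.float64(47.1))
bisc (array([653.4, 119.8]), np.float64(28.3))
```

```bash
python3 -c "
from h import *
go(474.2,-6.3,25,0)"; python3 -m handwheel '[{"rx":0,"ry":0,"rz":-0.004,"x":0.4,"y":-8,"z":35,"gripper":1},{"rx":0,"ry":0,"rz":-0.004,"x":0.4,"y":-8,"z":70,"gripper":1},{"rx":0,"ry":0,"rz":-0.004,"x":0.4,"y":-8,"z":105,"gripper":1},{"rx":0,"ry":0,"rz":-0.004,"x":0.4,"y":-8,"z":140,"gripper":1},{"rx":0,"ry":0,"rz":-0.004,"x":0.4,"y":-8,"z":165,"gripper":1},{"rx":0,"ry":0,"rz":-0.004,"x":0.4,"y":-8,"z":170,"gripper":1},{"rx":0,"ry":0,"rz":-0.004,"x":0.4,"y":-8,"z":170,"gripper":1},{"rx":0,"ry":0,"rz":-0.004,"x":0.4,"y":-8,"z":170,"gripper":1}]' 40;  python3 -c "
from h import *
go(474.2,-6.3,25,0); d=snap('wrist','w2.png');snap('side','s2.png')
"
```

```text
t 2.25 pos [474.6 -14.7 230.7] yaw -0.3 tilt 0.06 open 85.3 F [0.4 0.4 0.8] q6 -0.09
  shift [ -0.7  -8.4 205.7] rz -0.006
clock: 2.92
tool_pos: [475.7, -6.7, 61.2]
eef_rot: [3.141, -0.002, 0.002]
wrist_force: [0.2, -0.4, 0.7]
opening: 85.7
t 2.92 pos [475.7  -6.7  61.2] yaw -0.1 tilt 0.08 open 85.7 F [ 0.2 -0.4  0.7] q6 -0.08
  shift [-1.5 -0.4 36.2] rz -0.001
```

View pics/w2.png

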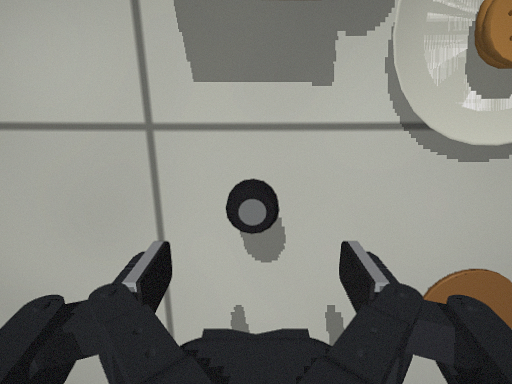

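Stopper top is at (252,211), midway between the pads (about 170 and 340). I'll go down and close.

```bash
python3 -m handwheel '[{"rx":0,"ry":0,"rz":0,"x":-1,"y":-0.3,"z":15,"gripper":1},{"rx":0,"ry":0,"rz":0,"x":-1,"y":-0.3,"z":30,"gripper":1},{"rx":0,"ry":0,"rz":0,"x":-1,"y":-0.3,"z":36,"gripper":1},{"rx":0,"ry":0,"rz":0,"x":-1,"y":-0.3,"z":36,"gripper":0.6},{"rx":0,"ry":0,"rz":0,"x":-1,"y":-0.3,"z":36,"gripper":0.4},{"rx":0,"ry":0,"rz":0,"x":-1,"y":-0.3,"z":36,"gripper":0.3},{"rx":0,"ry":0,"rz":0,"x":-1,"y":-0.3,"z":36,"gripper":0.2},{"rx":0,"ry":0,"rz":0,"x":-1,"y":-0.3,"z":36,"gripper":0.2}]' 40;  python3 -c "
from h import *
go(474.2,-6.3,25,0); d=snap('wrist','w3.png')
d=cam('side'); cv2.imwrite('pics/s3.png',cv2.resize(d['frame'][150:270,220:380],None,fx=5,fy=5))
"
```

```text
clock: 3.68
tool_pos: [474.1, -6.0, 24.4]
eef_rot: [3.142, -0.002, 0.002]
wrist_force: [0.7, 0.3, 0.9]
opening: 25.6
t 3.68 pos [474.1  -6.   24.4] yaw -0.1 tilt 0.06 open 25.6 F [0.7 0.3 0.9] q6 -0.08
  shift [ 0.1  0.3 -0.6] rz -0.001
```

View pics/w3.png

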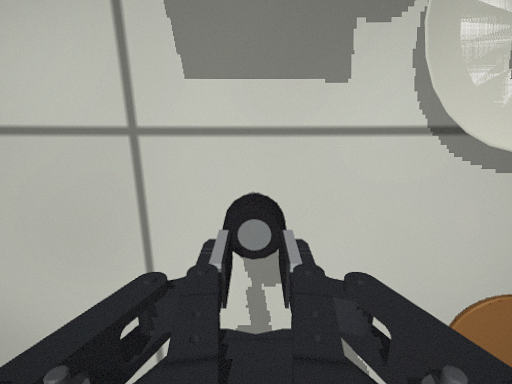

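View pics/s3.png

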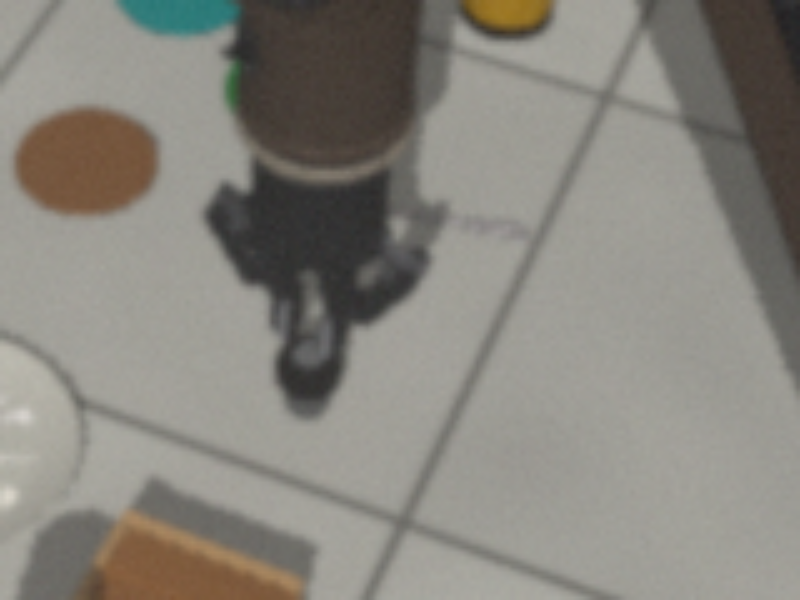

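Run:
```python
from h import *
d=cam('wrist'); s=bot.sense(); p=s['tool_pos']
print(s['opening'],p)
print('tcp',proj(d,[p]),'grasp',proj(d,[p+[0,0,19]]),'stop top/bottom',proj(d,[[474.2,-6.3,48],[474.2,-6.3,0]]))
for dx in(-13,13):
  print(proj(d,[p+[dx,-11,0],p+[dx,11,0],p+[dx,-11,19],p+[dx,11,19]]).round())
cv2.imwrite('pics/w3z.png',cv2.resize(d['frame'][180:300,170:330],None,fx=5,fy=5,interpolation=0))
# stopper position now
o=onz(d,[[254.5,235]],48);print(o)
```

```text
17.011028316884968 [473.78278316  -6.02560104  24.08778454]
tcp [[253.96578198 219.61880084]] grasp [[253.8581229  231.42540773]] stop top/bottom [[254.52565561 235.30595068]
 [254.62678328 207.84435334]]
[[235. 235.]
 [234. 204.]
 [233. 248.]
 [232. 215.]]
[[273. 234.]
 [273. 204.]
 [275. 248.]
 [275. 215.]]
[[474.18537875  -6.09978309  48.        ]]
```

View pics/w3z.png

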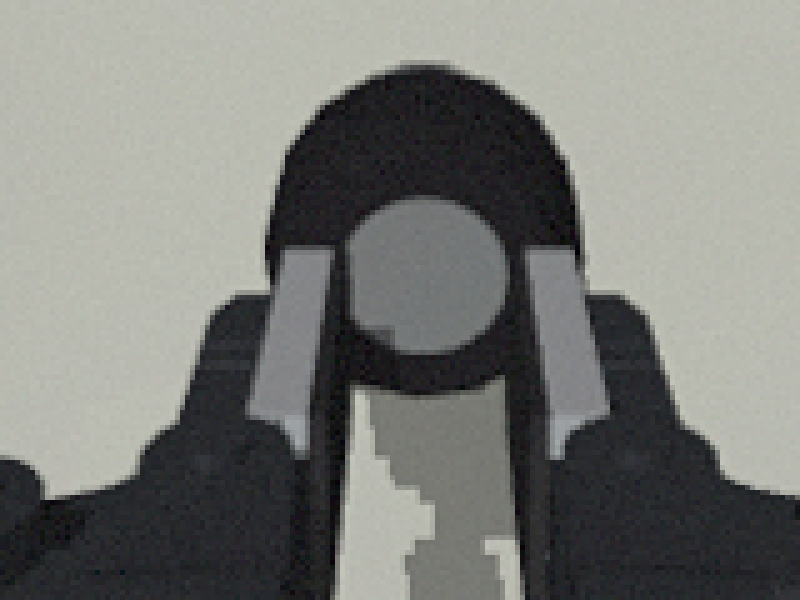

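Run:
```python
from h import *
d=cam('wrist'); s=bot.sense(); p=s['tool_pos']
print(s['opening'],p,s['clock'])
for z in (24,40,50,60,70,80):
  print(z,proj(d,[[474-s['opening']/2,5,z],[474+s['opening']/2,5,z]]).round(1).tolist())
cv2.imwrite('pics/w4z.png',cv2.resize(d['frame'][180:300,170:330],None,fx=5,fy=5,interpolation=0))
e=cam('side'); cv2.imwrite('pics/s4z.png',cv2.resize(e['frame'][190:240,250:310],None,fx=10,fy=10,interpolation=0))
```

```text
17.14613621110691 [473.6396824   -6.00598092  23.97766748] 3.8833
24 [[241.5, 204.3], [267.2, 204.2]]
40 [[240.3, 212.9], [268.3, 212.9]]
50 [[239.5, 219.1], [269.0, 219.0]]
60 [[238.5, 226.1], [269.9, 226.0]]
70 [[237.4, 234.0], [270.9, 233.9]]
80 [[236.2, 242.9], [272.0, 242.8]]
```

View pics/w4z.png

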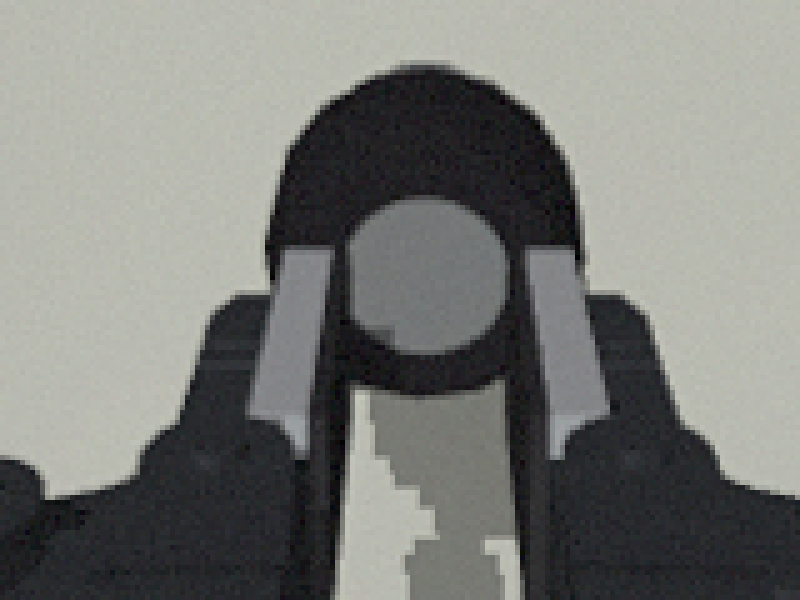

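View pics/s4z.png

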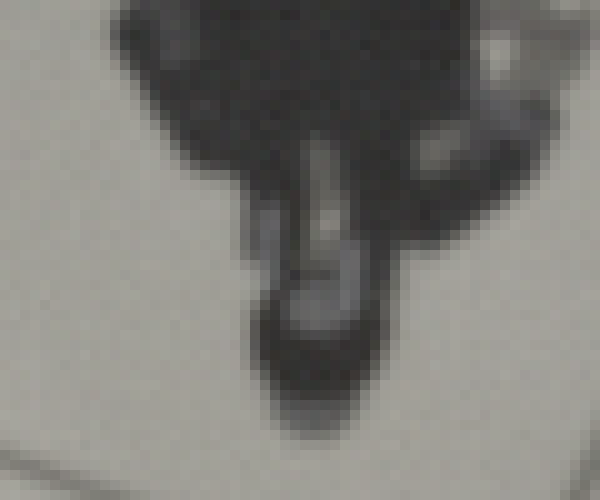

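Run:
```python
from h import *
e=cam('scene'); cv2.imwrite('pics/c4z.png',cv2.resize(e['frame'][140:200,190:270],None,fx=10,fy=10,interpolation=0))
p=bot.sense()['tool_pos']
print(proj(e,[p,p+[0,0,19],[474,-6,48],[474,-6,64]]).round(1))
d=cam('wrist');print(d['fx'],d['fy'],d['cx'],d['cy'],d['dist_coeffs']); print(ray(d,[[256,192]]))
```

```text
[[233.9 180.6]
 [233.8 177.6]
 [233.8 176.8]
 [233.7 174.1]]
285.3937361158471 285.3937361158471 255.21944715373886 191.94626232604844 [0.02327211 0.         0.         0.         0.        ]
(array([474.58217227,  67.93144544, 203.78419659]), array([[ 0.00203876, -0.28911998, -0.95729462]]))
```

View pics/c4z.png

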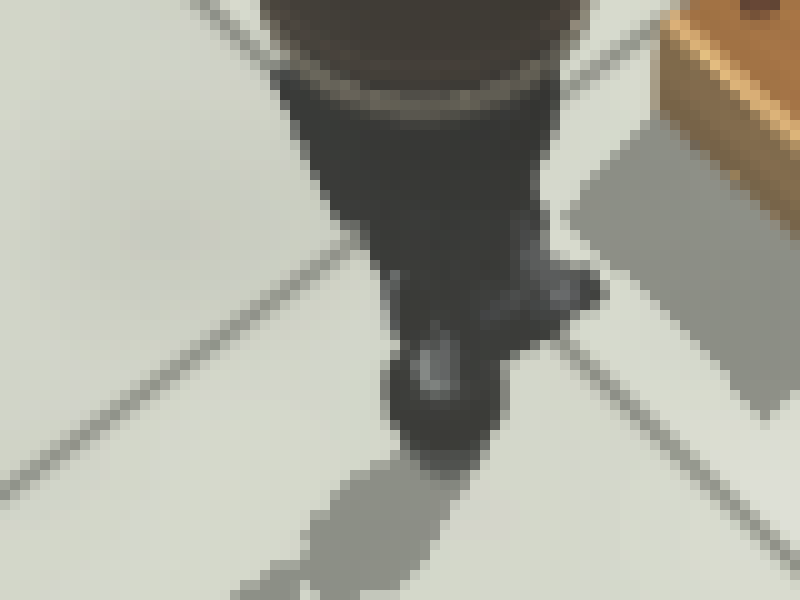

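Fingers read 17 mm open, and the wrist view shows the pads passing above the head, with pad ends at v≈229. The real tips therefore seem to be well behind the stated TCP, by roughly 38 mm, so I'll reopen and go lower step by step.

```bash
python3 -m handwheel '[{"rx":0,"ry":0,"rz":0,"x":0,"y":0,"z":-4,"gripper":1},{"rx":0,"ry":0,"rz":0,"x":0,"y":0,"z":-4,"gripper":1},{"rx":0,"ry":0,"rz":0,"x":0,"y":0,"z":-4,"gripper":1},{"rx":0,"ry":0,"rz":0,"x":0,"y":0,"z":-4,"gripper":1},{"rx":0,"ry":0,"rz":0,"x":0,"y":0,"z":-4,"gripper":1},{"rx":0,"ry":0,"rz":0,"x":0,"y":0,"z":-4,"gripper":1},{"rx":0,"ry":0,"rz":0,"x":0,"y":0,"z":-2,"gripper":1},{"rx":0,"ry":0,"rz":0,"x":0,"y":0,"z":0,"gripper":1}]' 40;  python3 - <<'E'
from h import *
go(474.2,-6.3,-4,0); d=snap('wrist','w5.png')
cv2.imwrite('pics/w5z.png',cv2.resize(d['frame'][200:310,150:360],None,fx=3.8,fy=3.8,interpolation=0))
e=cam('scene'); cv2.imwrite('pics/c5z.png',cv2.resize(e['frame'][140:200,190:270],None,fx=10,fy=10,interpolation=0))
p=bot.sense()['tool_pos']
print(proj(e,[p+[dx,0,dz] for dx in(-42,42) for dz in (13,35,50)]).round(1)-[190,140])
E
```

```text
clock: 4.7
tool_pos: [473.7, -6.0, 23.7]
eef_rot: [3.142, -0.002, 0.0]
wrist_force: [-1.2, 0.1, 0.3]
opening: 85.2
t 4.7 pos [473.7  -6.   23.7] yaw -0.1 tilt 0.01 open 85.2 F [-1.2  0.1  0.3] q6 -0.08
  shift [ 0.5  0.3 27.7] rz -0.001
[[35.6 30.6]
 [35.3 26.9]
 [35.1 24.3]
 [52.2 46.7]
 [52.1 43.2]
 [52.1 40.7]]
```

View pics/w5z.png

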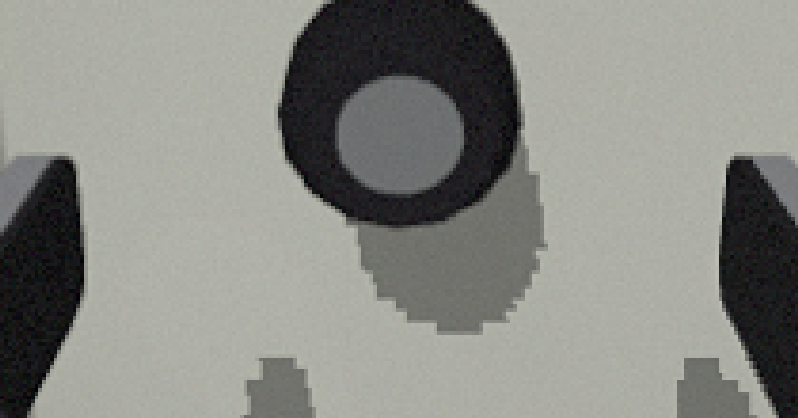

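View pics/c5z.png

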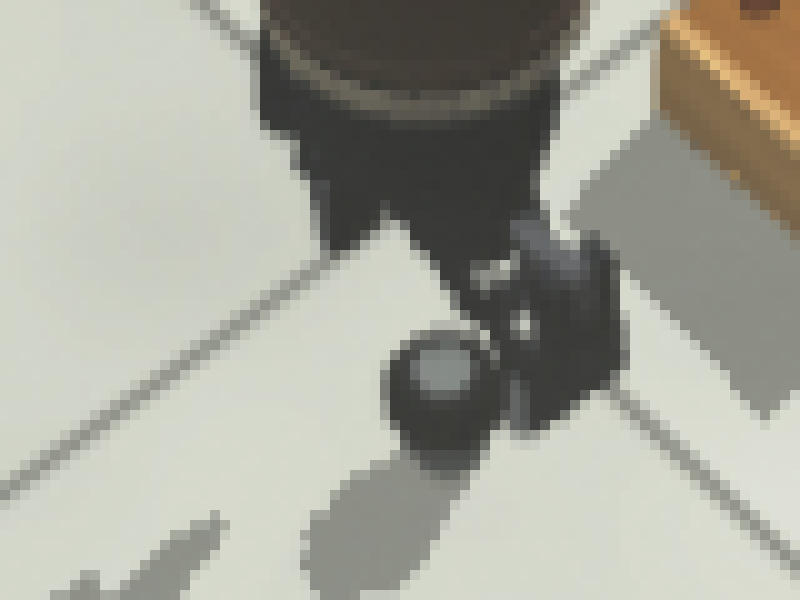

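Scene view: the open finger ends at (53,43)/(34,25) in the crop, about 45–50 mm above the reported TCP where 13 mm was stated. The offset is therefore about +35 mm. I'll lower 30 mm and close partway.

```bash
python3 -m handwheel '[{"rx":0,"ry":0,"rz":0,"x":0.5,"y":0,"z":10,"gripper":1},{"rx":0,"ry":0,"rz":0,"x":0.5,"y":0,"z":20,"gripper":1},{"rx":0,"ry":0,"rz":0,"x":0.5,"y":0,"z":30,"gripper":1},{"rx":0,"ry":0,"rz":0,"x":0.5,"y":0,"z":30,"gripper":0.7},{"rx":0,"ry":0,"rz":0,"x":0.5,"y":0,"z":30,"gripper":0.6},{"rx":0,"ry":0,"rz":0,"x":0.5,"y":0,"z":30,"gripper":0.55},{"rx":0,"ry":0,"rz":0,"x":0.5,"y":0,"z":30,"gripper":0.55},{"rx":0,"ry":0,"rz":0,"x":0.5,"y":0,"z":30,"gripper":0.55}]' 40;  python3 - <<'E'
from h import *
go(474.2,-6.3,-4,0); d=snap('wrist','w6.png')
cv2.imwrite('pics/w6z.png',cv2.resize(d['frame'][180:310,150:360],None,fx=3.8,fy=3.8,interpolation=0))
e=cam('scene'); cv2.imwrite('pics/c6z.png',cv2.resize(e['frame'][140:200,190:270],None,fx=10,fy=10,interpolation=0))
E
```

```text
clock: 5.47
tool_pos: [474.4, -6.0, -5.9]
eef_rot: [3.142, -0.002, 0.001]
wrist_force: [-0.9, 0.5, -0.2]
opening: 46.9
t 5.47 pos [474.4  -6.   -5.9] yaw -0.1 tilt 0.03 open 46.9 F [-0.9  0.5 -0.2] q6 -0.08
  shift [-0.2  0.3 -1.9] rz -0.001
```

View pics/w6z.png

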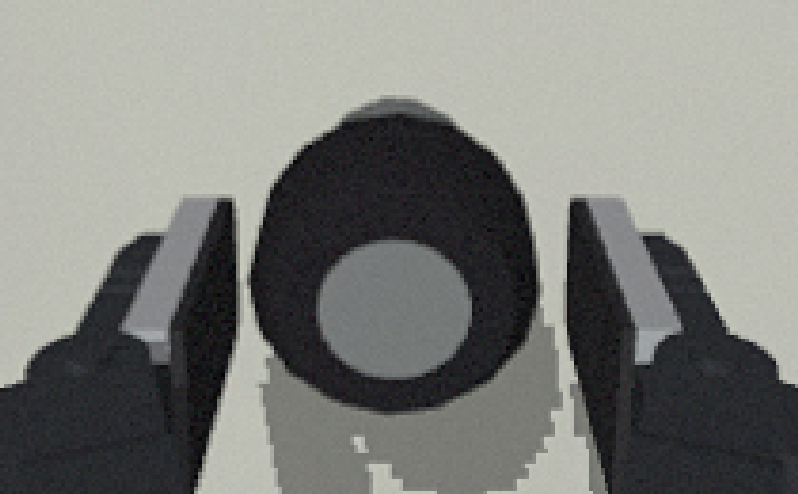

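View pics/c6z.png

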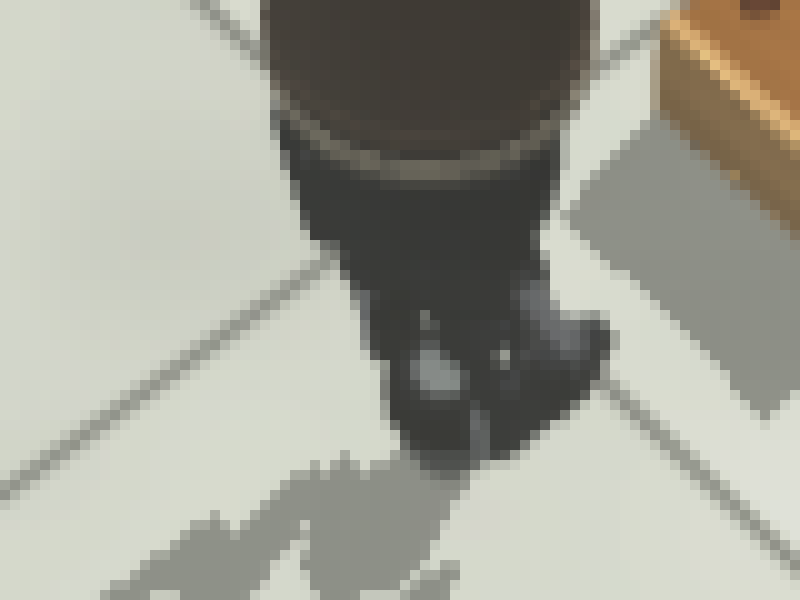

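Run:
```python
from h import *
e=cam('scene')
for x,y in((497.8,-17),(497.8,-6),(505,-17),(505,5),(497.8,5)):
    print(x,y,(proj(e,[[x,y,z] for z in(25,35,45)])-[190,140]).round(1).tolist())
```

```text
497.8 -17 [[46.2, 47.0], [46.1, 45.4], [46.0, 43.8]]
497.8 -6 [[48.7, 45.1], [48.6, 43.5], [48.6, 41.9]]
505 -17 [[47.6, 48.4], [47.6, 46.8], [47.5, 45.2]]
505 5 [[52.6, 44.6], [52.6, 43.0], [52.6, 41.4]]
497.8 5 [[51.2, 43.2], [51.2, 41.6], [51.1, 40.0]]
```

```bash
python3 -m handwheel '[{"rx":0,"ry":0,"rz":0,"x":-1,"y":0,"z":4,"gripper":0.55},{"rx":0,"ry":0,"rz":0,"x":-1,"y":0,"z":8,"gripper":0.55},{"rx":0,"ry":0,"rz":0,"x":-1,"y":0,"z":8,"gripper":0.55},{"rx":0,"ry":0,"rz":0,"x":-1,"y":0,"z":8,"gripper":0.5},{"rx":0,"ry":0,"rz":0,"x":-1,"y":0,"z":8,"gripper":0.4},{"rx":0,"ry":0,"rz":0,"x":-1,"y":0,"z":8,"gripper":0.3},{"rx":0,"ry":0,"rz":0,"x":-1,"y":0,"z":8,"gripper":0.2},{"rx":0,"ry":0,"rz":0,"x":-1,"y":0,"z":8,"gripper":0.2}]' 40;  python3 - <<'E'
from h import *
go(474.2,-6.3,-4,0); d=snap('wrist','w7.png')
cv2.imwrite('pics/w7z.png',cv2.resize(d['frame'][180:310,150:360],None,fx=3.8,fy=3.8,interpolation=0))
E
```

```text
clock: 6.28
tool_pos: [472.9, -6.0, -14.2]
eef_rot: [-3.142, 0.002, 0.0]
wrist_force: [-1.5, -0.5, 2.5]
opening: 38.3
t 6.28 pos [472.9  -6.  -14.2] yaw -0.1 tilt 0.01 open 38.3 F [-1.5 -0.5  2.5] q6 -0.08
  shift [  1.3   0.3 -10.2] rz -0.001
```

View pics/w7z.png

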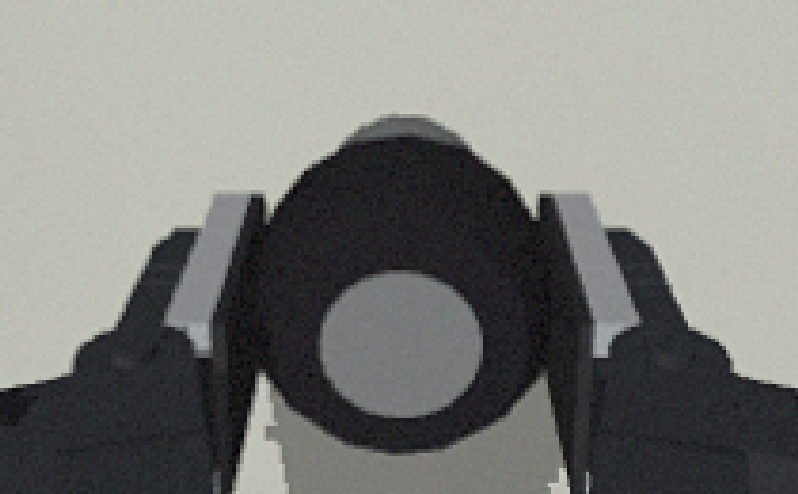

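Grip holds at 38 mm on the 40 mm head, with the pad ends at v≈231. I'll lift and look from the fixed cameras at how low the tips sit on the stopper.

```bash
python3 -m handwheel '[{"rx":0,"ry":0,"rz":0,"x":0,"y":0,"z":-15,"gripper":0.2},{"rx":0,"ry":0,"rz":0,"x":0,"y":0,"z":-50,"gripper":0.2},{"rx":0,"ry":0,"rz":0,"x":0,"y":0,"z":-90,"gripper":0.2},{"rx":0,"ry":0,"rz":0,"x":0,"y":0,"z":-130,"gripper":0.2},{"rx":0,"ry":0,"rz":0,"x":0,"y":0,"z":-170,"gripper":0.2},{"rx":0,"ry":0,"rz":0,"x":0,"y":0,"z":-210,"gripper":0.2},{"rx":0,"ry":0,"rz":0,"x":0,"y":0,"z":-240,"gripper":0.2},{"rx":0,"ry":0,"rz":0,"x":0,"y":0,"z":-240,"gripper":0.2}]' 40;  python3 - <<'E'
from h import *
go(474.2,-6.3,-4,0); d=snap('wrist','w8.png')
A=cv2.resize(d['frame'][180:310,150:360],None,fx=3.8,fy=3.8,interpolation=0)
cv2.imwrite('pics/w8z.png',A)
d=cam('side')
e=cam('scene');p=bot.sense()['tool_pos']
u,v=proj(d,[p+[0,0,35]])[0].astype(int);B=cv2.resize(d['frame'][v-30:v+30,u-20:u+20],None,fx=10,fy=10,interpolation=0)
u,v=proj(e,[p+[0,0,35]])[0].astype(int);C=cv2.resize(e['frame'][v-30:v+30,u-20:u+20],None,fx=10,fy=10,interpolation=0)
cv2.imwrite('pics/sc8z.png',np.hstack([B,C])); print(u,v)
E
```

```text
clock: 7.0
tool_pos: [476.4, -6.2, 231.8]
eef_rot: [3.141, -0.001, 0.015]
wrist_force: [1.6, -0.1, -0.1]
opening: 38.5
t 7.0 pos [476.4  -6.2 231.8] yaw -0.1 tilt 0.54 open 38.5 F [ 1.6 -0.1 -0.1] q6 -0.08
  shift [-4.400e+00 -1.000e-01  2.358e+02] rz -0.001
231 135
```

View pics/w8z.png

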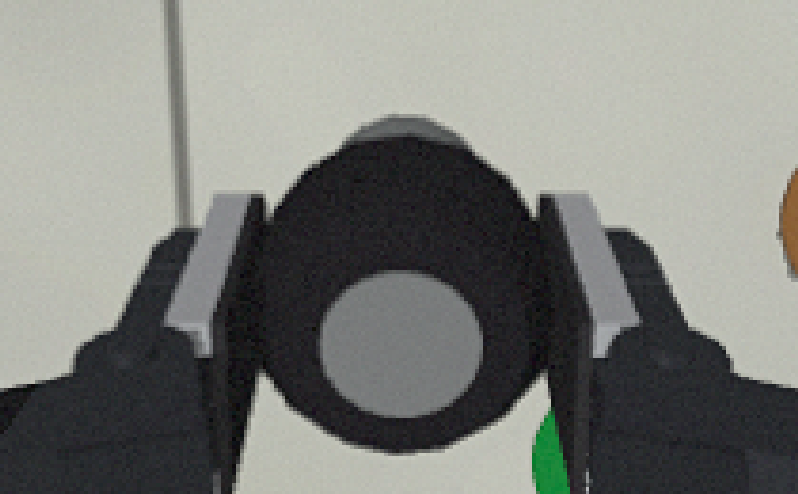

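View pics/sc8z.png

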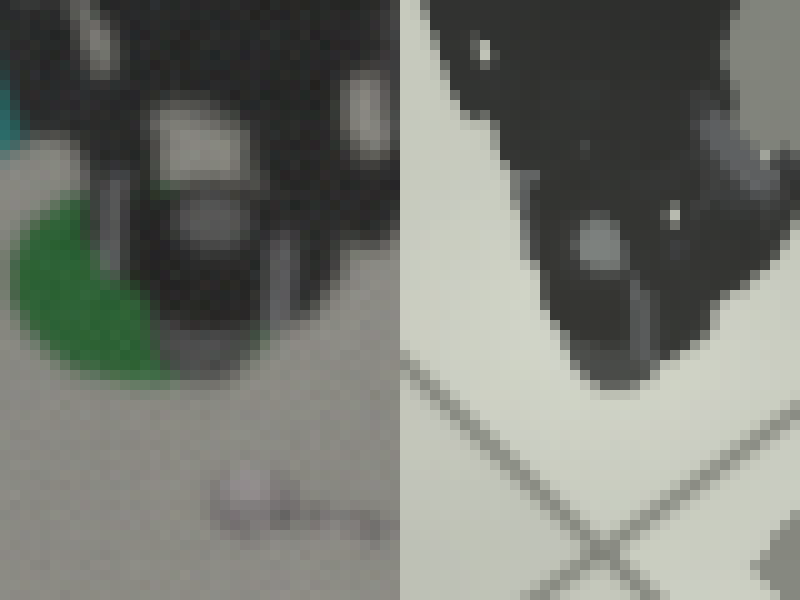

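Stopper is held square: the wrist view is unchanged, with the disc at (255,270), and the fixed views put the tips near the plug/head junction. On to the flask, with a look through the wrist camera.

```bash
python3 -m handwheel '[{"rx":0,"ry":0,"rz":0,"x":-3,"y":10,"z":-38,"gripper":0.2},{"rx":0,"ry":0,"rz":0,"x":-7,"y":30,"z":-72,"gripper":0.2},{"rx":0,"ry":0,"rz":0.08,"x":-11,"y":60,"z":-100,"gripper":0.2},{"rx":0,"ry":0,"rz":0.17,"x":-16,"y":98,"z":-108,"gripper":0.2},{"rx":0,"ry":0,"rz":0.26,"x":-21,"y":138,"z":-108,"gripper":0.2},{"rx":0,"ry":0,"rz":0.35,"x":-26,"y":178,"z":-108,"gripper":0.2},{"rx":0,"ry":0,"rz":0.44,"x":-31,"y":218,"z":-108,"gripper":0.2},{"rx":0,"ry":0,"rz":0.53,"x":-36,"y":258,"z":-108,"gripper":0.2}]' 40;  python3 - <<'E'
from h import *
go(423,-455,340,-40)
E
```

```text
clock: 7.82
tool_pos: [435.6, -265.5, 332.0]
eef_rot: [-3.029, 0.831, 0.004]
wrist_force: [0.6, -0.3, -0.5]
opening: 38.4
t 7.82 pos [ 435.6 -265.5  332. ] yaw -30.7 tilt 0.16 open 38.4 F [ 0.6 -0.3 -0.5] q6 -0.07
  shift [ 85.8 169.4  -8.3] rz 0.163
```

```bash
python3 -m handwheel '[{"rx":0,"ry":0,"rz":0.05,"x":17,"y":34,"z":-8,"gripper":0.2},{"rx":0,"ry":0,"rz":0.1,"x":34,"y":68,"z":-8,"gripper":0.2},{"rx":0,"ry":0,"rz":0.163,"x":51,"y":102,"z":-8,"gripper":0.2},{"rx":0,"ry":0,"rz":0.163,"x":68,"y":136,"z":-8,"gripper":0.2},{"rx":0,"ry":0,"rz":0.163,"x":80,"y":158,"z":-8,"gripper":0.2},{"rx":0,"ry":0,"rz":0.163,"x":86,"y":169,"z":-8,"gripper":0.2},{"rx":0,"ry":0,"rz":0.163,"x":86,"y":169,"z":-8,"gripper":0.2},{"rx":0,"ry":0,"rz":0.163,"x":86,"y":169,"z":-8,"gripper":0.2}]' 40;  python3 - <<'E'
from h import *
go(423,-455,340,-40)
d=snap('wrist','w9.png');print(proj(d,[[481,-385,200]]))
E
```

```text
clock: 8.48
tool_pos: [425.0, -452.6, 340.0]
eef_rot: [-2.952, 1.069, 0.004]
wrist_force: [-0.3, 0.4, -0.3]
opening: 38.4
t 8.48 pos [ 425.  -452.6  340. ] yaw -39.8 tilt 0.18 open 38.4 F [-0.3  0.4 -0.3] q6 -0.17
  shift [-0.   3.1  0. ] rz 0.003
[[254.77654458  92.57978133]]
```

View pics/w9.png

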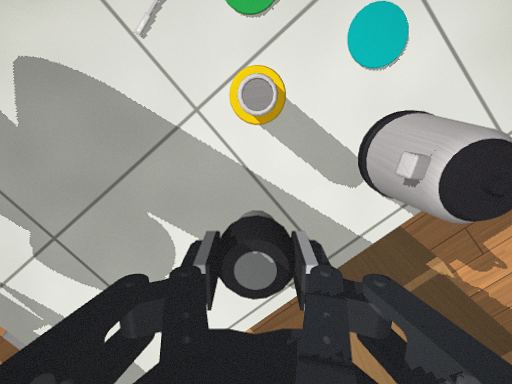

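Run:
```python
from h import *
d=cam('wrist'); s=bot.sense(); g=d['frame']; hsv=cv2.cvtColor(g,cv2.COLOR_BGR2HSV)
def circ(P):
    A=np.c_[2*P[:,:2],np.ones(len(P))]; q=np.linalg.lstsq(A,(P[:,:2]**2).sum(1),rcond=None)[0]; return q[:2].round(1),np.sqrt(q[2]+q[0]**2+q[1]**2).round(1)
y=cv2.inRange(hsv,(18,110,60),(35,255,255)); roi=np.zeros_like(y); roi[55:135,220:300]=y[55:135,220:300]
cs,h=cv2.findContours(roi,cv2.RETR_CCOMP,1)
for c in cs:
    if cv2.contourArea(c)>300:
        c=c.reshape(-1,2); print(len(c),cv2.boundingRect(c),[ (z,circ(onz(d,c,z))) for z in (178,200)])
# bright ring
gray=cv2.cvtColor(g,6)[60:130,225:295]; cv2.imwrite('pics/w9z.png',cv2.resize(g[60:130,225:295],None,fx=8,fy=8,interpolation=0))
# stopper disc in tool frame
m=cv2.inRange(hsv[240:300,225:285],(0,0,80),(180,80,200)); ys,xs=np.nonzero(m); px=[xs.mean()+225,ys.mean()+240]; print(px)
p=s['tool_pos'];R=Ro.from_rotvec(s['eef_rot']).as_matrix(); P=onz(d,[px],p[2]+62.2)[0]; print('disc in tool',(R.T@(P-p)).round(1))
```

```text
161 (230, 66, 56, 59) [(178, (array([ 481.7, -388.1]), np.float64(31.2))), (200, (array([ 481.1, -388.5]), np.float64(29.2)))]
120 (237, 73, 42, 44) [(178, (array([ 482.3, -387.5]), np.float64(23.3))), (200, (array([ 481.8, -388. ]), np.float64(21.8)))]
[np.float64(255.6302640970735), np.float64(272.05852962169877)]
disc in tool [  0.5   0.3 -62.2]
```

View pics/w9z.png

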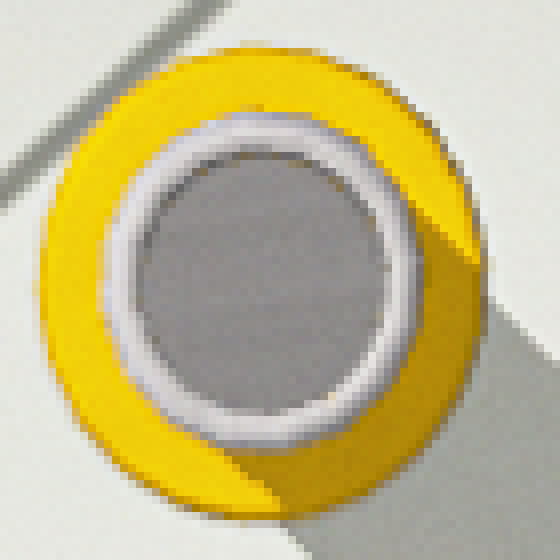

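Neck ring measures 21.8 mm in radius (22 expected), centred at (481.8,-388.0). The held stopper is within 0.5 mm of the tool axis.

```bash
python3 - <<'E'
from h import *
go(481.5,-388,215,-40)
E
python3 -m handwheel '[{"rx":0,"ry":0,"rz":0,"x":0.5,"y":-20,"z":0,"gripper":0.2},{"rx":0,"ry":0,"rz":0,"x":0.5,"y":-50,"z":0,"gripper":0.2},{"rx":0,"ry":0,"rz":0,"x":0.5,"y":-75,"z":20,"gripper":0.2},{"rx":0,"ry":0,"rz":0,"x":0.5,"y":-86,"z":50,"gripper":0.2},{"rx":0,"ry":0,"rz":0,"x":0.5,"y":-86,"z":80,"gripper":0.2},{"rx":0,"ry":0,"rz":0,"x":0.5,"y":-86,"z":110,"gripper":0.2},{"rx":0,"ry":0,"rz":0,"x":0.5,"y":-86,"z":120,"gripper":0.2},{"rx":0,"ry":0,"rz":0,"x":0.5,"y":-86,"z":120,"gripper":0.2}]'
python3 - <<'E'
from h import *
go(481.5,-388,200,-40)
E
```

```text
t 8.58 pos [ 425.5 -451.8  341.1] yaw -39.7 tilt 0.09 open 38.2 F [-0.8  0.5  0.1] q6 -0.17
  shift [  2.5 -84.8 126.2] rz 0.005
clock: 9.25
tool_pos: [479.8, -385.3, 219.7]
eef_rot: [-2.953, 1.066, 0.006]
wrist_force: [-0.4, 0.3, -1.0]
opening: 38.5
t 9.25 pos [ 479.8 -385.3  219.7] yaw -39.7 tilt 0.25 open 38.5 F [-0.4  0.3 -1. ] q6 -0.03
  shift [ 3.1  1.  19.7] rz 0.005
```

```bash
python3 -m handwheel '[{"rx":0,"ry":0,"rz":0,"x":3,"y":1,"z":0,"gripper":0.2},{"rx":0,"ry":0,"rz":0,"x":3,"y":1,"z":6,"gripper":0.2},{"rx":0,"ry":0,"rz":0,"x":3,"y":1,"z":12,"gripper":0.2},{"rx":0,"ry":0,"rz":0,"x":3,"y":1,"z":16,"gripper":0.2},{"rx":0,"ry":0,"rz":0,"x":3,"y":1,"z":19,"gripper":0.2},{"rx":0,"ry":0,"rz":0,"x":3,"y":1,"z":19,"gripper":0.2},{"rx":0,"ry":0,"rz":0,"x":3,"y":1,"z":19,"gripper":0.2},{"rx":0,"ry":0,"rz":0,"x":3,"y":1,"z":19,"gripper":0.2}]'
python3 - <<'E'
from h import *
go(481.5,-388,160,-40)
d=cam('wrist');cv2.imwrite('pics/w10.png',d['frame'])
A=d['frame'][190:310,190:330]; e=cam('scene')['frame'][190:270,80:170]
cv2.imwrite('pics/w10z.png',np.hstack([cv2.resize(A,(420,360)),cv2.resize(e,(380,360))]))
E
```

```text
clock: 9.92
tool_pos: [482.5, -390.3, 203.0]
eef_rot: [2.954, -1.069, 0.0]
wrist_force: [0.4, -0.6, 0.0]
opening: 38.3
t 9.92 pos [ 482.5 -390.3  203. ] yaw -39.8 tilt 0.01 open 38.3 F [ 0.4 -0.6  0. ] q6 -0.03
  shift [-2.2 -1.1 43. ] rz 0.004
```

View pics/w10z.png

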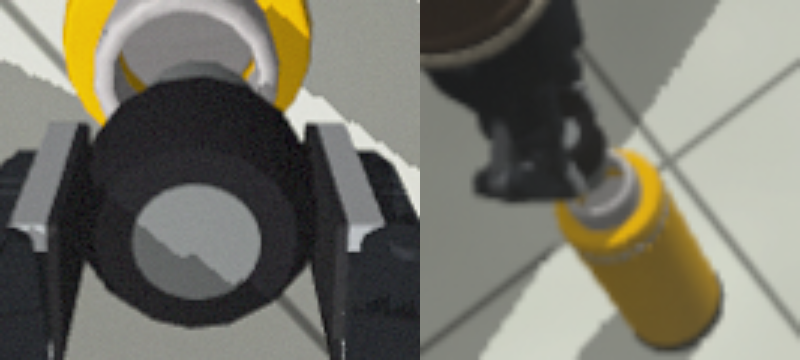

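```bash
python3 -m handwheel '[{"rx":0,"ry":0,"rz":0,"x":-2.2,"y":-1.1,"z":0,"gripper":0.2},{"rx":0,"ry":0,"rz":0,"x":-2.2,"y":-1.1,"z":4,"gripper":0.2},{"rx":0,"ry":0,"rz":0,"x":-2.2,"y":-1.1,"z":8,"gripper":0.2},{"rx":0,"ry":0,"rz":0,"x":-2.2,"y":-1.1,"z":12,"gripper":0.2},{"rx":0,"ry":0,"rz":0,"x":-2.2,"y":-1.1,"z":15,"gripper":0.2},{"rx":0,"ry":0,"rz":0,"x":-2.2,"y":-1.1,"z":15,"gripper":0.2},{"rx":0,"ry":0,"rz":0,"x":-2.2,"y":-1.1,"z":15,"gripper":0.2},{"rx":0,"ry":0,"rz":0,"x":-2.2,"y":-1.1,"z":15,"gripper":0.2}]'
python3 - <<'E'
from h import *
go(481.5,-388,160,-40)
d=cam('wrist');cv2.imwrite('pics/w11.png',d['frame'])
A=d['frame'][190:310,190:330]; e=cam('scene')['frame'][190:270,80:170]
cv2.imwrite('pics/w11z.png',np.hstack([cv2.resize(A,(420,360)),cv2.resize(e,(380,360))]))
E
```

```text
clock: 10.68
tool_pos: [481.5, -388.0, 187.8]
eef_rot: [2.954, -1.068, -0.0]
wrist_force: [-0.3, 0.9, 0.4]
opening: 38.1
t 10.68 pos [ 481.5 -388.   187.8] yaw -39.8 tilt 0.0 open 38.1 F [-0.3  0.9  0.4] q6 -0.03
  shift [ 0.  -0.  27.8] rz 0.004
```

View pics/w11z.png

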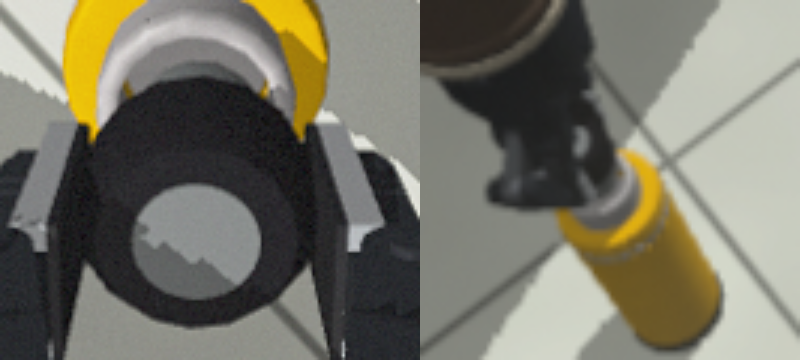

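Plug (column 195 in the crop) lines up with the ring (95–295). Lowering into the neck.

```bash
python3 -m handwheel '[{"rx":0,"ry":0,"rz":0,"x":0,"y":0,"z":5,"gripper":0.2},{"rx":0,"ry":0,"rz":0,"x":0,"y":0,"z":9,"gripper":0.2},{"rx":0,"ry":0,"rz":0,"x":0,"y":0,"z":13,"gripper":0.2},{"rx":0,"ry":0,"rz":0,"x":0,"y":0,"z":17,"gripper":0.2},{"rx":0,"ry":0,"rz":0,"x":0,"y":0,"z":21,"gripper":0.2},{"rx":0,"ry":0,"rz":0,"x":0,"y":0,"z":24,"gripper":0.2},{"rx":0,"ry":0,"rz":0,"x":0,"y":0,"z":24,"gripper":0.2},{"rx":0,"ry":0,"rz":0,"x":0,"y":0,"z":24,"gripper":0.2}]'
python3 - <<'E'
from h import *
go(481.5,-388,158,-40)
d=cam('wrist');cv2.imwrite('pics/w12.png',d['frame'])
A=d['frame'][190:310,190:330]; e=cam('scene')['frame'][190:270,80:170]
cv2.imwrite('pics/w12z.png',np.hstack([cv2.resize(A,(420,360)),cv2.resize(e,(380,360))]))
E
```

```text
clock: 11.45
tool_pos: [481.4, -387.8, 163.6]
eef_rot: [-2.954, 1.068, 0.001]
wrist_force: [0.1, -0.6, -0.1]
opening: 38.6
t 11.45 pos [ 481.4 -387.8  163.6] yaw -39.8 tilt 0.02 open 38.6 F [ 0.1 -0.6 -0.1] q6 -0.03
  shift [0.2 0.  5.6] rz 0.004
```

View pics/w12z.png

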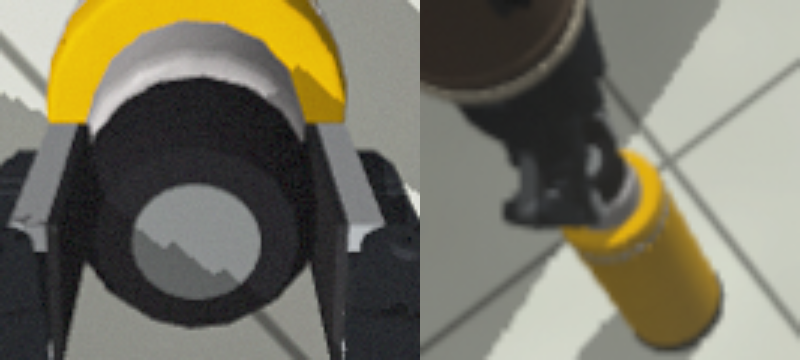

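No force, and the plug is in the neck. I'll go 4 mm lower, release and back off.

```bash
python3 -m handwheel '[{"rx":0,"ry":0,"rz":0,"x":0,"y":0,"z":2,"gripper":0.2},{"rx":0,"ry":0,"rz":0,"x":0,"y":0,"z":4,"gripper":0.2},{"rx":0,"ry":0,"rz":0,"x":0,"y":0,"z":4,"gripper":0.2},{"rx":0,"ry":0,"rz":0,"x":0,"y":0,"z":4,"gripper":0.6},{"rx":0,"ry":0,"rz":0,"x":0,"y":0,"z":4,"gripper":0.75},{"rx":0,"ry":0,"rz":0,"x":0,"y":0,"z":4,"gripper":0.75},{"rx":0,"ry":0,"rz":0,"x":0,"y":0,"z":-10,"gripper":0.75},{"rx":0,"ry":0,"rz":0,"x":0,"y":0,"z":-30,"gripper":0.75}]'; python3 -m handwheel '[{"rx":0,"ry":0,"rz":0,"x":0,"y":0,"z":-20,"gripper":0},{"rx":0,"ry":0,"rz":0,"x":0,"y":0,"z":-40,"gripper":0},{"rx":0,"ry":0,"rz":0,"x":0,"y":0,"z":-40,"gripper":0},{"rx":0,"ry":0,"rz":0,"x":0,"y":0,"z":-40,"gripper":0},{"rx":0,"ry":0,"rz":0,"x":0,"y":0,"z":-40,"gripper":0},{"rx":0,"ry":0,"rz":0,"x":0,"y":0,"z":-40,"gripper":0},{"rx":0,"ry":0,"rz":0,"x":0,"y":0,"z":-40,"gripper":0},{"rx":0,"ry":0,"rz":0,"x":0,"y":0,"z":-40,"gripper":0}]'
python3 - <<'E'
from h import *
go(481.5,-388,158,-40)
d=cam('wrist');cv2.imwrite('pics/w13.png',d['frame'])
A=d['frame'][170:310,180:330]; e=cam('scene')['frame'][190:270,80:170]
cv2.imwrite('pics/w13z.png',np.hstack([cv2.resize(A,(420,390)),cv2.resize(e,(380,390))]))
E
```

```text
clock: 12.22
tool_pos: [480.4, -387.0, 192.3]
eef_rot: [-2.953, 1.068, 0.005]
wrist_force: [0.0, 0.4, 0.2]
opening: 64.0
clock: 12.88
tool_pos: [481.2, -387.7, 233.0]
eef_rot: [-2.954, 1.068, 0.002]
wrist_force: [-0.0, -0.0, -0.1]
opening: -0.1
t 12.88 pos [ 481.2 -387.7  233. ] yaw -39.8 tilt 0.07 open -0.1 F [-0.  -0.  -0.1] q6 -0.03
  shift [ 0.6  0.  75. ] rz 0.004
```

View pics/w13z.png

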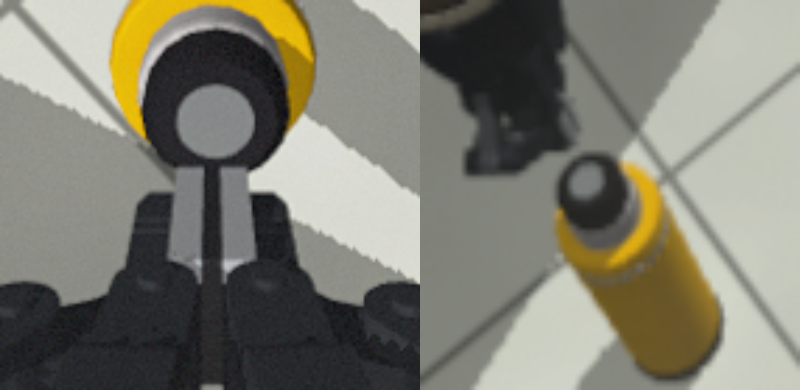

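Stopper has dropped in and sits level on the neck; the grey ring is visible all round. I'll press it home gently with the shut fingers, which also calibrates the tip height.

```bash
python3 -m handwheel '[{"rx":0,"ry":0,"rz":0,"x":0,"y":0,"z":15,"gripper":0},{"rx":0,"ry":0,"rz":0,"x":0,"y":0,"z":30,"gripper":0},{"rx":0,"ry":0,"rz":0,"x":0,"y":0,"z":37,"gripper":0},{"rx":0,"ry":0,"rz":0,"x":0,"y":0,"z":39,"gripper":0},{"rx":0,"ry":0,"rz":0,"x":0,"y":0,"z":41,"gripper":0},{"rx":0,"ry":0,"rz":0,"x":0,"y":0,"z":43,"gripper":0},{"rx":0,"ry":0,"rz":0,"x":0,"y":0,"z":43,"gripper":0},{"rx":0,"ry":0,"rz":0,"x":0,"y":0,"z":43,"gripper":0}]'; python3 -m handwheel '[{"rx":0,"ry":0,"rz":0,"x":0,"y":0,"z":0.5,"gripper":0},{"rx":0,"ry":0,"rz":0,"x":0,"y":0,"z":1,"gripper":0},{"rx":0,"ry":0,"rz":0,"x":0,"y":0,"z":1.5,"gripper":0},{"rx":0,"ry":0,"rz":0,"x":0,"y":0,"z":2,"gripper":0},{"rx":0,"ry":0,"rz":0,"x":0,"y":0,"z":2.5,"gripper":0},{"rx":0,"ry":0,"rz":0,"x":0,"y":0,"z":3,"gripper":0},{"rx":0,"ry":0,"rz":0,"x":0,"y":0,"z":3,"gripper":0},{"rx":0,"ry":0,"rz":0,"x":0,"y":0,"z":3,"gripper":0}]'
```

```text
clock: 13.65
tool_pos: [481.7, -388.1, 191.3]
eef_rot: [2.954, -1.068, 0.001]
wrist_force: [-0.4, -0.3, 0.4]
opening: 0.1
clock: 14.32
tool_pos: [481.4, -387.9, 187.7]
eef_rot: [-2.954, 1.068, 0.0]
wrist_force: [-0.9, -0.3, -0.3]
opening: -0.0
```

```bash
python3 -m handwheel '[{"rx":0,"ry":0,"rz":0,"x":0,"y":0,"z":0.5,"gripper":0},{"rx":0,"ry":0,"rz":0,"x":0,"y":0,"z":1,"gripper":0},{"rx":0,"ry":0,"rz":0,"x":0,"y":0,"z":1.5,"gripper":0},{"rx":0,"ry":0,"rz":0,"x":0,"y":0,"z":2,"gripper":0},{"rx":0,"ry":0,"rz":0,"x":0,"y":0,"z":2.5,"gripper":0},{"rx":0,"ry":0,"rz":0,"x":0,"y":0,"z":3,"gripper":0},{"rx":0,"ry":0,"rz":0,"x":0,"y":0,"z":3,"gripper":0},{"rx":0,"ry":0,"rz":0,"x":0,"y":0,"z":3,"gripper":0}]'
python3 - <<'E'
from h import *
d=cam('wrist');A=d['frame'][170:310,180:330]; e=cam('scene')['frame'][190:270,80:170]
cv2.imwrite('pics/w14z.png',np.hstack([cv2.resize(A,(420,390)),cv2.resize(e,(380,390))]))
E
```

```text
clock: 14.98
tool_pos: [481.4, -387.9, 184.7]
eef_rot: [-2.954, 1.068, 0.0]
wrist_force: [-1.2, 0.1, 0.9]
opening: 0.1
```

View pics/w14z.png

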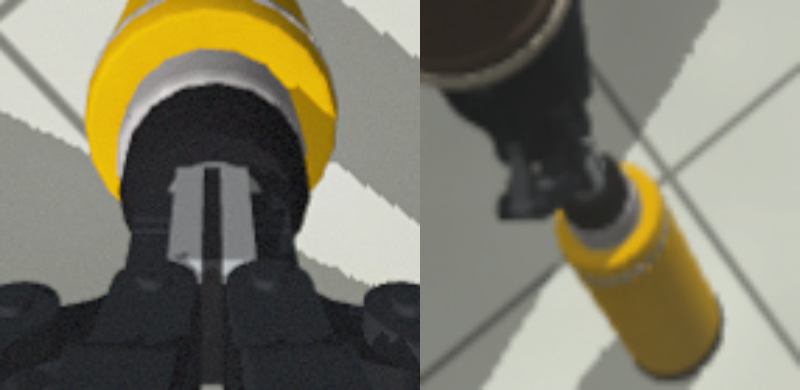

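```bash
for i in 1; do python3 -m handwheel '[{"rx":0,"ry":0,"rz":0,"x":0,"y":0,"z":0.5,"gripper":0},{"rx":0,"ry":0,"rz":0,"x":0,"y":0,"z":1,"gripper":0},{"rx":0,"ry":0,"rz":0,"x":0,"y":0,"z":1.5,"gripper":0},{"rx":0,"ry":0,"rz":0,"x":0,"y":0,"z":2,"gripper":0},{"rx":0,"ry":0,"rz":0,"x":0,"y":0,"z":2.5,"gripper":0},{"rx":0,"ry":0,"rz":0,"x":0,"y":0,"z":3,"gripper":0},{"rx":0,"ry":0,"rz":0,"x":0,"y":0,"z":3,"gripper":0},{"rx":0,"ry":0,"rz":0,"x":0,"y":0,"z":3,"gripper":0}]'; done
```

```text
clock: 15.75
tool_pos: [481.7, -388.2, 182.4]
eef_rot: [2.954, -1.068, 0.001]
wrist_force: [-0.8, 1.1, 7.3]
opening: -0.1
```

```bash
python3 -m handwheel '[{"rx":0,"ry":0,"rz":0,"x":0,"y":0,"z":0.3,"gripper":0},{"rx":0,"ry":0,"rz":0,"x":0,"y":0,"z":0.6,"gripper":0},{"rx":0,"ry":0,"rz":0,"x":0,"y":0,"z":0.9,"gripper":0},{"rx":0,"ry":0,"rz":0,"x":0,"y":0,"z":0.9,"gripper":0},{"rx":0,"ry":0,"rz":0,"x":0,"y":0,"z":0.9,"gripper":0},{"rx":0,"ry":0,"rz":0,"x":0,"y":0,"z":0.9,"gripper":0},{"rx":0,"ry":0,"rz":0,"x":0,"y":0,"z":0.9,"gripper":0},{"rx":0,"ry":0,"rz":0,"x":0,"y":0,"z":0.9,"gripper":0}]'
```

```text
clock: 16.42
tool_pos: [482.2, -388.5, 182.4]
eef_rot: [2.954, -1.068, 0.004]
wrist_force: [-2.2, 1.9, 16.4]
opening: -0.0
```

Contact at TCP z=182.4, and it did not yield at 16 N. The stopper is seated, and this gives tip offset = TCP + 37.6 (shut). Up and over to the stack.

```bash
python3 -m handwheel '[{"rx":0,"ry":0,"rz":0,"x":0,"y":0,"z":-30,"gripper":0},{"rx":0,"ry":0,"rz":0,"x":0,"y":0,"z":-70,"gripper":0.5},{"rx":0,"ry":0,"rz":0,"x":0,"y":0,"z":-110,"gripper":1},{"rx":0,"ry":0,"rz":-0.1,"x":-20,"y":-24,"z":-130,"gripper":1},{"rx":0,"ry":0,"rz":-0.2,"x":-45,"y":-54,"z":-130,"gripper":1},{"rx":0,"ry":0,"rz":-0.3,"x":-71,"y":-85,"z":-130,"gripper":1},{"rx":0,"ry":0,"rz":-0.4,"x":-97,"y":-116,"z":-130,"gripper":1},{"rx":0,"ry":0,"rz":-0.5,"x":-123,"y":-147,"z":-130,"gripper":1}]'
python3 - <<'E'
from h import *
go(536,310,280,35)
E
```

```text
clock: 17.08
tool_pos: [480.5, -194.6, 311.0]
eef_rot: [3.127, -0.298, 0.001]
wrist_force: [1.8, 0.2, 0.6]
opening: 83.0
t 17.08 pos [ 480.5 -194.6  311. ] yaw -10.9 tilt 0.03 open 83.0 F [1.8 0.2 0.6] q6 -0.25
  shift [ -40.7 -506.    31. ] rz -0.801
```

```bash
python3 -m handwheel '[{"rx":0,"ry":0,"rz":-0.07,"x":-3,"y":-40,"z":0,"gripper":1},{"rx":0,"ry":0,"rz":-0.14,"x":-6,"y":-80,"z":0,"gripper":1},{"rx":0,"ry":0,"rz":-0.21,"x":-9,"y":-120,"z":0,"gripper":1},{"rx":0,"ry":0,"rz":-0.28,"x":-12,"y":-160,"z":0,"gripper":1},{"rx":0,"ry":0,"rz":-0.35,"x":-16,"y":-200,"z":0,"gripper":1},{"rx":0,"ry":0,"rz":-0.42,"x":-19,"y":-240,"z":0,"gripper":1},{"rx":0,"ry":0,"rz":-0.5,"x":-22,"y":-280,"z":0,"gripper":1},{"rx":0,"ry":0,"rz":-0.57,"x":-26,"y":-320,"z":0,"gripper":1}]'
python3 - <<'E'
from h import *
go(536,310,280,35)
E
```

```text
clock: 17.75
tool_pos: [517.0, 124.8, 311.1]
eef_rot: [3.085, 0.593, 0.001]
wrist_force: [1.7, -0.8, 1.4]
opening: 85.1
t 17.75 pos [517.  124.8 311.1] yaw 21.8 tilt 0.03 open 85.1 F [ 1.7 -0.8  1.4] q6 -0.2
  shift [  86.3 -164.9   31.1] rz -0.231
```

```bash
python3 -m handwheel '[{"rx":0,"ry":0,"rz":-0.06,"x":18,"y":-34,"z":0,"gripper":1},{"rx":0,"ry":0,"rz":-0.12,"x":36,"y":-68,"z":5,"gripper":1},{"rx":0,"ry":0,"rz":-0.18,"x":54,"y":-102,"z":15,"gripper":1},{"rx":0,"ry":0,"rz":-0.23,"x":72,"y":-136,"z":25,"gripper":1},{"rx":0,"ry":0,"rz":-0.23,"x":83,"y":-158,"z":31,"gripper":1},{"rx":0,"ry":0,"rz":-0.23,"x":83,"y":-158,"z":31,"gripper":1},{"rx":0,"ry":0,"rz":-0.23,"x":83,"y":-158,"z":31,"gripper":1},{"rx":0,"ry":0,"rz":-0.23,"x":83,"y":-158,"z":31,"gripper":1}]'
python3 - <<'E'
from h import *
go(536,310,280,35)
d=snap('wrist','w15.png'); print(proj(d,[[501.5,358.6,192]]))
E
```

```text
clock: 18.42
tool_pos: [536.1, 299.8, 279.8]
eef_rot: [2.998, 0.938, -0.001]
wrist_force: [-0.2, -0.9, -0.2]
opening: 85.5
t 18.42 pos [536.1 299.8 279.8] yaw 34.7 tilt 0.03 open 85.5 F [-0.2 -0.9 -0.2] q6 -0.15
  shift [ 5.7 -8.4 -0.2] rz -0.005
[[259.74665835 111.77394931]]
```

View pics/w15.png

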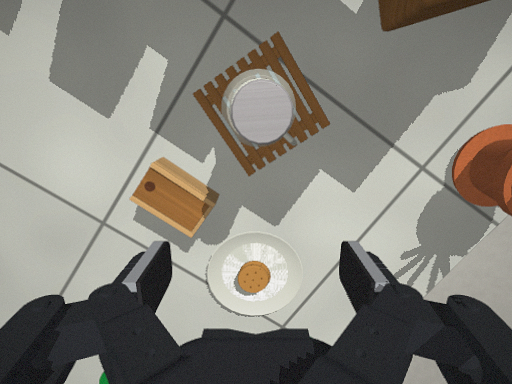

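Cup top at (262,111), predicted (260,112); plate at (254,273), biscuits at (254,277).

```bash
cat >> h.py <<'E'
def circ(P):
    A=np.c_[2*P[:,:2],np.ones(len(P))]; q=np.linalg.lstsq(A,(P[:,:2]**2).sum(1),rcond=None)[0]; return q[:2].round(1),np.sqrt(q[2]+q[0]**2+q[1]**2).round(1)
E
python3 - <<'E'
from h import *
d=cam('wrist'); g=d['frame']; hsv=cv2.cvtColor(g,cv2.COLOR_BGR2HSV)
cv2.imwrite('pics/w15z.png',cv2.resize(g[55:155,205:325],None,fx=6,fy=6,interpolation=0))
m=cv2.inRange(hsv[240:310,225:285],(3,90,40),(22,255,255)); c=max(cv2.findContours(m,0,1)[0],key=cv2.contourArea).reshape(-1,2)+[225,240]
print('bisc',circ(onz(d,c,27)),circ(onz(d,c,20)))
cv2.imwrite('pics/w15p.png',cv2.resize(g[220:325,195:315],None,fx=6,fy=5.6,interpolation=0))
print(hsv[111,262],hsv[80,235])
E
```

```text
bisc (array([653.8, 124.8]), np.float64(29.0)) (array([656.4, 121. ]), np.float64(29.4))
[161  12 177] [ 21  29 150]
```

View pics/w15z.png

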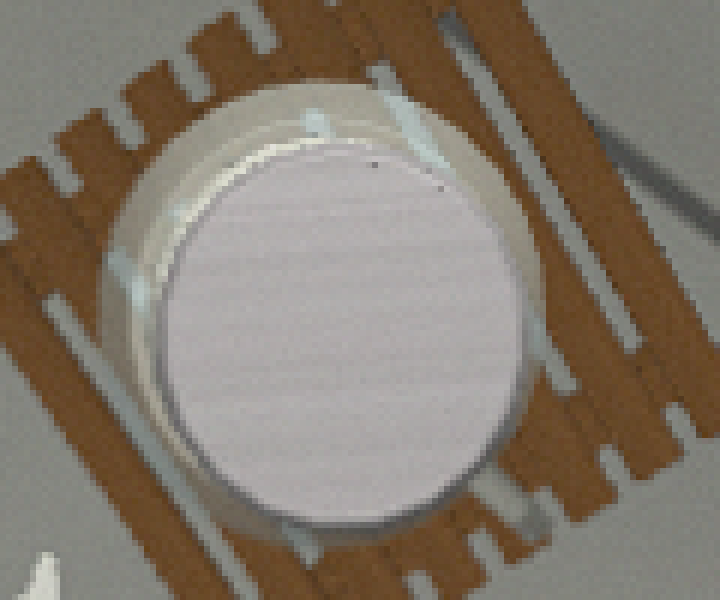

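View pics/w15p.png

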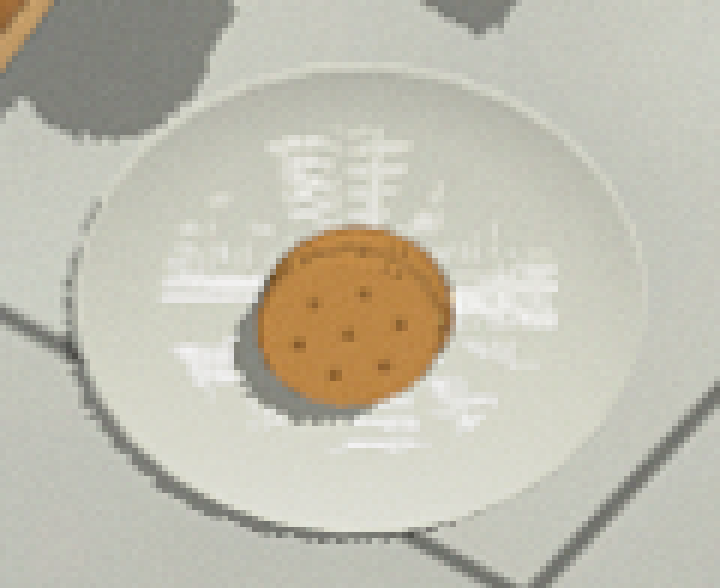

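Run:
```python
from h import *
d=cam('wrist')
e=[(205+a/6-.5,55+b/6-.5) for a,b in ((165,325),(523,320),(345,143),(345,525),(215,200),(480,460))]
P=onz(d,e,192);print('cup',circ(P), onz(d,[e[4]],192),'mean of diag ends')
print('bisc dot',onz(d,[(195+348/6-.5,220+335/5.6-.5)],27).round(1))
r=[(195+a/6-.5,220+b/5.6-.5) for a,b in ((365,65),(643,280),(100,420),(355,530),(560,460),(560,130),(160,140))]
print('plate rim',circ(onz(d,r,14)),[circ(onz(d,r,z)) for z in (12,14)])
for z in (80,105,120,125): print('handle end',z,onz(d,[(205+540/6-.5,55+527/6-.5)],z).round(1))
```

```text
cup (array([503.3, 359.5]), np.float64(27.3)) [[476.31267814 364.99248902 192.        ]] mean of diag ends
bisc dot [[656.1 118.7  27. ]]
plate rim (array([657.7, 120.3]), np.float64(85.0)) [(array([658.4, 119.2]), np.float64(85.4)), (array([657.7, 120.3]), np.float64(85.0))]
handle end 80 [[564.6 351.4  80. ]]
handle end 105 [[560.1 352.  105. ]]
handle end 120 [[557.3 352.3 120. ]]
handle end 125 [[556.4 352.4 125. ]]
```

Handle points to about −7° (nearly +x), so the mug will need jaw yaw near 83°. Cup at (502.5,359.3). Moving above it.

```bash
python3 - <<'E'
from h import *
go(502.5,359.3,190,35)
E
python3 -m handwheel '[{"rx":0,"ry":0,"rz":0,"x":2,"y":-20,"z":0,"gripper":1},{"rx":0,"ry":0,"rz":0,"x":4,"y":-45,"z":0,"gripper":1},{"rx":0,"ry":0,"rz":0,"x":6,"y":-65,"z":20,"gripper":1},{"rx":0,"ry":0,"rz":0,"x":6.4,"y":-68,"z":50,"gripper":1},{"rx":0,"ry":0,"rz":0,"x":6.4,"y":-68,"z":80,"gripper":1},{"rx":0,"ry":0,"rz":0,"x":6.4,"y":-68,"z":90,"gripper":1},{"rx":0,"ry":0,"rz":0,"x":6.4,"y":-68,"z":90,"gripper":1},{"rx":0,"ry":0,"rz":0,"x":6.4,"y":-68,"z":90,"gripper":1}]'
python3 - <<'E'
from h import *
go(502.5,359.3,110,35)
d=snap('wrist','w16.png')
E
```

```text
t 18.57 pos [536.5 299.2 280.4] yaw 34.6 tilt 0.03 open 85.3 F [-0.8 -0.2 -0.2] q6 -0.15
  shift [  6.1 -68.8  90.4] rz -0.006
clock: 19.23
tool_pos: [503.4, 359.3, 190.8]
eef_rot: [-2.999, -0.936, -0.0]
wrist_force: [0.2, 0.7, 1.0]
opening: 85.4
t 19.23 pos [503.4 359.3 190.8] yaw 34.7 tilt 0.01 open 85.4 F [0.2 0.7 1. ] q6 -0.03
  shift [-0.7 -0.6 80.8] rz -0.006
```

View pics/w16.png

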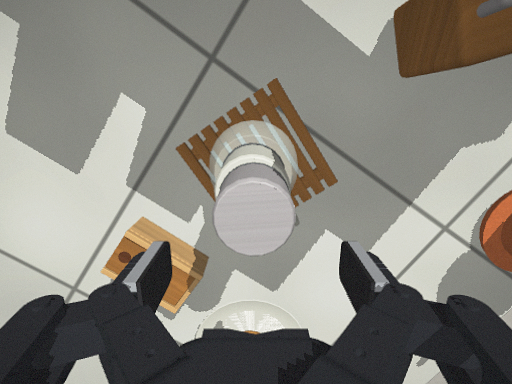

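Cup at column 254, midway between the pads (170/342). Going down 82 mm and closing gently.

```bash
python3 -m handwheel '[{"rx":0,"ry":0,"rz":0,"x":-0.7,"y":-0.5,"z":20,"gripper":1},{"rx":0,"ry":0,"rz":0,"x":-0.7,"y":-0.5,"z":40,"gripper":1},{"rx":0,"ry":0,"rz":0,"x":-0.7,"y":-0.5,"z":60,"gripper":1},{"rx":0,"ry":0,"rz":0,"x":-0.7,"y":-0.5,"z":75,"gripper":1},{"rx":0,"ry":0,"rz":0,"x":-0.7,"y":-0.5,"z":82,"gripper":1},{"rx":0,"ry":0,"rz":0,"x":-0.7,"y":-0.5,"z":82,"gripper":1},{"rx":0,"ry":0,"rz":0,"x":-0.7,"y":-0.5,"z":82,"gripper":0.8},{"rx":0,"ry":0,"rz":0,"x":-0.7,"y":-0.5,"z":82,"gripper":0.75}]' 25;python3 -m handwheel '[{"rx":0,"ry":0,"rz":0,"x":0,"y":0,"z":0,"gripper":0.7},{"rx":0,"ry":0,"rz":0,"x":0,"y":0,"z":0,"gripper":0.65},{"rx":0,"ry":0,"rz":0,"x":0,"y":0,"z":0,"gripper":0.6},{"rx":0,"ry":0,"rz":0,"x":0,"y":0,"z":0,"gripper":0.55},{"rx":0,"ry":0,"rz":0,"x":0,"y":0,"z":0,"gripper":0.5},{"rx":0,"ry":0,"rz":0,"x":0,"y":0,"z":0,"gripper":0.45},{"rx":0,"ry":0,"rz":0,"x":0,"y":0,"z":0,"gripper":0.45},{"rx":0,"ry":0,"rz":0,"x":0,"y":0,"z":0,"gripper":0.45}]' 40
python3 - <<'E'
from h import *
go(502.5,359.3,110,35)
d=snap('wrist','w17.png')
E
```

```text
clock: 19.95
tool_pos: [503.0, 360.2, 109.5]
eef_rot: [-2.998, -0.937, -0.003]
wrist_force: [0.5, -0.6, 0.3]
opening: 64.6
clock: 20.62
tool_pos: [502.6, 360.1, 109.4]
eef_rot: [-2.998, -0.938, -0.003]
wrist_force: [-2.1, -1.6, 9.6]
opening: 56.1
t 20.62 pos [502.6 360.1 109.4] yaw 34.7 tilt 0.11 open 56.1 F [-2.1 -1.6  9.6] q6 -0.03
  shift [-0.6  0.6 -0.6] rz -0.005
```

View pics/w17.png

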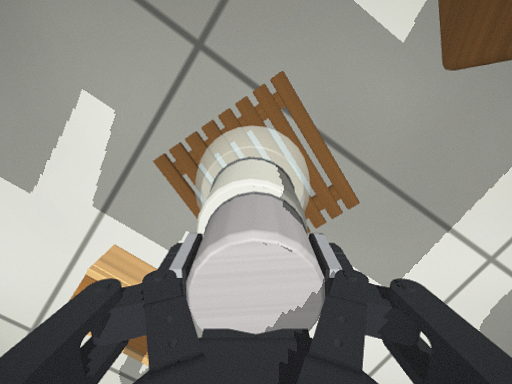

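```bash
python3 -m handwheel '[{"rx":0,"ry":0,"rz":0,"x":0,"y":0,"z":-3,"gripper":0.45},{"rx":0,"ry":0,"rz":0,"x":0,"y":0,"z":-10,"gripper":0.45},{"rx":0,"ry":0,"rz":0,"x":0,"y":0,"z":-25,"gripper":0.45},{"rx":0,"ry":0,"rz":0,"x":0,"y":0,"z":-50,"gripper":0.45},{"rx":0,"ry":0,"rz":0,"x":0,"y":0,"z":-85,"gripper":0.45},{"rx":0,"ry":0,"rz":0,"x":0,"y":0,"z":-125,"gripper":0.45},{"rx":0,"ry":0,"rz":0,"x":0,"y":0,"z":-160,"gripper":0.45},{"rx":0,"ry":0,"rz":0,"x":0,"y":0,"z":-190,"gripper":0.45}]' 40
python3 - <<'E'
from h import *
go(470,200,300,20)
a=cam('side')['frame'][250:370,150:270];b=cam('wrist')['frame'][60:310,130:380]
cv2.imwrite('pics/w18.png',np.hstack([cv2.resize(a,(400,400)),cv2.resize(b,(400,400))]))
E
```

```text
clock: 21.33
tool_pos: [502.1, 359.9, 301.6]
eef_rot: [-2.998, -0.937, -0.004]
wrist_force: [0.4, 0.9, -1.5]
opening: 56.4
t 21.33 pos [502.1 359.9 301.6] yaw 34.7 tilt 0.13 open 56.4 F [ 0.4  0.9 -1.5] q6 -0.03
  shift [-117.5  113.1    1.3] rz 0.257
```

View pics/w18.png

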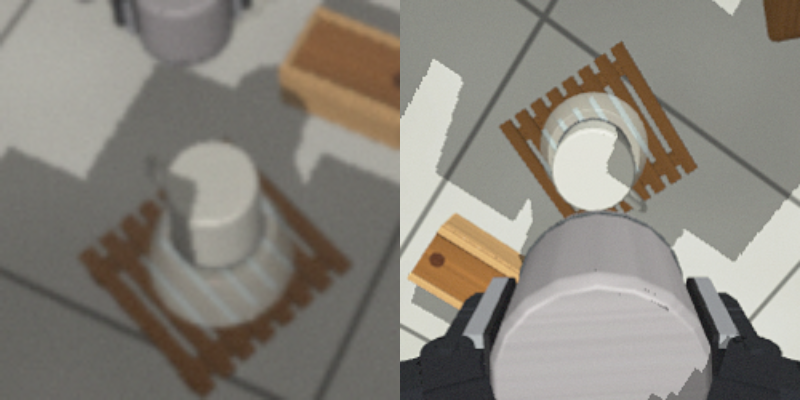

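Cup came up cleanly and the mug stands undisturbed on the bowl. Carrying the cup to the flask.

```bash
python3 -m handwheel '[{"rx":0,"ry":0,"rz":0.03,"x":-10,"y":14,"z":0,"gripper":0.45},{"rx":0,"ry":0,"rz":0.09,"x":-30,"y":41,"z":0,"gripper":0.45},{"rx":0,"ry":0,"rz":0.16,"x":-52,"y":71,"z":0,"gripper":0.45},{"rx":0,"ry":0,"rz":0.23,"x":-74,"y":101,"z":0,"gripper":0.45},{"rx":0,"ry":0,"rz":0.3,"x":-96,"y":131,"z":0,"gripper":0.45},{"rx":0,"ry":0,"rz":0.37,"x":-118,"y":161,"z":0,"gripper":0.45},{"rx":0,"ry":0,"rz":0.44,"x":-140,"y":191,"z":0,"gripper":0.45},{"rx":0,"ry":0,"rz":0.51,"x":-162,"y":221,"z":0,"gripper":0.45}]' 40
python3 - <<'E'
from h import *
go(482,-388,300,-40)
E
```

```text
clock: 22.1
tool_pos: [493.4, 83.7, 297.4]
eef_rot: [3.138, 0.144, -0.002]
wrist_force: [1.3, -0.1, -0.6]
opening: 56.4
t 22.1 pos [493.4  83.7 297.4] yaw 5.3 tilt 0.06 open 56.4 F [ 1.3 -0.1 -0.6] q6 0.02
  shift [-54.7 468.7  -2.5] rz 0.79
```

```bash
python3 -m handwheel '[{"rx":0,"ry":0,"rz":0.06,"x":-4,"y":36,"z":0,"gripper":0.45},{"rx":0,"ry":0,"rz":0.12,"x":-8,"y":72,"z":0,"gripper":0.45},{"rx":0,"ry":0,"rz":0.18,"x":-12,"y":108,"z":0,"gripper":0.45},{"rx":0,"ry":0,"rz":0.24,"x":-17,"y":145,"z":0,"gripper":0.45},{"rx":0,"ry":0,"rz":0.31,"x":-21,"y":182,"z":0,"gripper":0.45},{"rx":0,"ry":0,"rz":0.37,"x":-25,"y":218,"z":0,"gripper":0.45},{"rx":0,"ry":0,"rz":0.44,"x":-30,"y":255,"z":0,"gripper":0.45},{"rx":0,"ry":0,"rz":0.5,"x":-34,"y":290,"z":0,"gripper":0.45}]' 40
python3 - <<'E'
from h import *
go(482,-388,300,-40)
E
```

```text
clock: 22.77
tool_pos: [487.2, -208.1, 297.4]
eef_rot: [-3.076, 0.637, 0.002]
wrist_force: [0.2, 0.2, -1.1]
opening: 56.0
t 22.77 pos [ 487.2 -208.1  297.4] yaw -23.4 tilt 0.06 open 56.0 F [ 0.2  0.2 -1.1] q6 -0.05
  shift [ 66.7 167.1  -2.6] rz 0.29
```

```bash
python3 -m handwheel '[{"rx":0,"ry":0,"rz":0.06,"x":14,"y":35,"z":0,"gripper":0.45},{"rx":0,"ry":0,"rz":0.12,"x":27,"y":70,"z":0,"gripper":0.45},{"rx":0,"ry":0,"rz":0.18,"x":40,"y":100,"z":0,"gripper":0.45},{"rx":0,"ry":0,"rz":0.24,"x":52,"y":130,"z":0,"gripper":0.45},{"rx":0,"ry":0,"rz":0.29,"x":60,"y":150,"z":10,"gripper":0.45},{"rx":0,"ry":0,"rz":0.29,"x":63,"y":160,"z":30,"gripper":0.45},{"rx":0,"ry":0,"rz":0.29,"x":63,"y":160,"z":50,"gripper":0.45},{"rx":0,"ry":0,"rz":0.29,"x":63,"y":160,"z":50,"gripper":0.45}]' 40
python3 - <<'E'
from h import *
go(482,-388,215,-40)
d=cam('wrist');e=cam('scene');f=cam('side')
A=cv2.resize(d['frame'][130:330,150:360],(420,400));B=cv2.resize(e['frame'][180:280,80:175],(380,400))
cv2.imwrite('pics/w19.png',np.hstack([A,B]));cv2.imwrite('pics/s19.png',cv2.resize(f['frame'][60:170,280:370],(500,600)))
E
```

```text
clock: 23.43
tool_pos: [480.8, -377.2, 243.5]
eef_rot: [-2.951, 1.071, 0.01]
wrist_force: [-0.8, 0.4, -1.4]
opening: 55.6
t 23.43 pos [ 480.8 -377.2  243.5] yaw -39.9 tilt 0.39 open 55.6 F [-0.8  0.4 -1.4] q6 -0.02
  shift [ 8.   7.5 28.5] rz 0.002
```

View pics/w19.png

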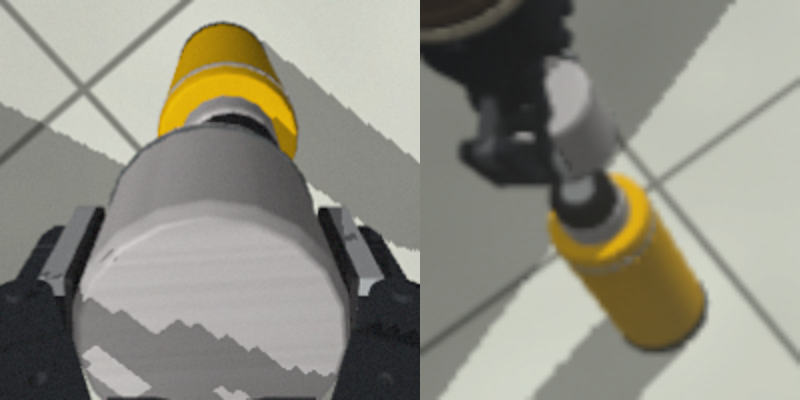

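View pics/s19.png

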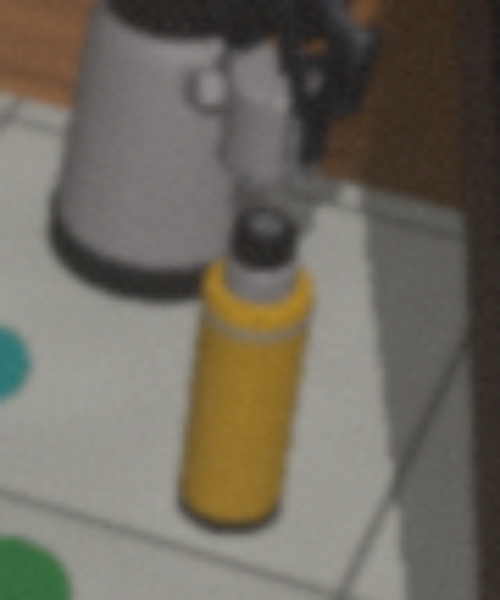

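```bash
python3 -m handwheel '[{"rx":0,"ry":0,"rz":0,"x":4,"y":4,"z":0,"gripper":0.45},{"rx":0,"ry":0,"rz":0,"x":7.5,"y":7.5,"z":0,"gripper":0.45},{"rx":0,"ry":0,"rz":0,"x":7.5,"y":7.5,"z":4,"gripper":0.45},{"rx":0,"ry":0,"rz":0,"x":7.5,"y":7.5,"z":10,"gripper":0.45},{"rx":0,"ry":0,"rz":0,"x":7.5,"y":7.5,"z":15,"gripper":0.45},{"rx":0,"ry":0,"rz":0,"x":7.5,"y":7.5,"z":15,"gripper":0.45},{"rx":0,"ry":0,"rz":0,"x":7.5,"y":7.5,"z":15,"gripper":0.45},{"rx":0,"ry":0,"rz":0,"x":7.5,"y":7.5,"z":15,"gripper":0.45}]' 40
python3 - <<'E'
from h import *
go(482,-388,215,-40)
d=cam('wrist');e=cam('scene');s=bot.sense();g=d['frame']
A=cv2.resize(g[130:330,150:360],(420,400),interpolation=0);B=cv2.resize(e['frame'][180:280,80:175],(380,400))
cv2.imwrite('pics/w20.png',np.hstack([A,B]))
E
```

```text
clock: 24.25
tool_pos: [484.6, -388.4, 232.8]
eef_rot: [-2.954, 1.068, 0.0]
wrist_force: [-0.4, 0.1, -1.1]
opening: 56.3
t 24.25 pos [ 484.6 -388.4  232.8] yaw -39.8 tilt 0.02 open 56.3 F [-0.4  0.1 -1.1] q6 -0.03
  shift [-2.3  1.4 17.8] rz 0.004
```

View pics/w20.png

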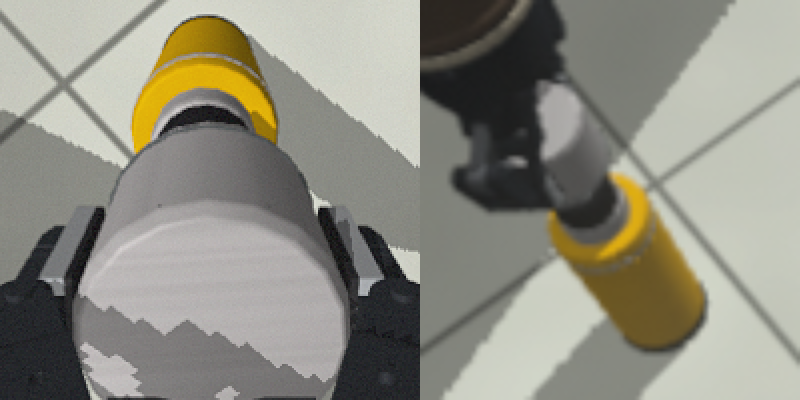

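```bash
python3 -m handwheel '[{"rx":0,"ry":0,"rz":0,"x":-2.3,"y":1,"z":0,"gripper":0.45},{"rx":0,"ry":0,"rz":0,"x":-2.3,"y":1,"z":6,"gripper":0.45},{"rx":0,"ry":0,"rz":0,"x":-2.3,"y":1,"z":14,"gripper":0.45},{"rx":0,"ry":0,"rz":0,"x":-2.3,"y":1,"z":22,"gripper":0.45},{"rx":0,"ry":0,"rz":0,"x":-2.3,"y":1,"z":29,"gripper":0.45},{"rx":0,"ry":0,"rz":0,"x":-2.3,"y":1,"z":33,"gripper":0.45},{"rx":0,"ry":0,"rz":0,"x":-2.3,"y":1,"z":33,"gripper":0.45},{"rx":0,"ry":0,"rz":0,"x":-2.3,"y":1,"z":33,"gripper":0.45}]' 40
python3 - <<'E'
from h import *
go(482,-388,153.5,-40)
d=cam('wrist');e=cam('scene');f=cam('side');s=bot.sense();g=d['frame']
A=cv2.resize(g[130:330,150:360],(420,400),interpolation=0);B=cv2.resize(e['frame'][180:280,80:175],(380,400))
cv2.imwrite('pics/w21.png',np.hstack([A,B]));cv2.imwrite('pics/s21.png',cv2.resize(f['frame'][60:170,280:370],(500,600)))
E
```

```text
clock: 25.02
tool_pos: [482.2, -387.7, 199.5]
eef_rot: [-2.954, 1.068, 0.001]
wrist_force: [-0.8, 0.6, -1.0]
opening: 56.1
t 25.02 pos [ 482.2 -387.7  199.5] yaw -39.8 tilt 0.04 open 56.1 F [-0.8  0.6 -1. ] q6 -0.03
  shift [ 0.1  0.3 46. ] rz 0.004
```

View pics/w21.png

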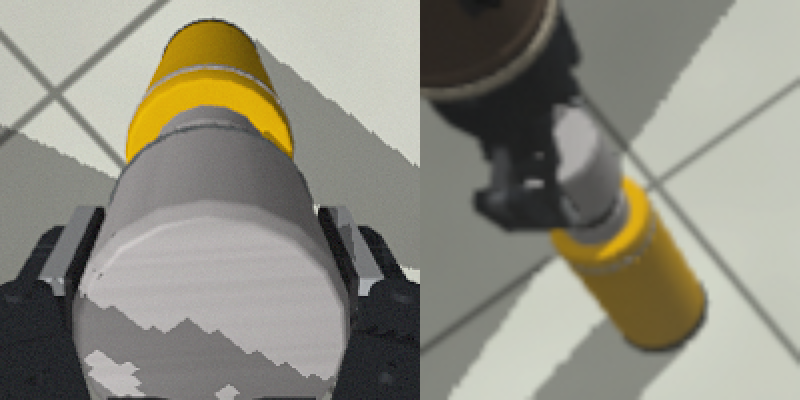

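View pics/s21.png

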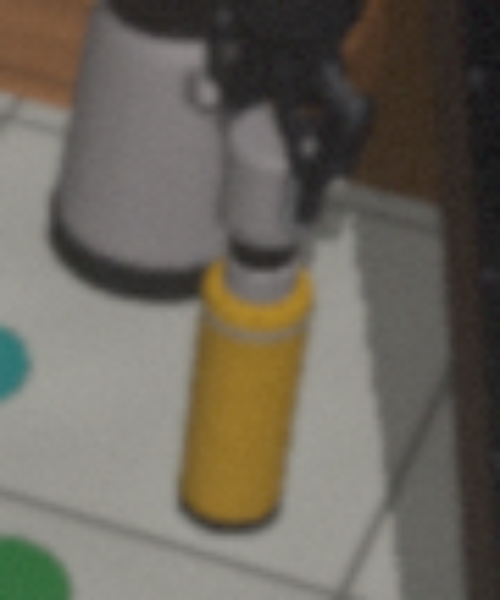

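Cup is centred over the stopper: cup column 210, neck 210 in the crop. Lowering.

```bash
python3 -m handwheel '[{"rx":0,"ry":0,"rz":0,"x":0,"y":0,"z":3,"gripper":0.45},{"rx":0,"ry":0,"rz":0,"x":0,"y":0,"z":7,"gripper":0.45},{"rx":0,"ry":0,"rz":0,"x":0,"y":0,"z":12,"gripper":0.45},{"rx":0,"ry":0,"rz":0,"x":0,"y":0,"z":18,"gripper":0.45},{"rx":0,"ry":0,"rz":0,"x":0,"y":0,"z":24,"gripper":0.45},{"rx":0,"ry":0,"rz":0,"x":0,"y":0,"z":30,"gripper":0.45},{"rx":0,"ry":0,"rz":0,"x":0,"y":0,"z":34,"gripper":0.45},{"rx":0,"ry":0,"rz":0,"x":0,"y":0,"z":34,"gripper":0.45}]' 40;python3 -m handwheel '[{"rx":0,"ry":0,"rz":0,"x":0,"y":0,"z":2,"gripper":0.45},{"rx":0,"ry":0,"rz":0,"x":0,"y":0,"z":4,"gripper":0.45},{"rx":0,"ry":0,"rz":0,"x":0,"y":0,"z":6,"gripper":0.45},{"rx":0,"ry":0,"rz":0,"x":0,"y":0,"z":8,"gripper":0.45},{"rx":0,"ry":0,"rz":0,"x":0,"y":0,"z":9,"gripper":0.45},{"rx":0,"ry":0,"rz":0,"x":0,"y":0,"z":9.5,"gripper":0.45},{"rx":0,"ry":0,"rz":0,"x":0,"y":0,"z":9.5,"gripper":0.45},{"rx":0,"ry":0,"rz":0,"x":0,"y":0,"z":9.5,"gripper":0.45}]' 40
```

```text
clock: 25.83
tool_pos: [481.7, -387.4, 164.6]
eef_rot: [-2.954, 1.068, 0.003]
wrist_force: [-0.8, 0.5, -0.3]
opening: 55.9
clock: 26.5
tool_pos: [482.3, -387.8, 156.4]
eef_rot: [-2.954, 1.068, -0.0]
wrist_force: [0.5, -0.2, -0.9]
opening: 56.2
```

```bash
python3 -m handwheel '[{"rx":0,"ry":0,"rz":0,"x":0,"y":0,"z":0.5,"gripper":0.45},{"rx":0,"ry":0,"rz":0,"x":0,"y":0,"z":1,"gripper":0.45},{"rx":0,"ry":0,"rz":0,"x":0,"y":0,"z":1.5,"gripper":0.45},{"rx":0,"ry":0,"rz":0,"x":0,"y":0,"z":2,"gripper":0.45},{"rx":0,"ry":0,"rz":0,"x":0,"y":0,"z":2.5,"gripper":0.45},{"rx":0,"ry":0,"rz":0,"x":0,"y":0,"z":3,"gripper":0.45},{"rx":0,"ry":0,"rz":0,"x":0,"y":0,"z":3,"gripper":0.45},{"rx":0,"ry":0,"rz":0,"x":0,"y":0,"z":3,"gripper":0.45}]' 40
python3 - <<'E'
from h import *
d=cam('wrist');e=cam('scene');g=d['frame']
A=cv2.resize(g[130:330,150:360],(420,400),interpolation=0);B=cv2.resize(e['frame'][180:280,80:175],(380,400))
cv2.imwrite('pics/w22.png',np.hstack([A,B]))
E
```

```text
clock: 27.17
tool_pos: [482.2, -387.8, 153.4]
eef_rot: [-2.954, 1.068, 0.0]
wrist_force: [-0.2, -0.8, -0.6]
opening: 55.9
```

View pics/w22.png

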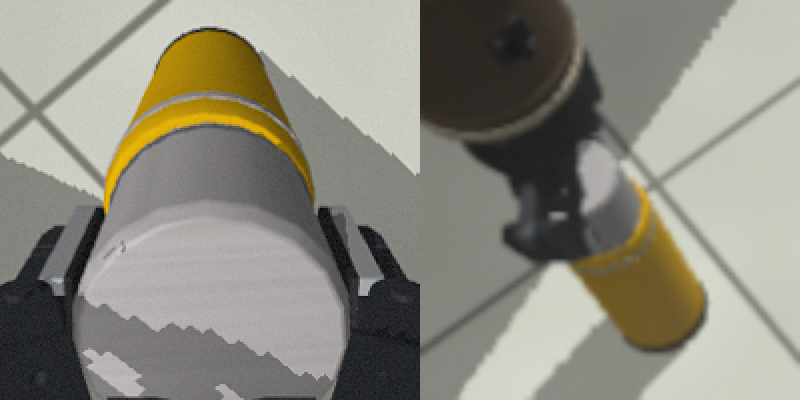

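Cup looks to be at the shoulder but shows no contact force yet, so I'll go slightly further.

```bash
python3 -m handwheel '[{"rx":0,"ry":0,"rz":0,"x":0,"y":0,"z":0.4,"gripper":0.45},{"rx":0,"ry":0,"rz":0,"x":0,"y":0,"z":0.8,"gripper":0.45},{"rx":0,"ry":0,"rz":0,"x":0,"y":0,"z":1.2,"gripper":0.45},{"rx":0,"ry":0,"rz":0,"x":0,"y":0,"z":1.6,"gripper":0.45},{"rx":0,"ry":0,"rz":0,"x":0,"y":0,"z":1.8,"gripper":0.45},{"rx":0,"ry":0,"rz":0,"x":0,"y":0,"z":1.8,"gripper":0.45},{"rx":0,"ry":0,"rz":0,"x":0,"y":0,"z":1.8,"gripper":0.45},{"rx":0,"ry":0,"rz":0,"x":0,"y":0,"z":1.8,"gripper":0.45}]' 40
```

```text
clock: 27.93
tool_pos: [482.7, -388.3, 152.7]
eef_rot: [2.954, -1.068, 0.002]
wrist_force: [-1.9, 1.3, 11.4]
opening: 56.1
```

Contact at 11 N and the right height; cup is seated. Release and rise.

```bash
python3 -m handwheel '[{"rx":0,"ry":0,"rz":0,"x":0,"y":0,"z":-0.8,"gripper":0.45},{"rx":0,"ry":0,"rz":0,"x":0,"y":0,"z":-0.8,"gripper":0.7},{"rx":0,"ry":0,"rz":0,"x":0,"y":0,"z":-0.8,"gripper":0.8},{"rx":0,"ry":0,"rz":0,"x":0,"y":0,"z":-0.8,"gripper":0.9},{"rx":0,"ry":0,"rz":0,"x":0,"y":0,"z":-10,"gripper":0.9},{"rx":0,"ry":0,"rz":0,"x":0,"y":0,"z":-40,"gripper":0.9},{"rx":0,"ry":0,"rz":0,"x":0,"y":0,"z":-80,"gripper":1},{"rx":0,"ry":0,"rz":0,"x":0,"y":0,"z":-120,"gripper":1}]'
python3 - <<'E'
from h import *
go(550,300,300,65)
d=cam('wrist');e=cam('scene');f=cam('side');g=d['frame']
A=cv2.resize(g[100:300,150:360],(420,400),interpolation=0);B=cv2.resize(e['frame'][180:280,80:175],(380,400))
cv2.imwrite('pics/w23.png',np.hstack([A,B]));cv2.imwrite('pics/s23.png',cv2.resize(f['frame'][60:170,280:370],(500,600)))
E
```

```text
clock: 28.6
tool_pos: [481.6, -387.3, 273.0]
eef_rot: [-2.954, 1.068, 0.003]
wrist_force: [0.4, -0.5, 0.8]
opening: 85.5
t 28.6 pos [ 481.6 -387.3  273. ] yaw -39.8 tilt 0.11 open 85.5 F [ 0.4 -0.5  0.8] q6 -0.03
  shift [-387.1 -572.1  -26.3] rz -1.828
```

View pics/w23.png

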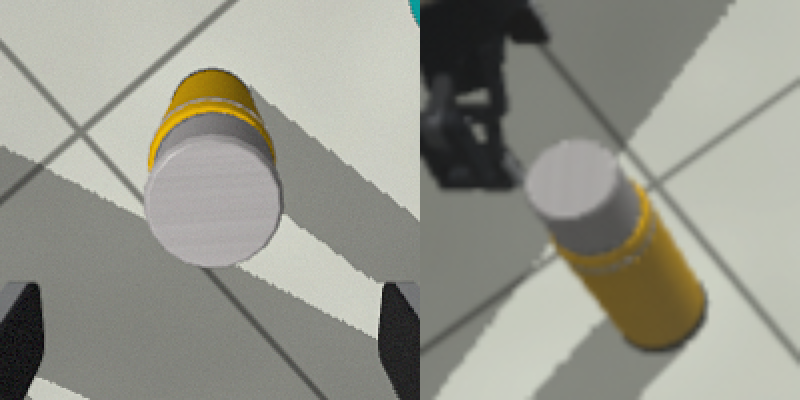

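View pics/s23.png

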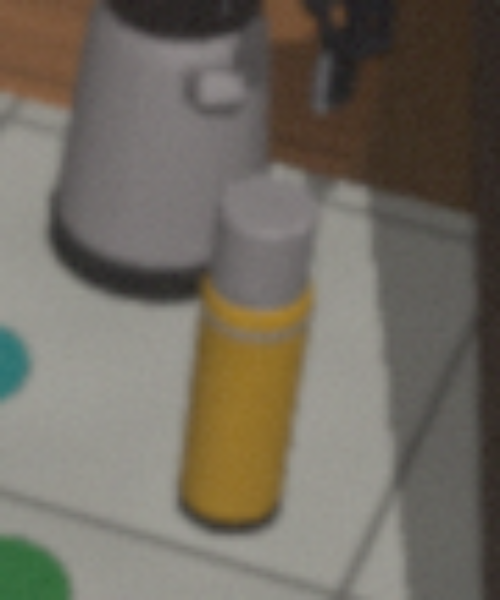

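Flask is closed, with the cup level on the shoulder in both views. Now the mug.

```bash
python3 -m handwheel '[{"rx":0,"ry":0,"rz":-0.1,"x":-20,"y":-31,"z":-20,"gripper":1},{"rx":0,"ry":0,"rz":-0.2,"x":-40,"y":-62,"z":-20,"gripper":1},{"rx":0,"ry":0,"rz":-0.3,"x":-60,"y":-93,"z":-20,"gripper":1},{"rx":0,"ry":0,"rz":-0.41,"x":-81,"y":-124,"z":-20,"gripper":1},{"rx":0,"ry":0,"rz":-0.52,"x":-101,"y":-155,"z":-20,"gripper":1},{"rx":0,"ry":0,"rz":-0.63,"x":-121,"y":-186,"z":-20,"gripper":1},{"rx":0,"ry":0,"rz":-0.74,"x":-141,"y":-217,"z":-20,"gripper":1},{"rx":0,"ry":0,"rz":-0.85,"x":-161,"y":-248,"z":-20,"gripper":1}]'
python3 - <<'E'
from h import *
go(570,350,280,83)
E
```

```text
clock: 29.42
tool_pos: [516.4, -92.4, 291.2]
eef_rot: [-3.131, -0.253, 0.002]
wrist_force: [0.8, 0.2, 0.1]
opening: 84.8
t 29.42 pos [516.4 -92.4 291.2] yaw 9.2 tilt 0.06 open 84.8 F [0.8 0.2 0.1] q6 -0.4
  shift [ 123.9 -428.    11.3] rz -1.287
```

```bash
python3 -m handwheel '[{"rx":0,"ry":0,"rz":-0.12,"x":10,"y":-38,"z":0,"gripper":1},{"rx":0,"ry":0,"rz":-0.24,"x":20,"y":-75,"z":0,"gripper":1},{"rx":0,"ry":0,"rz":-0.36,"x":31,"y":-112,"z":0,"gripper":1},{"rx":0,"ry":0,"rz":-0.48,"x":42,"y":-150,"z":0,"gripper":1},{"rx":0,"ry":0,"rz":-0.6,"x":53,"y":-188,"z":0,"gripper":1},{"rx":0,"ry":0,"rz":-0.72,"x":64,"y":-226,"z":0,"gripper":1},{"rx":0,"ry":0,"rz":-0.84,"x":75,"y":-264,"z":0,"gripper":1},{"rx":0,"ry":0,"rz":-0.96,"x":86,"y":-300,"z":0,"gripper":1}]'
python3 - <<'E'
from h import *
go(570,350,280,83)
E
```

```text
clock: 30.08
tool_pos: [554.8, 217.6, 291.1]
eef_rot: [-2.66, -1.672, 0.002]
wrist_force: [0.9, -0.5, 0.2]
opening: 85.4
t 30.08 pos [554.8 217.6 291.1] yaw 64.3 tilt 0.06 open 85.4 F [ 0.9 -0.5  0.2] q6 -0.8
  shift [125.9 -43.7  11.1] rz -0.326
```

```bash
python3 -m handwheel '[{"rx":0,"ry":0,"rz":-0.1,"x":35,"y":-12,"z":0,"gripper":1},{"rx":0,"ry":0,"rz":-0.2,"x":70,"y":-24,"z":0,"gripper":1},{"rx":0,"ry":0,"rz":-0.32,"x":100,"y":-35,"z":0,"gripper":1},{"rx":0,"ry":0,"rz":-0.32,"x":118,"y":-42,"z":5,"gripper":1},{"rx":0,"ry":0,"rz":-0.32,"x":122,"y":-43,"z":11,"gripper":1},{"rx":0,"ry":0,"rz":-0.32,"x":122,"y":-43,"z":11,"gripper":1},{"rx":0,"ry":0,"rz":-0.32,"x":122,"y":-43,"z":11,"gripper":1},{"rx":0,"ry":0,"rz":-0.32,"x":122,"y":-43,"z":11,"gripper":1}]'
python3 - <<'E'
from h import *
go(570,350,280,83)
d=snap('wrist','w24.png'); print(proj(d,[[502.5,359.3,134]]))
cv2.imwrite('pics/w24z.png',cv2.resize(d['frame'][90:220,180:330],None,fx=5,fy=4.5,interpolation=0))
E
```

```text
clock: 30.75
tool_pos: [570.4, 342.5, 280.5]
eef_rot: [2.369, 2.064, -0.001]
wrist_force: [0.5, 0.2, -0.0]
opening: 85.4
t 30.75 pos [570.4 342.5 280.5] yaw 82.1 tilt 0.05 open 85.4 F [ 0.5  0.2 -0. ] q6 -0.94
  shift [ 7.4 -1.4  0.5] rz -0.015
[[261.63790667 108.74959025]]
```

View pics/w24.png

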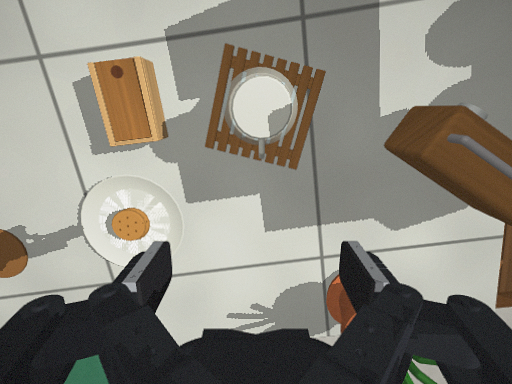

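View pics/w24z.png

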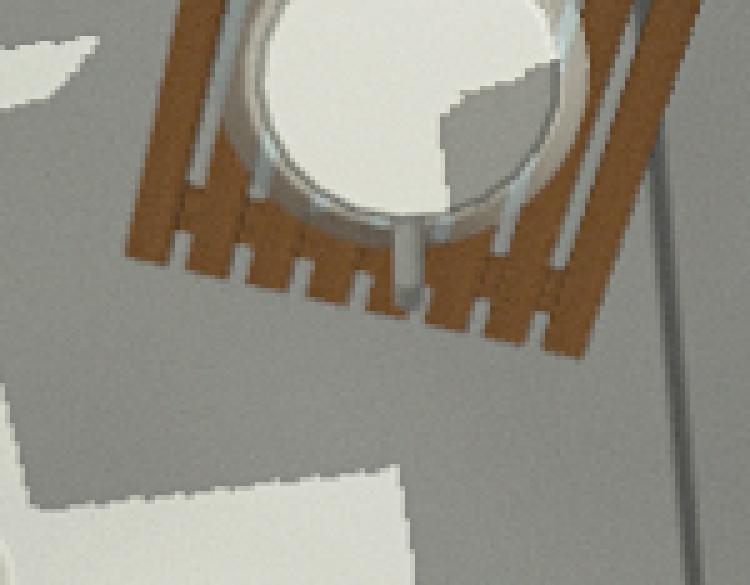

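Run:
```python
from h import *
d=cam('wrist');cv2.imwrite('pics/w24y.png',cv2.resize(d['frame'][60:170,200:320],(720,600),interpolation=0))
g=d['frame']; hsv=cv2.cvtColor(g,cv2.COLOR_BGR2HSV)
p=bot.sense()['tool_pos'];print(p)
```

```text
[570.66934917 342.70137818 281.04384018]
```

View pics/w24y.png

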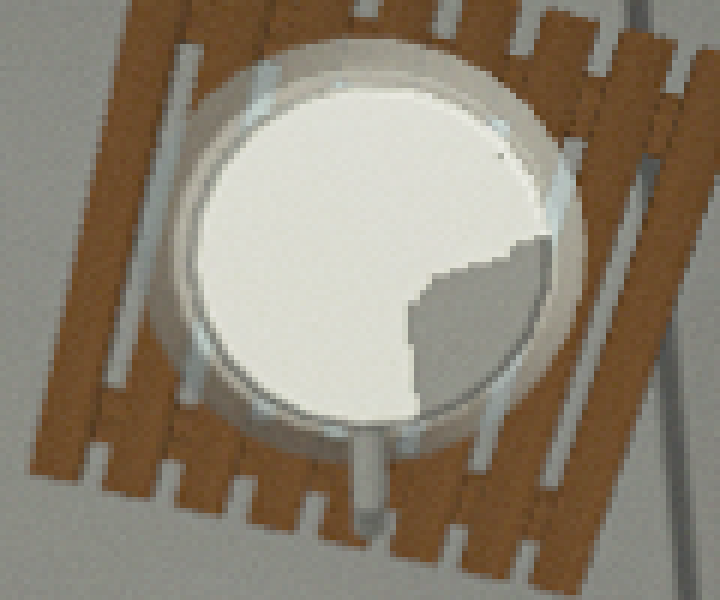

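Run:
```python
from h import *
d=cam('wrist');k=110/600
e=[(200+a/6-.5,60+b*k-.5) for a,b in ((197,250),(552,255),(374,88),(374,422))]
print(circ(onz(d,e,134)))
c=circ(onz(d,e,134))[0]
for z in(115,123): 
    h=onz(d,[(200+369/6-.5,60+525*k-.5),(200+369/6-.5,60+440*k-.5)],z)[:,:2]-c; print(h.round(1),np.degrees(np.arctan2(h[:,1],h[:,0])).round(1))
```

```text
(array([501.4, 360.1]), np.float64(32.2))
[[56.  -8.2]
 [37.4 -5.7]] [-8.3 -8.6]
[[54.7 -8.1]
 [36.5 -5.7]] [-8.5 -8.9]
```

Mug top centre is (501.4,360.1), handle at −8.5°, so the jaws at 82° clear it.

```bash
python3 - <<'E'
from h import *
go(501.8,360,110,81.7)
E
python3 -m handwheel '[{"rx":0,"ry":0,"rz":0,"x":3,"y":-20,"z":0,"gripper":1},{"rx":0,"ry":0,"rz":0,"x":5,"y":-45,"z":10,"gripper":1},{"rx":0,"ry":0,"rz":0,"x":7,"y":-64,"z":35,"gripper":1},{"rx":0,"ry":0,"rz":0,"x":7.6,"y":-70.5,"z":70,"gripper":1},{"rx":0,"ry":0,"rz":0,"x":7.6,"y":-70.5,"z":105,"gripper":1},{"rx":0,"ry":0,"rz":0,"x":7.6,"y":-70.5,"z":135,"gripper":1},{"rx":0,"ry":0,"rz":0,"x":7.6,"y":-70.5,"z":150,"gripper":1},{"rx":0,"ry":0,"rz":0,"x":7.6,"y":-70.5,"z":150,"gripper":1}]';python3 -m handwheel '[{"rx":0,"ry":0,"rz":0,"x":0,"y":0,"z":0,"gripper":1},{"rx":0,"ry":0,"rz":0,"x":0,"y":0,"z":5,"gripper":1},{"rx":0,"ry":0,"rz":0,"x":0,"y":0,"z":10,"gripper":1},{"rx":0,"ry":0,"rz":0,"x":0,"y":0,"z":15,"gripper":1},{"rx":0,"ry":0,"rz":0,"x":0,"y":0,"z":20,"gripper":1},{"rx":0,"ry":0,"rz":0,"x":0,"y":0,"z":20,"gripper":1},{"rx":0,"ry":0,"rz":0,"x":0,"y":0,"z":20,"gripper":1},{"rx":0,"ry":0,"rz":0,"x":0,"y":0,"z":20,"gripper":1}]'
python3 - <<'E'
from h import *
go(501.8,360,43,81.7)
snap('wrist','w25.png')
E
```

```text
t 30.9 pos [570.7 342.9 281.1] yaw 82.2 tilt 0.03 open 85.1 F [ 0.4 -0.8  0.3] q6 -0.94
  shift [  7.5 -70.7 171.1] rz 0.008
clock: 31.57
tool_pos: [499.8, 359.2, 127.5]
eef_rot: [-2.367, -2.065, 0.008]
wrist_force: [-0.8, -0.2, -0.3]
opening: 85.4
clock: 32.23
tool_pos: [501.6, 361.1, 110.7]
eef_rot: [2.366, 2.067, 0.0]
wrist_force: [0.7, 0.1, 0.1]
opening: 85.6
t 32.23 pos [501.6 361.1 110.7] yaw 82.3 tilt 0.01 open 85.6 F [0.7 0.1 0.1] q6 -0.86
  shift [-1.   0.3 67.7] rz 0.01
```

View pics/w25.png

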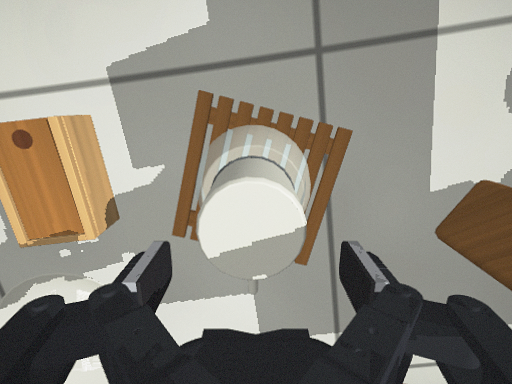

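Mug top at column 252 against jaw centre 255; shift −1.5 mm, go down and close.

```bash
python3 -m handwheel '[{"rx":0,"ry":0,"rz":0.008,"x":-1.5,"y":0.2,"z":8,"gripper":1},{"rx":0,"ry":0,"rz":0.008,"x":-1.5,"y":0.2,"z":22,"gripper":1},{"rx":0,"ry":0,"rz":0.008,"x":-1.5,"y":0.2,"z":36,"gripper":1},{"rx":0,"ry":0,"rz":0.008,"x":-1.5,"y":0.2,"z":50,"gripper":1},{"rx":0,"ry":0,"rz":0.008,"x":-1.5,"y":0.2,"z":61,"gripper":1},{"rx":0,"ry":0,"rz":0.008,"x":-1.5,"y":0.2,"z":66,"gripper":1},{"rx":0,"ry":0,"rz":0.008,"x":-1.5,"y":0.2,"z":66,"gripper":1},{"rx":0,"ry":0,"rz":0.008,"x":-1.5,"y":0.2,"z":66,"gripper":1}]';python3 - <<'E'
from h import *
go(501.8,360,43,81.7)
snap('wrist','w26.png')
E
```

```text
clock: 32.95
tool_pos: [501.6, 359.5, 44.6]
eef_rot: [-2.374, -2.057, 0.0]
wrist_force: [-0.4, -0.2, 0.3]
opening: 85.5
t 32.95 pos [501.6 359.5  44.6] yaw 81.8 tilt 0.01 open 85.5 F [-0.4 -0.2  0.3] q6 -0.86
  shift [0.5 0.1 1.6] rz 0.002
```

View pics/w26.png

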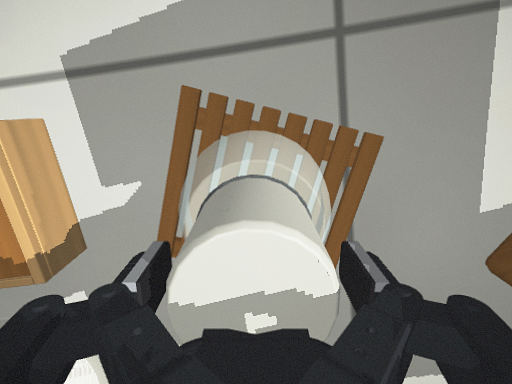

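Mug sits symmetrically between the pads, with edges at 168 and 340. Closing.

```bash
python3 -m handwheel '[{"rx":0,"ry":0,"rz":0,"x":0,"y":0,"z":0,"gripper":0.92},{"rx":0,"ry":0,"rz":0,"x":0,"y":0,"z":0,"gripper":0.86},{"rx":0,"ry":0,"rz":0,"x":0,"y":0,"z":0,"gripper":0.82},{"rx":0,"ry":0,"rz":0,"x":0,"y":0,"z":0,"gripper":0.78},{"rx":0,"ry":0,"rz":0,"x":0,"y":0,"z":0,"gripper":0.7},{"rx":0,"ry":0,"rz":0,"x":0,"y":0,"z":0,"gripper":0.6},{"rx":0,"ry":0,"rz":0,"x":0,"y":0,"z":0,"gripper":0.6},{"rx":0,"ry":0,"rz":0,"x":0,"y":0,"z":0,"gripper":0.6}]' 40; python3 -m handwheel '[{"rx":0,"ry":0,"rz":0,"x":0,"y":0,"z":-2,"gripper":0.6},{"rx":0,"ry":0,"rz":0,"x":0,"y":0,"z":-5,"gripper":0.6},{"rx":0,"ry":0,"rz":0,"x":0,"y":0,"z":-10,"gripper":0.6},{"rx":0,"ry":0,"rz":0,"x":0,"y":0,"z":-16,"gripper":0.6},{"rx":0,"ry":0,"rz":0,"x":0,"y":0,"z":-24,"gripper":0.6},{"rx":0,"ry":0,"rz":0,"x":0,"y":0,"z":-32,"gripper":0.6},{"rx":0,"ry":0,"rz":0,"x":0,"y":0,"z":-40,"gripper":0.6},{"rx":0,"ry":0,"rz":0,"x":0,"y":0,"z":-40,"gripper":0.6}]' 45
python3 - <<'E'
from h import *
a=cam('side')['frame'][230:370,140:280];b=cam('wrist')['frame'][60:384,100:410]
cv2.imwrite('pics/w27.png',np.hstack([cv2.resize(a,(400,400)),cv2.resize(b,(400,400))]))
E
```

```text
clock: 33.67
tool_pos: [501.7, 359.4, 45.2]
eef_rot: [2.374, 2.057, 0.001]
wrist_force: [-1.0, -2.8, 7.6]
opening: 65.4
clock: 34.33
tool_pos: [502.6, 360.2, 86.8]
eef_rot: [2.374, 2.057, 0.004]
wrist_force: [1.1, 0.4, -2.5]
opening: 64.9
```

View pics/w27.png

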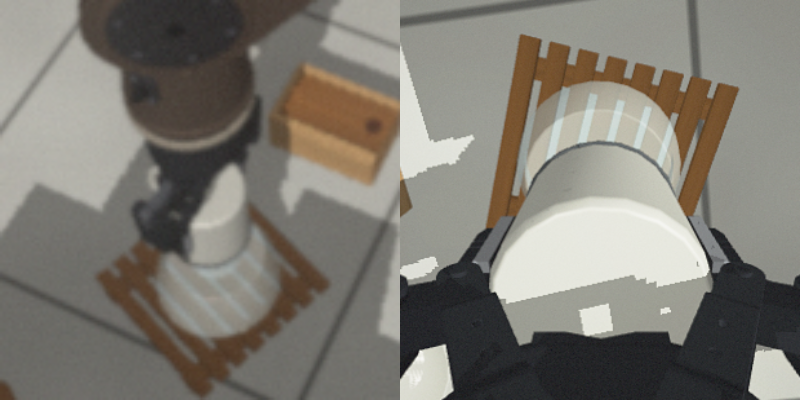

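Run:
```python
from h import *
import pickle
D=pickle.load(open('d0.pkl','rb'));a,b=D['scene'],D['side']
for n,p,q in (('tin',(303,290),(182,180)),('box',(330,268),(163,207)),('ball',(240,342),(219,143)),('green',(198,252),(279,168))): print(n,onz(a,[p],0).round(),onz(b,[q],0).round())
go(683,-127.3,200,-10)
```

```text
tin [[879. -91.   0.]] [[854. -63.   0.]]
box [[887.  17.   0.]] [[849.  64.   0.]]
ball [[ 863. -321.    0.]] [[ 828. -277.    0.]]
green [[ 584. -247.    0.]] [[ 582. -251.    0.]]
t 34.43 pos [501.9 359.7  85.2] yaw 81.8 tilt 0.06 open 64.9 F [ 1.3 -0.1 -2.8] q6 -0.86
  shift [-456.2  248.7 -114.9] rz 1.603
```

```bash
python3 -m handwheel '[{"rx":0,"ry":0,"rz":0,"x":0,"y":0,"z":-20,"gripper":0.6},{"rx":0,"ry":0,"rz":0,"x":0,"y":0,"z":-50,"gripper":0.6},{"rx":0,"ry":0,"rz":0,"x":-5,"y":3,"z":-85,"gripper":0.6},{"rx":0,"ry":0,"rz":0.03,"x":-22,"y":12,"z":-110,"gripper":0.6},{"rx":0,"ry":0,"rz":0.09,"x":-48,"y":26,"z":-115,"gripper":0.6},{"rx":0,"ry":0,"rz":0.15,"x":-78,"y":42,"z":-115,"gripper":0.6},{"rx":0,"ry":0,"rz":0.21,"x":-110,"y":60,"z":-115,"gripper":0.6},{"rx":0,"ry":0,"rz":0.27,"x":-142,"y":77,"z":-115,"gripper":0.6}]' 45;  python3 - <<'E'
from h import *
go(683,-127.3,200,35)
E
```

```text
clock: 35.1
tool_pos: [557.7, 206.6, 199.5]
eef_rot: [2.631, 1.716, -0.0]
wrist_force: [0.9, -0.3, -1.8]
opening: 65.1
t 35.1 pos [557.7 206.6 199.5] yaw 66.2 tilt 0.0 open 65.1 F [ 0.9 -0.3 -1.8] q6 -0.85
  shift [-255.1  249.3   -0.5] rz 0.545
```

```bash
python3 -m handwheel '[{"rx":0,"ry":0,"rz":0.07,"x":-26,"y":25,"z":0,"gripper":0.6},{"rx":0,"ry":0,"rz":0.14,"x":-52,"y":51,"z":0,"gripper":0.6},{"rx":0,"ry":0,"rz":0.21,"x":-79,"y":77,"z":0,"gripper":0.6},{"rx":0,"ry":0,"rz":0.28,"x":-106,"y":103,"z":0,"gripper":0.6},{"rx":0,"ry":0,"rz":0.35,"x":-132,"y":129,"z":0,"gripper":0.6},{"rx":0,"ry":0,"rz":0.42,"x":-156,"y":153,"z":0,"gripper":0.6},{"rx":0,"ry":0,"rz":0.49,"x":-176,"y":172,"z":0,"gripper":0.6},{"rx":0,"ry":0,"rz":0.545,"x":-190,"y":186,"z":0,"gripper":0.6}]' 45;  python3 -m handwheel '[{"rx":0,"ry":0,"rz":0,"x":0,"y":0,"z":0,"gripper":0.6},{"rx":0,"ry":0,"rz":0,"x":0,"y":0,"z":0,"gripper":0.6},{"rx":0,"ry":0,"rz":0,"x":0,"y":0,"z":0,"gripper":0.6},{"rx":0,"ry":0,"rz":0,"x":0,"y":0,"z":0,"gripper":0.6},{"rx":0,"ry":0,"rz":0,"x":0,"y":0,"z":0,"gripper":0.6},{"rx":0,"ry":0,"rz":0,"x":0,"y":0,"z":0,"gripper":0.6},{"rx":0,"ry":0,"rz":0,"x":0,"y":0,"z":0,"gripper":0.6},{"rx":0,"ry":0,"rz":0,"x":0,"y":0,"z":0,"gripper":0.6}]' 45;python3 - <<'E'
from h import *
go(683,-127.3,100,35)
E
```

```text
clock: 35.77
tool_pos: [652.1, -43.5, 198.9]
eef_rot: [2.998, 0.94, -0.001]
wrist_force: [-0.2, 0.7, -2.4]
opening: 65.0
clock: 36.43
tool_pos: [651.7, -40.3, 199.7]
eef_rot: [-2.995, -0.949, -0.0]
wrist_force: [-0.4, -1.0, -2.3]
opening: 65.2
t 36.43 pos [651.7 -40.3 199.7] yaw 35.2 tilt 0.0 open 65.2 F [-0.4 -1.  -2.3] q6 -0.72
  shift [-24.5  89.2  99.7] rz 0.003
```

```bash
python3 -m handwheel '[{"rx":0,"ry":0,"rz":0,"x":-7,"y":25,"z":10,"gripper":0.6},{"rx":0,"ry":0,"rz":0,"x":-15,"y":55,"z":30,"gripper":0.6},{"rx":0,"ry":0,"rz":0,"x":-22,"y":80,"z":60,"gripper":0.6},{"rx":0,"ry":0,"rz":0,"x":-24.5,"y":89,"z":90,"gripper":0.6},{"rx":0,"ry":0,"rz":0,"x":-24.5,"y":89,"z":115,"gripper":0.6},{"rx":0,"ry":0,"rz":0,"x":-24.5,"y":89,"z":135,"gripper":0.6},{"rx":0,"ry":0,"rz":0,"x":-24.5,"y":89,"z":150,"gripper":0.6},{"rx":0,"ry":0,"rz":0,"x":-24.5,"y":89,"z":150,"gripper":0.6}]' 45;  python3 -m handwheel '[{"rx":0,"ry":0,"rz":0,"x":0,"y":0,"z":5,"gripper":0.6},{"rx":0,"ry":0,"rz":0,"x":0,"y":0,"z":10,"gripper":0.6},{"rx":0,"ry":0,"rz":0,"x":0,"y":0,"z":15,"gripper":0.6},{"rx":0,"ry":0,"rz":0,"x":0,"y":0,"z":20,"gripper":0.6},{"rx":0,"ry":0,"rz":0,"x":0,"y":0,"z":20,"gripper":0.6},{"rx":0,"ry":0,"rz":0,"x":0,"y":0,"z":20,"gripper":0.6},{"rx":0,"ry":0,"rz":0,"x":0,"y":0,"z":20,"gripper":0.6},{"rx":0,"ry":0,"rz":0,"x":0,"y":0,"z":20,"gripper":0.6}]' 45;python3 - <<'E'
from h import *
go(683,-127.3,-12.8,35)
d=cam('wrist');e=cam('scene')
A=cv2.resize(d['frame'][60:384,100:410],(400,400));B=cv2.resize(e['frame'][210:290,200:280],(400,400))
cv2.imwrite('pics/w28.png',np.hstack([A,B]))
E
```

```text
clock: 37.1
tool_pos: [680.7, -127.1, 46.1]
eef_rot: [-2.993, -0.947, 0.007]
wrist_force: [-0.7, -0.0, -1.5]
opening: 65.5
clock: 37.77
tool_pos: [683.2, -127.7, 30.0]
eef_rot: [2.995, 0.948, 0.001]
wrist_force: [0.5, 0.7, -1.9]
opening: 65.2
t 37.77 pos [ 683.2 -127.7   30. ] yaw 35.1 tilt 0.03 open 65.2 F [ 0.5  0.7 -1.9] q6 -0.84
  shift [ 0.1 -0.4 42.8] rz 0.002
```

View pics/w28.png

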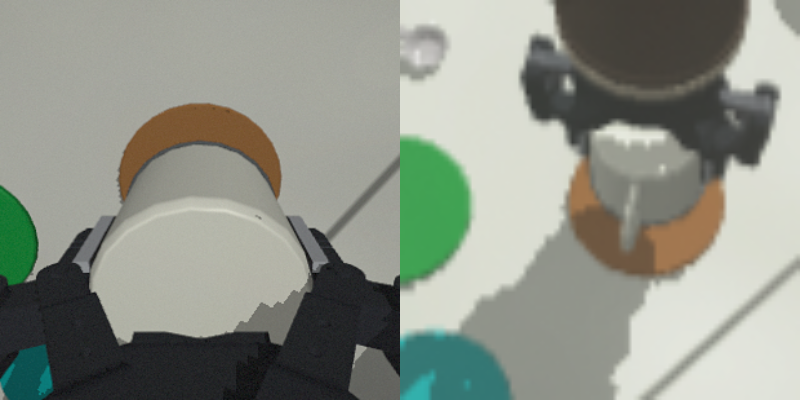

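Coaster (120–280) and mug (both centred at column 200) line up. Lowering slowly.

```bash
python3 -m handwheel '[{"rx":0,"ry":0,"rz":0,"x":0,"y":-0.3,"z":6,"gripper":0.6},{"rx":0,"ry":0,"rz":0,"x":0,"y":-0.3,"z":13,"gripper":0.6},{"rx":0,"ry":0,"rz":0,"x":0,"y":-0.3,"z":20,"gripper":0.6},{"rx":0,"ry":0,"rz":0,"x":0,"y":-0.3,"z":27,"gripper":0.6},{"rx":0,"ry":0,"rz":0,"x":0,"y":-0.3,"z":33,"gripper":0.6},{"rx":0,"ry":0,"rz":0,"x":0,"y":-0.3,"z":37,"gripper":0.6},{"rx":0,"ry":0,"rz":0,"x":0,"y":-0.3,"z":39,"gripper":0.6},{"rx":0,"ry":0,"rz":0,"x":0,"y":-0.3,"z":39,"gripper":0.6}]' 45;  python3 -m handwheel '[{"rx":0,"ry":0,"rz":0,"x":0,"y":0,"z":0.5,"gripper":0.6},{"rx":0,"ry":0,"rz":0,"x":0,"y":0,"z":1,"gripper":0.6},{"rx":0,"ry":0,"rz":0,"x":0,"y":0,"z":1.5,"gripper":0.6},{"rx":0,"ry":0,"rz":0,"x":0,"y":0,"z":2,"gripper":0.6},{"rx":0,"ry":0,"rz":0,"x":0,"y":0,"z":2.5,"gripper":0.6},{"rx":0,"ry":0,"rz":0,"x":0,"y":0,"z":3,"gripper":0.6},{"rx":0,"ry":0,"rz":0,"x":0,"y":0,"z":3,"gripper":0.6},{"rx":0,"ry":0,"rz":0,"x":0,"y":0,"z":3,"gripper":0.6}]' 45
```

```text
clock: 38.53
tool_pos: [682.4, -127.2, -10.1]
eef_rot: [-2.995, -0.948, 0.001]
wrist_force: [1.0, 0.1, -1.8]
opening: 65.2
clock: 39.2
tool_pos: [682.7, -127.3, -12.4]
eef_rot: [2.995, 0.948, 0.0]
wrist_force: [0.1, -0.4, -2.6]
opening: 64.9
```

```bash
python3 -m handwheel '[{"rx":0,"ry":0,"rz":0,"x":0,"y":0,"z":0.3,"gripper":0.6},{"rx":0,"ry":0,"rz":0,"x":0,"y":0,"z":0.6,"gripper":0.6},{"rx":0,"ry":0,"rz":0,"x":0,"y":0,"z":0.9,"gripper":0.6},{"rx":0,"ry":0,"rz":0,"x":0,"y":0,"z":1.2,"gripper":0.6},{"rx":0,"ry":0,"rz":0,"x":0,"y":0,"z":1.5,"gripper":0.6},{"rx":0,"ry":0,"rz":0,"x":0,"y":0,"z":1.5,"gripper":0.6},{"rx":0,"ry":0,"rz":0,"x":0,"y":0,"z":1.5,"gripper":0.6},{"rx":0,"ry":0,"rz":0,"x":0,"y":0,"z":1.5,"gripper":0.6}]' 45
```

```text
clock: 39.87
tool_pos: [682.7, -127.4, -13.3]
eef_rot: [2.995, 0.948, 0.0]
wrist_force: [-3.7, 0.7, 7.7]
opening: 65.3
```

Touchdown at the expected height (+10 N net). Easing off and releasing.

```bash
python3 -m handwheel '[{"rx":0,"ry":0,"rz":0,"x":0,"y":0,"z":-0.5,"gripper":0.6},{"rx":0,"ry":0,"rz":0,"x":0,"y":0,"z":-0.5,"gripper":0.78},{"rx":0,"ry":0,"rz":0,"x":0,"y":0,"z":-0.5,"gripper":0.84},{"rx":0,"ry":0,"rz":0,"x":0,"y":0,"z":-0.5,"gripper":0.9},{"rx":0,"ry":0,"rz":0,"x":0,"y":0,"z":-0.5,"gripper":1},{"rx":0,"ry":0,"rz":0,"x":0,"y":0,"z":-0.5,"gripper":1},{"rx":0,"ry":0,"rz":0,"x":0,"y":0,"z":-10,"gripper":1},{"rx":0,"ry":0,"rz":0,"x":0,"y":0,"z":-20,"gripper":1}]' 20; python3 -m handwheel '[{"rx":0,"ry":0,"rz":0,"x":0,"y":0,"z":-20,"gripper":1},{"rx":0,"ry":0,"rz":0,"x":0,"y":0,"z":-45,"gripper":1},{"rx":0,"ry":0,"rz":0,"x":0,"y":0,"z":-80,"gripper":1},{"rx":0,"ry":0,"rz":0,"x":0,"y":0,"z":-115,"gripper":1},{"rx":0,"ry":0,"rz":0,"x":0,"y":0,"z":-150,"gripper":1},{"rx":0,"ry":0,"rz":0,"x":0,"y":0,"z":-185,"gripper":1},{"rx":0,"ry":0,"rz":0,"x":0,"y":0,"z":-200,"gripper":1},{"rx":0,"ry":0,"rz":0,"x":0,"y":0,"z":-200,"gripper":1}]'
python3 - <<'E'
from h import *
go(545,300,250,35)
d=cam('wrist');e=cam('scene');f=cam('side')
import pickle; pickle.dump(d,open('dm.pkl','wb'))
cv2.imwrite('pics/w29.png',d['frame'])
B=cv2.resize(e['frame'][210:290,200:280],(400,400));C=cv2.resize(f['frame'][130:210,200:280],(400,400))
cv2.imwrite('pics/sc29.png',np.hstack([B,C]))
E
```

```text
clock: 40.53
tool_pos: [682.2, -127.2, 6.3]
eef_rot: [-2.995, -0.948, 0.002]
wrist_force: [0.1, -0.1, 0.4]
opening: 85.3
clock: 41.2
tool_pos: [685.2, -127.9, 212.5]
eef_rot: [2.991, 0.947, 0.011]
wrist_force: [0.6, -0.3, 0.7]
opening: 85.3
t 41.2 pos [ 685.2 -127.9  212.5] yaw 35.1 tilt 0.47 open 85.3 F [ 0.6 -0.3  0.7] q6 -0.84
  shift [ 131.7 -430.4  -39.4] rz 0.002
```

View pics/w29.png

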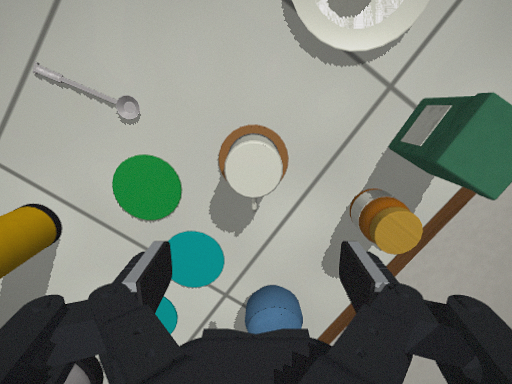

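View pics/sc29.png

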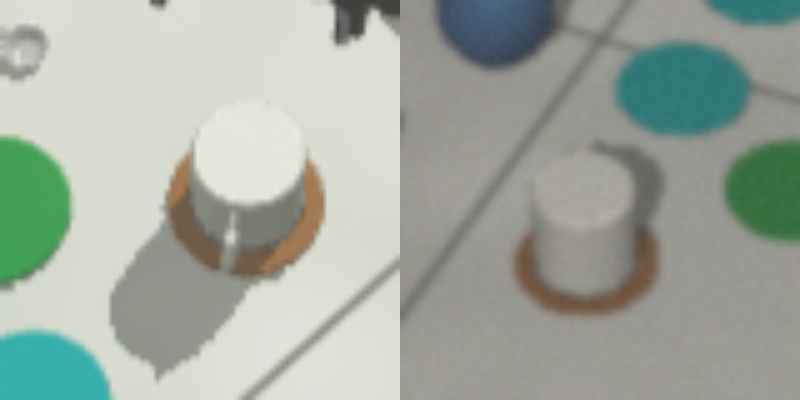

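Mug stands upright and centred on the cork in both views. Now the bowl.

```bash
python3 - <<'E'
from h import *
import pickle
d=pickle.load(open('dm.pkl','rb')); g=d['frame']; hsv=cv2.cvtColor(g,cv2.COLOR_BGR2HSV)
m=cv2.inRange(hsv[125:210,215:295],(0,0,190),(180,40,255)); 
c=max(cv2.findContours(m,0,1)[0],key=cv2.contourArea).reshape(-1,2)+[215,125]; print(cv2.boundingRect(c)); print('mug top',onz(d,[[253.5,167]],76).round(1))
E
python3 -m handwheel '[{"rx":0,"ry":0,"rz":0,"x":10,"y":-34,"z":-5,"gripper":1},{"rx":0,"ry":0,"rz":0,"x":21,"y":-70,"z":-15,"gripper":1},{"rx":0,"ry":0,"rz":0,"x":33,"y":-107,"z":-25,"gripper":1},{"rx":0,"ry":0,"rz":0,"x":44,"y":-144,"z":-39,"gripper":1},{"rx":0,"ry":0,"rz":0,"x":55,"y":-181,"z":-39,"gripper":1},{"rx":0,"ry":0,"rz":0,"x":66,"y":-218,"z":-39,"gripper":1},{"rx":0,"ry":0,"rz":0,"x":78,"y":-255,"z":-39,"gripper":1},{"rx":0,"ry":0,"rz":0,"x":89,"y":-292,"z":-39,"gripper":1}]'
python3 - <<'E'
from h import *
go(545,300,240,35)
E
```

```text
(226, 140, 55, 57)
mug top [[ 681.2 -122.8   76. ]]
clock: 42.02
tool_pos: [585.9, 164.2, 243.9]
eef_rot: [-2.995, -0.948, 0.003]
wrist_force: [1.7, 1.5, 0.4]
opening: 85.1
t 42.02 pos [585.9 164.2 243.9] yaw 35.1 tilt 0.12 open 85.1 F [1.7 1.5 0.4] q6 -0.39
  shift [  44.7 -134.6    4. ] rz 0.002
```

```bash
python3 -m handwheel '[{"rx":0,"ry":0,"rz":0,"x":11,"y":-34,"z":0,"gripper":1},{"rx":0,"ry":0,"rz":0,"x":22,"y":-68,"z":0,"gripper":1},{"rx":0,"ry":0,"rz":0,"x":32,"y":-98,"z":0,"gripper":1},{"rx":0,"ry":0,"rz":0,"x":39,"y":-120,"z":2,"gripper":1},{"rx":0,"ry":0,"rz":0,"x":42,"y":-128,"z":4,"gripper":1},{"rx":0,"ry":0,"rz":0,"x":42,"y":-128,"z":4,"gripper":1},{"rx":0,"ry":0,"rz":0,"x":42,"y":-128,"z":4,"gripper":1},{"rx":0,"ry":0,"rz":0,"x":42,"y":-128,"z":4,"gripper":1}]'
python3 - <<'E'
from h import *
go(545,300,240,35)
d=snap('wrist','w30.png'); print(proj(d,[[502,360,82],[502,360,64]]))
cv2.imwrite('pics/w30z.png',cv2.resize(d['frame'][70:200,180:330],(750,600),interpolation=0))
import pickle; pickle.dump(d,open('d30.pkl','wb'))
e=cam('scene');f=cam('side')
pickle.dump((e,f),open('d30s.pkl','wb'))
A=e['frame'][225:265,225:275];B=f['frame'][155:195,212:262]
cv2.imwrite('pics/m30.png',np.vstack([cv2.resize(A,(375,300),interpolation=0),cv2.resize(B,(375,300),interpolation=0)]))
E
```

```text
clock: 42.68
tool_pos: [548.4, 290.3, 240.6]
eef_rot: [2.995, 0.947, -0.001]
wrist_force: [0.9, -0.3, 0.8]
opening: 85.6
t 42.68 pos [548.4 290.3 240.6] yaw 35.1 tilt 0.06 open 85.6 F [ 0.9 -0.3  0.8] q6 -0.17
  shift [ 2.8 -9.9  0.6] rz 0.001
[[256.3551296   95.88149998]
 [256.31988574  96.37685441]]
```

View pics/w30.png

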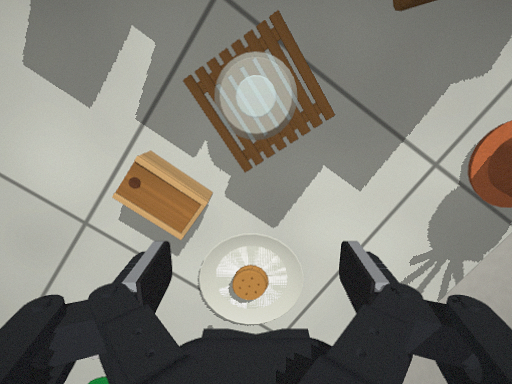

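View pics/w30z.png

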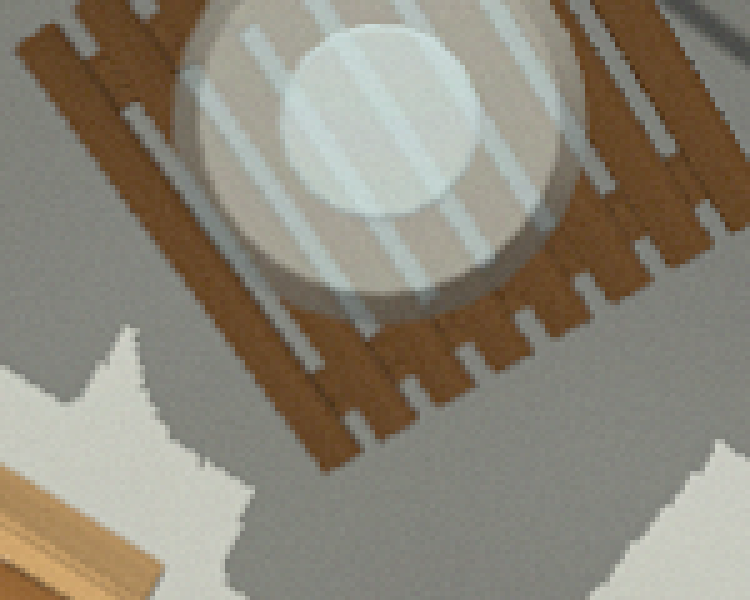

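View pics/m30.png

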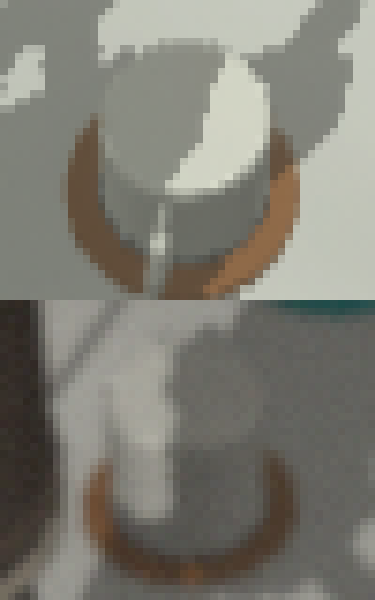

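Run:
```python
from h import *
import pickle
d=pickle.load(open('d30.pkl','rb')); e,f=pickle.load(open('d30s.pkl','rb'))
k=130/600; P=[(180+a/5-.5,70+b*k-.5) for a,b in((281,120),(480,120),(380,25),(380,217))]
print('foot',circ(onz(d,P,82)))
print('mug',onz(e,[(249,240.1)],76).round(1),onz(f,[(236.4,166.5)],76).round(1))
hsv=cv2.cvtColor(d['frame'],cv2.COLOR_BGR2HSV)
m=cv2.inRange(hsv[255:310,220:280],(3,90,40),(22,255,255)); c=max(cv2.findContours(m,0,1)[0],key=cv2.contourArea).reshape(-1,2)+[220,255]
print('bisc',cv2.boundingRect(c),circ(onz(d,c,25)))
cv2.imwrite('pics/w30p.png',cv2.resize(d['frame'][225:335,190:315],(750,600),interpolation=0))
```

```text
foot (array([501.5, 359.3]), np.float64(22.2))
mug [[ 682. -126.   76.]] [[ 681.9 -129.6   76. ]]
bisc (232, 265, 36, 35) (array([654.5, 123.9]), np.float64(29.3))
```

View pics/w30p.png

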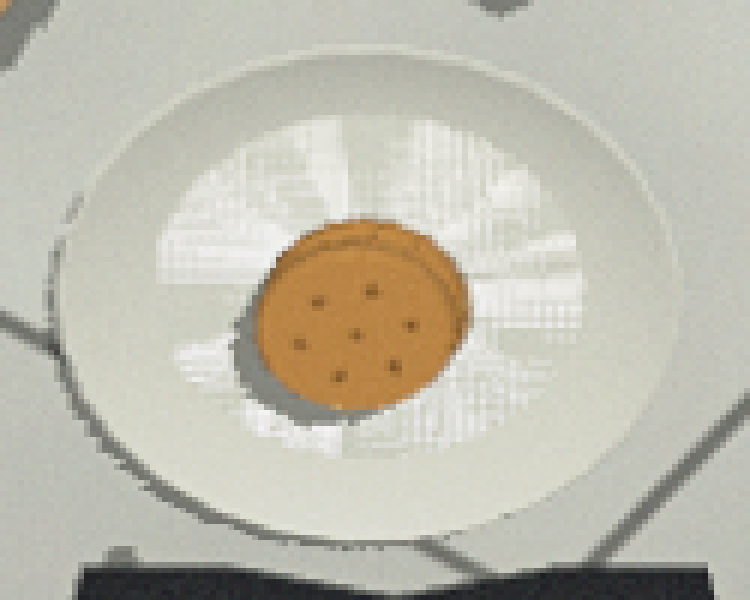

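Run:
```python
from h import *
import pickle
d=pickle.load(open('d30.pkl','rb')); k=110/600
q=lambda a,b:(190+a/6-.5,225+b*k-.5)
print('dot',onz(d,[q(356,335)],27).round(1))
print('rim',circ(onz(d,[q(58,310),q(684,285),q(365,45),q(370,545),q(600,470),q(590,120),q(130,130),q(130,450)],14)))
print('floor',circ(onz(d,[q(155,270),q(583,290),q(370,113),q(370,460)],6)))
go(501.7,359.6,80,35)
```

```text
dot [[656.3 119.2  27. ]]
rim (array([659.2, 121.8]), np.float64(85.7))
floor (array([658.7, 121.1]), np.float64(60.0))
t 42.83 pos [548.7 290.3 241.1] yaw 35.0 tilt 0.01 open 85.0 F [0.5 0.2 0. ] q6 -0.17
  shift [  1.3 -83.7 161.1] rz 0.001
```

Bowl foot is at (501.5,359.3), radius 22.2 (22.5 expected); plate at about (657.5,120). Going over the foot.

```bash
python3 -m handwheel '[{"rx":0,"ry":0,"rz":0,"x":0.4,"y":-25,"z":15,"gripper":1},{"rx":0,"ry":0,"rz":0,"x":0.8,"y":-55,"z":40,"gripper":1},{"rx":0,"ry":0,"rz":0,"x":1.3,"y":-78,"z":70,"gripper":1},{"rx":0,"ry":0,"rz":0,"x":1.3,"y":-83.5,"z":105,"gripper":1},{"rx":0,"ry":0,"rz":0,"x":1.3,"y":-83.5,"z":135,"gripper":1},{"rx":0,"ry":0,"rz":0,"x":1.3,"y":-83.5,"z":155,"gripper":1},{"rx":0,"ry":0,"rz":0,"x":1.3,"y":-83.5,"z":160,"gripper":1},{"rx":0,"ry":0,"rz":0,"x":1.3,"y":-83.5,"z":160,"gripper":1}]';python3 -m handwheel '[{"rx":0,"ry":0,"rz":0,"x":0,"y":0,"z":0,"gripper":1},{"rx":0,"ry":0,"rz":0,"x":0,"y":0,"z":5,"gripper":1},{"rx":0,"ry":0,"rz":0,"x":0,"y":0,"z":12,"gripper":1},{"rx":0,"ry":0,"rz":0,"x":0,"y":0,"z":19,"gripper":0.9},{"rx":0,"ry":0,"rz":0,"x":0,"y":0,"z":25,"gripper":0.8},{"rx":0,"ry":0,"rz":0,"x":0,"y":0,"z":25,"gripper":0.7},{"rx":0,"ry":0,"rz":0,"x":0,"y":0,"z":25,"gripper":0.7},{"rx":0,"ry":0,"rz":0,"x":0,"y":0,"z":25,"gripper":0.7}]'
python3 - <<'E'
from h import *
go(501.7,359.6,25,35)
d=snap('wrist','w31.png')
E
```

```text
clock: 43.5
tool_pos: [500.8, 359.6, 80.0]
eef_rot: [2.995, 0.946, -0.004]
wrist_force: [0.7, -0.4, 0.4]
opening: 85.6
clock: 44.17
tool_pos: [501.3, 360.7, 56.1]
eef_rot: [-2.995, -0.948, -0.0]
wrist_force: [-0.2, 0.4, -0.1]
opening: 59.5
t 44.17 pos [501.3 360.7  56.1] yaw 35.1 tilt 0.0 open 59.5 F [-0.2  0.4 -0.1] q6 -0.04
  shift [-0.3  1.1 31.1] rz 0.002
```

View pics/w31.png

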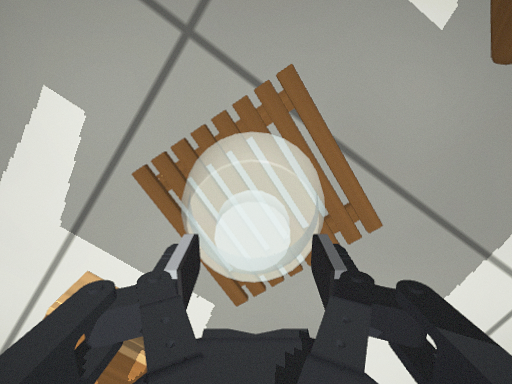

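Foot (column 253) lies between the pads (198/313). Going down the last 31 mm and closing.

```bash
python3 -m handwheel '[{"rx":0,"ry":0,"rz":0,"x":-0.7,"y":1,"z":5,"gripper":0.7},{"rx":0,"ry":0,"rz":0,"x":-0.7,"y":1,"z":11,"gripper":0.7},{"rx":0,"ry":0,"rz":0,"x":-0.7,"y":1,"z":17,"gripper":0.7},{"rx":0,"ry":0,"rz":0,"x":-0.7,"y":1,"z":23,"gripper":0.7},{"rx":0,"ry":0,"rz":0,"x":-0.7,"y":1,"z":28,"gripper":0.7},{"rx":0,"ry":0,"rz":0,"x":-0.7,"y":1,"z":30,"gripper":0.7},{"rx":0,"ry":0,"rz":0,"x":-0.7,"y":1,"z":30,"gripper":0.7},{"rx":0,"ry":0,"rz":0,"x":-0.7,"y":1,"z":30,"gripper":0.7}]'
python3 - <<'E'
from h import *
go(501.7,359.6,25,35)
d=cam('wrist');f=cam('side')
A=cv2.resize(d['frame'][150:330,150:360],(420,400),interpolation=0);B=cv2.resize(f['frame'][260:360,165:265],(380,400))
cv2.imwrite('pics/w32.png',np.hstack([A,B]))
E
```

```text
clock: 44.88
tool_pos: [501.2, 359.4, 25.9]
eef_rot: [2.995, 0.948, -0.0]
wrist_force: [0.7, -0.6, 0.9]
opening: 59.7
t 44.88 pos [501.2 359.4  25.9] yaw 35.1 tilt 0.01 open 59.7 F [ 0.7 -0.6  0.9] q6 -0.04
  shift [0.5 0.1 0.9] rz 0.002
```

View pics/w32.png

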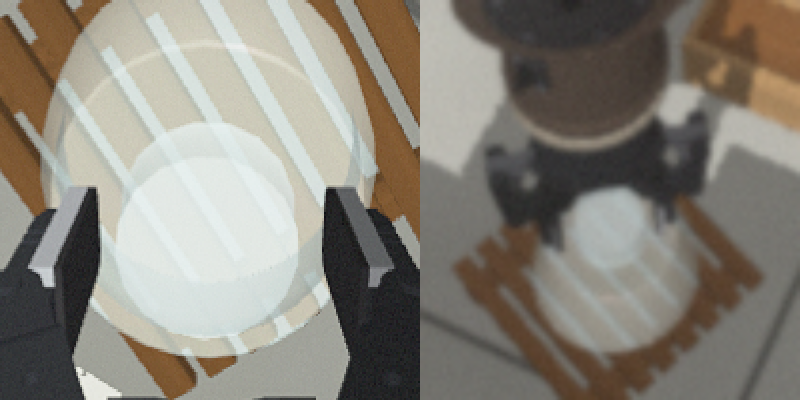

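```bash
python3 -m handwheel '[{"rx":0,"ry":0,"rz":0,"x":-0.5,"y":0,"z":0.5,"gripper":0.65},{"rx":0,"ry":0,"rz":0,"x":-0.5,"y":0,"z":0.5,"gripper":0.6},{"rx":0,"ry":0,"rz":0,"x":-0.5,"y":0,"z":0.5,"gripper":0.55},{"rx":0,"ry":0,"rz":0,"x":-0.5,"y":0,"z":0.5,"gripper":0.5},{"rx":0,"ry":0,"rz":0,"x":-0.5,"y":0,"z":0.5,"gripper":0.4},{"rx":0,"ry":0,"rz":0,"x":-0.5,"y":0,"z":0.5,"gripper":0.3},{"rx":0,"ry":0,"rz":0,"x":-0.5,"y":0,"z":0.5,"gripper":0.3},{"rx":0,"ry":0,"rz":0,"x":-0.5,"y":0,"z":0.5,"gripper":0.3}]' 60
python3 - <<'E'
from h import *
go(501.7,359.6,25,35)
d=cam('wrist');f=cam('side')
A=cv2.resize(d['frame'][150:330,150:360],(420,400),interpolation=0);B=cv2.resize(f['frame'][260:360,165:265],(380,400))
cv2.imwrite('pics/w33.png',np.hstack([A,B]))
E
```

```text
clock: 45.65
tool_pos: [500.6, 358.9, 26.2]
eef_rot: [2.995, 0.948, -0.0]
wrist_force: [-4.2, -2.4, 10.1]
opening: 43.1
t 45.65 pos [500.6 358.9  26.2] yaw 35.1 tilt 0.02 open 43.1 F [-4.2 -2.4 10.1] q6 -0.04
  shift [1.3 0.1 1.2] rz 0.002
```

View pics/w33.png

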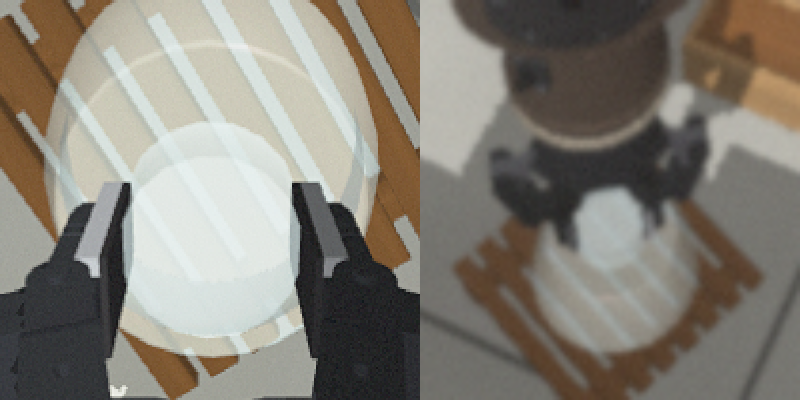

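Gripped at 43 mm; the foot is 45 and this gripper reads about 2 mm low. Lifting.

```bash
python3 -m handwheel '[{"rx":0,"ry":0,"rz":0,"x":0,"y":0,"z":-2,"gripper":0.3},{"rx":0,"ry":0,"rz":0,"x":0,"y":0,"z":-5,"gripper":0.3},{"rx":0,"ry":0,"rz":0,"x":0,"y":0,"z":-10,"gripper":0.3},{"rx":0,"ry":0,"rz":0,"x":0,"y":0,"z":-17,"gripper":0.3},{"rx":0,"ry":0,"rz":0,"x":0,"y":0,"z":-25,"gripper":0.3},{"rx":0,"ry":0,"rz":0,"x":0,"y":0,"z":-33,"gripper":0.3},{"rx":0,"ry":0,"rz":0,"x":0,"y":0,"z":-40,"gripper":0.3},{"rx":0,"ry":0,"rz":0,"x":0,"y":0,"z":-40,"gripper":0.3}]' 70
python3 - <<'E'
from h import *
go(657.3,120,160,15)
d=cam('wrist');f=cam('side')
A=cv2.resize(d['frame'][150:330,150:360],(420,400),interpolation=0);B=cv2.resize(f['frame'][240:360,155:275],(380,400))
cv2.imwrite('pics/w34.png',np.hstack([A,B]))
E
```

```text
clock: 46.42
tool_pos: [501.8, 359.7, 67.5]
eef_rot: [-2.995, -0.948, -0.004]
wrist_force: [-0.2, 0.8, -1.7]
opening: 42.6
t 46.42 pos [501.8 359.7  67.5] yaw 35.1 tilt 0.14 open 42.6 F [-0.2  0.8 -1.7] q6 -0.04
  shift [-10.4 285.5 -92.5] rz 0.351
```

View pics/w34.png

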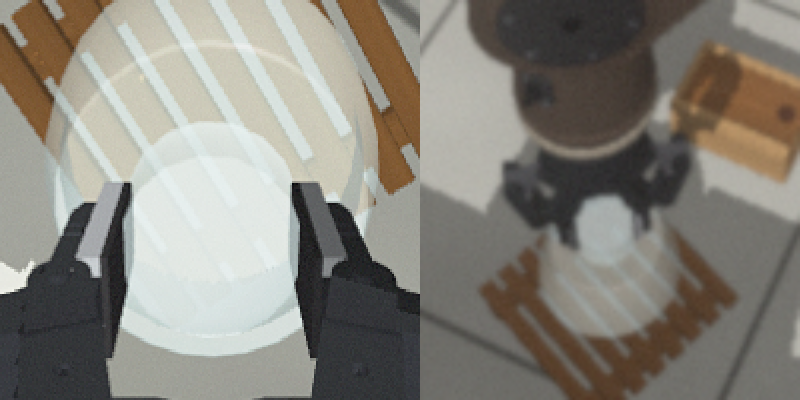

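```bash
python3 -m handwheel '[{"rx":0,"ry":0,"rz":0,"x":0,"y":0,"z":-10,"gripper":0.3},{"rx":0,"ry":0,"rz":0,"x":0,"y":0,"z":-30,"gripper":0.3},{"rx":0,"ry":0,"rz":0,"x":0,"y":5,"z":-55,"gripper":0.3},{"rx":0,"ry":0,"rz":0,"x":-1,"y":20,"z":-72,"gripper":0.3},{"rx":0,"ry":0,"rz":0,"x":-2,"y":45,"z":-80,"gripper":0.3},{"rx":0,"ry":0,"rz":0,"x":-3,"y":75,"z":-80,"gripper":0.3},{"rx":0,"ry":0,"rz":0,"x":-4,"y":105,"z":-80,"gripper":0.3},{"rx":0,"ry":0,"rz":0,"x":-5,"y":135,"z":-80,"gripper":0.3}]' 70; python3 -m handwheel '[{"rx":0,"ry":0,"rz":0,"x":-1,"y":30,"z":0,"gripper":0.3},{"rx":0,"ry":0,"rz":0,"x":-2,"y":60,"z":0,"gripper":0.3},{"rx":0,"ry":0,"rz":0,"x":-3,"y":90,"z":0,"gripper":0.3},{"rx":0,"ry":0,"rz":0,"x":-4,"y":115,"z":0,"gripper":0.3},{"rx":0,"ry":0,"rz":0,"x":-4,"y":130,"z":0,"gripper":0.3},{"rx":0,"ry":0,"rz":0,"x":-4,"y":135,"z":0,"gripper":0.3},{"rx":0,"ry":0,"rz":0,"x":-4,"y":135,"z":0,"gripper":0.3},{"rx":0,"ry":0,"rz":0,"x":-4,"y":135,"z":0,"gripper":0.3}]' 70
python3 - <<'E'
from h import *
go(657.3,120,100,35)
d=snap('wrist','w35.png')
E
```

```text
clock: 47.18
tool_pos: [574.9, 244.7, 146.2]
eef_rot: [-2.995, -0.949, -0.0]
wrist_force: [-1.0, 0.7, -2.1]
opening: 42.6
clock: 47.85
tool_pos: [648.2, 133.7, 145.5]
eef_rot: [-2.995, -0.948, 0.001]
wrist_force: [0.3, 0.7, -2.0]
opening: 42.4
t 47.85 pos [648.2 133.7 145.5] yaw 35.1 tilt 0.04 open 42.4 F [ 0.3  0.7 -2. ] q6 -0.46
  shift [-0.4 16.5 45.5] rz 0.002
```

View pics/w35.png

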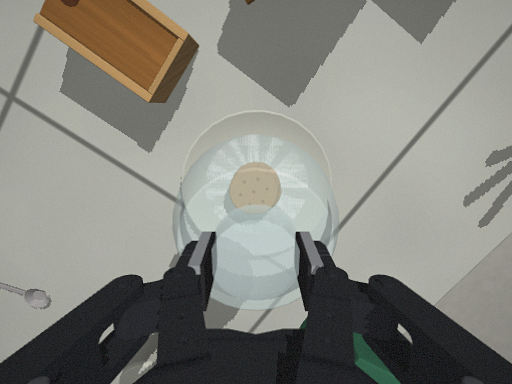

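Plate (180–331), biscuits (255) and bowl (173–338) share the same column. Moving 16.5 mm along y and down.

```bash
python3 -m handwheel '[{"rx":0,"ry":0,"rz":0,"x":-0.4,"y":8,"z":0,"gripper":0.3},{"rx":0,"ry":0,"rz":0,"x":-0.4,"y":16.5,"z":8,"gripper":0.3},{"rx":0,"ry":0,"rz":0,"x":-0.4,"y":16.5,"z":25,"gripper":0.3},{"rx":0,"ry":0,"rz":0,"x":-0.4,"y":16.5,"z":45,"gripper":0.3},{"rx":0,"ry":0,"rz":0,"x":-0.4,"y":16.5,"z":65,"gripper":0.3},{"rx":0,"ry":0,"rz":0,"x":-0.4,"y":16.5,"z":82,"gripper":0.3},{"rx":0,"ry":0,"rz":0,"x":-0.4,"y":16.5,"z":90,"gripper":0.3},{"rx":0,"ry":0,"rz":0,"x":-0.4,"y":16.5,"z":90,"gripper":0.3}]' 70; python3 -m handwheel '[{"rx":0,"ry":0,"rz":0,"x":0,"y":0,"z":0,"gripper":0.3},{"rx":0,"ry":0,"rz":0,"x":0,"y":0,"z":0,"gripper":0.3},{"rx":0,"ry":0,"rz":0,"x":0,"y":0,"z":0,"gripper":0.3},{"rx":0,"ry":0,"rz":0,"x":0,"y":0,"z":0,"gripper":0.3},{"rx":0,"ry":0,"rz":0,"x":0,"y":0,"z":0,"gripper":0.3},{"rx":0,"ry":0,"rz":0,"x":0,"y":0,"z":0,"gripper":0.3},{"rx":0,"ry":0,"rz":0,"x":0,"y":0,"z":0,"gripper":0.3},{"rx":0,"ry":0,"rz":0,"x":0,"y":0,"z":0,"gripper":0.3}]' 70
python3 - <<'E'
from h import *
go(657.3,120,18.2,35)
d=cam('wrist');e=cam('scene')
A=cv2.resize(d['frame'][130:384,120:400],(420,400),interpolation=0);B=cv2.resize(e['frame'][160:240,262:338],(380,400))
cv2.imwrite('pics/w36.png',np.hstack([A,B]))
E
```

```text
clock: 48.57
tool_pos: [656.6, 119.1, 53.3]
eef_rot: [-2.995, -0.948, 0.005]
wrist_force: [-0.5, 0.2, -2.1]
opening: 42.1
clock: 49.23
tool_pos: [658.1, 119.4, 55.7]
eef_rot: [2.995, 0.948, 0.0]
wrist_force: [-0.8, -0.0, -2.7]
opening: 42.5
t 49.23 pos [658.1 119.4  55.7] yaw 35.1 tilt 0.01 open 42.5 F [-0.8 -0.  -2.7] q6 -0.48
  shift [-0.3 -0.9 37.5] rz 0.002
```

View pics/w36.png

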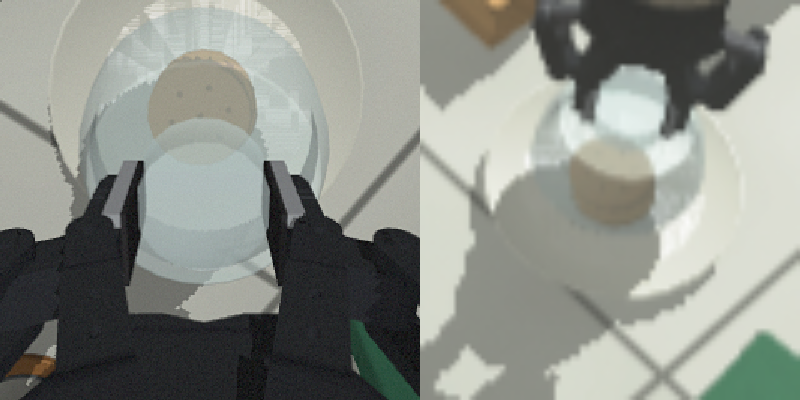

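Bowl is over the biscuits, well inside the rim in both views. Lowering, slowly at the end.

```bash
python3 -m handwheel '[{"rx":0,"ry":0,"rz":0,"x":-0.3,"y":-0.6,"z":4,"gripper":0.3},{"rx":0,"ry":0,"rz":0,"x":-0.3,"y":-0.6,"z":10,"gripper":0.3},{"rx":0,"ry":0,"rz":0,"x":-0.3,"y":-0.6,"z":17,"gripper":0.3},{"rx":0,"ry":0,"rz":0,"x":-0.3,"y":-0.6,"z":24,"gripper":0.3},{"rx":0,"ry":0,"rz":0,"x":-0.3,"y":-0.6,"z":30,"gripper":0.3},{"rx":0,"ry":0,"rz":0,"x":-0.3,"y":-0.6,"z":33,"gripper":0.3},{"rx":0,"ry":0,"rz":0,"x":-0.3,"y":-0.6,"z":34,"gripper":0.3},{"rx":0,"ry":0,"rz":0,"x":-0.3,"y":-0.6,"z":34,"gripper":0.3}]' 70; python3 -m handwheel '[{"rx":0,"ry":0,"rz":0,"x":0,"y":0,"z":0.5,"gripper":0.3},{"rx":0,"ry":0,"rz":0,"x":0,"y":0,"z":1,"gripper":0.3},{"rx":0,"ry":0,"rz":0,"x":0,"y":0,"z":1.5,"gripper":0.3},{"rx":0,"ry":0,"rz":0,"x":0,"y":0,"z":2,"gripper":0.3},{"rx":0,"ry":0,"rz":0,"x":0,"y":0,"z":2.5,"gripper":0.3},{"rx":0,"ry":0,"rz":0,"x":0,"y":0,"z":2.5,"gripper":0.3},{"rx":0,"ry":0,"rz":0,"x":0,"y":0,"z":2.5,"gripper":0.3},{"rx":0,"ry":0,"rz":0,"x":0,"y":0,"z":2.5,"gripper":0.3}]' 70
```

```text
clock: 50.0
tool_pos: [657.2, 119.6, 21.2]
eef_rot: [-2.995, -0.948, 0.001]
wrist_force: [0.4, -0.5, -2.4]
opening: 42.5
clock: 50.67
tool_pos: [657.4, 119.7, 19.1]
eef_rot: [-2.995, -0.948, -0.0]
wrist_force: [0.9, 0.4, -2.5]
opening: 42.5
```

```bash
python3 -m handwheel '[{"rx":0,"ry":0,"rz":0,"x":0,"y":0,"z":0.3,"gripper":0.3},{"rx":0,"ry":0,"rz":0,"x":0,"y":0,"z":0.6,"gripper":0.3},{"rx":0,"ry":0,"rz":0,"x":0,"y":0,"z":0.9,"gripper":0.3},{"rx":0,"ry":0,"rz":0,"x":0,"y":0,"z":1.2,"gripper":0.3},{"rx":0,"ry":0,"rz":0,"x":0,"y":0,"z":1.5,"gripper":0.3},{"rx":0,"ry":0,"rz":0,"x":0,"y":0,"z":1.5,"gripper":0.3},{"rx":0,"ry":0,"rz":0,"x":0,"y":0,"z":1.5,"gripper":0.3},{"rx":0,"ry":0,"rz":0,"x":0,"y":0,"z":1.5,"gripper":0.3}]' 70
```

```text
clock: 51.33
tool_pos: [657.6, 119.7, 18.3]
eef_rot: [2.995, 0.948, 0.001]
wrist_force: [-2.1, -0.6, 7.9]
opening: 42.7
```

Touchdown at TCP 18.3 (18.2 expected). Ease, open, rise and look.

```bash
python3 -m handwheel '[{"rx":0,"ry":0,"rz":0,"x":0,"y":0,"z":-0.5,"gripper":0.3},{"rx":0,"ry":0,"rz":0,"x":0,"y":0,"z":-0.5,"gripper":0.5},{"rx":0,"ry":0,"rz":0,"x":0,"y":0,"z":-0.5,"gripper":0.58},{"rx":0,"ry":0,"rz":0,"x":0,"y":0,"z":-0.5,"gripper":0.7},{"rx":0,"ry":0,"rz":0,"x":0,"y":0,"z":-0.5,"gripper":0.8},{"rx":0,"ry":0,"rz":0,"x":0,"y":0,"z":-0.5,"gripper":0.8},{"rx":0,"ry":0,"rz":0,"x":0,"y":0,"z":-10,"gripper":0.8},{"rx":0,"ry":0,"rz":0,"x":0,"y":0,"z":-25,"gripper":0.8}]' 20; python3 -m handwheel '[{"rx":0,"ry":0,"rz":0,"x":0,"y":0,"z":-25,"gripper":0.8},{"rx":0,"ry":0,"rz":0,"x":0,"y":0,"z":-60,"gripper":0.8},{"rx":0,"ry":0,"rz":0,"x":0,"y":0,"z":-95,"gripper":0.8},{"rx":0,"ry":0,"rz":0,"x":0,"y":0,"z":-130,"gripper":0.8},{"rx":0,"ry":0,"rz":0,"x":0,"y":0,"z":-165,"gripper":0.8},{"rx":0,"ry":0,"rz":0,"x":0,"y":0,"z":-190,"gripper":0.8},{"rx":0,"ry":0,"rz":0,"x":0,"y":0,"z":-200,"gripper":0.8},{"rx":0,"ry":0,"rz":0,"x":0,"y":0,"z":-200,"gripper":0.8}]'; python3 -m handwheel '[{"rx":0,"ry":0,"rz":0,"x":0,"y":20,"z":-20,"gripper":0.8},{"rx":0,"ry":0,"rz":0,"x":0,"y":20,"z":-20,"gripper":0.8},{"rx":0,"ry":0,"rz":0,"x":0,"y":20,"z":-20,"gripper":0.8},{"rx":0,"ry":0,"rz":0,"x":0,"y":20,"z":-20,"gripper":0.8},{"rx":0,"ry":0,"rz":0,"x":0,"y":20,"z":-20,"gripper":0.8},{"rx":0,"ry":0,"rz":0,"x":0,"y":20,"z":-20,"gripper":0.8},{"rx":0,"ry":0,"rz":0,"x":0,"y":20,"z":-20,"gripper":0.8},{"rx":0,"ry":0,"rz":0,"x":0,"y":20,"z":-20,"gripper":0.8}]'
python3 - <<'E'
from h import *
go(657.3,120,18.2,35)
d=snap('wrist','w37.png')
e=snap('scene','c37.png');snap('side','s37.png')
A=cv2.resize(d['frame'][90:260,170:340],(400,400),interpolation=0);B=cv2.resize(e['frame'][160:240,262:342],(400,400))
cv2.imwrite('pics/w37z.png',np.hstack([A,B]))
import pickle; pickle.dump(d,open('d37.pkl','wb'))
E
```

```text
clock: 52.0
tool_pos: [656.3, 119.5, 41.9]
eef_rot: [-2.995, -0.948, 0.004]
wrist_force: [-0.2, 0.2, -0.3]
opening: 68.6
clock: 52.67
tool_pos: [658.8, 119.9, 246.2]
eef_rot: [2.994, 0.948, 0.008]
wrist_force: [1.0, 0.4, -0.5]
opening: 68.1
clock: 53.33
tool_pos: [668.6, 103.6, 262.1]
eef_rot: [-2.995, -0.948, 0.001]
wrist_force: [-0.3, 1.1, 0.5]
opening: 68.3
t 53.33 pos [668.6 103.6 262.1] yaw 35.1 tilt 0.04 open 68.3 F [-0.3  1.1  0.5] q6 -0.5
  shift [  0.4 -19.9 243.9] rz 0.002
```

View pics/w37z.png

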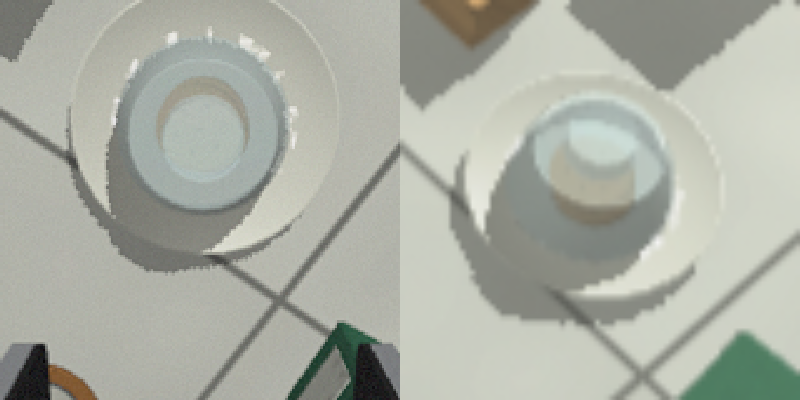

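View pics/c37.png

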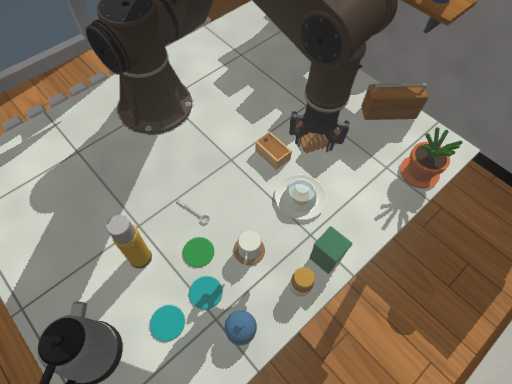

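View pics/s37.png

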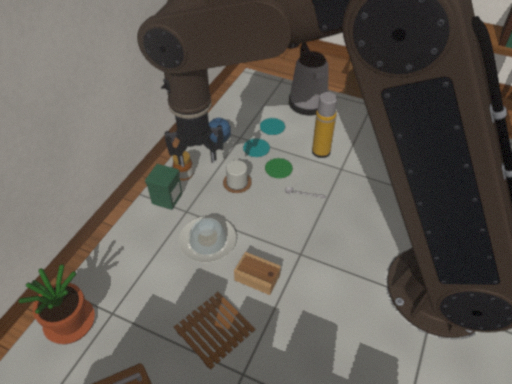

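Final overview: flask closed at (130,240), mug on the cork at (249,246), bowl on the plate at (300,194), spoon (195,212) and box (273,150) in their original places. Numeric check on the bowl next.

Run:
```python
from h import *
import pickle
d=pickle.load(open('d37.pkl','rb')); k=.425
q=lambda a,b:(170+a*k-.5,90+b*k-.5)
print('foot',circ(onz(d,[q(161,138),q(247,138),q(204,95),q(204,183)],74)))
print('bottom',circ(onz(d,[q(128,132),q(280,132),q(204,57),q(204,212)],56)))
cv2.imwrite('pics/w37y.png',cv2.resize(d['frame'][75:210,190:325],(600,600),interpolation=0))
```

```text
foot (array([658.6, 121.2]), np.float64(23.8))
bottom (array([659.3, 120.3]), np.float64(43.9))
```

View pics/w37y.png

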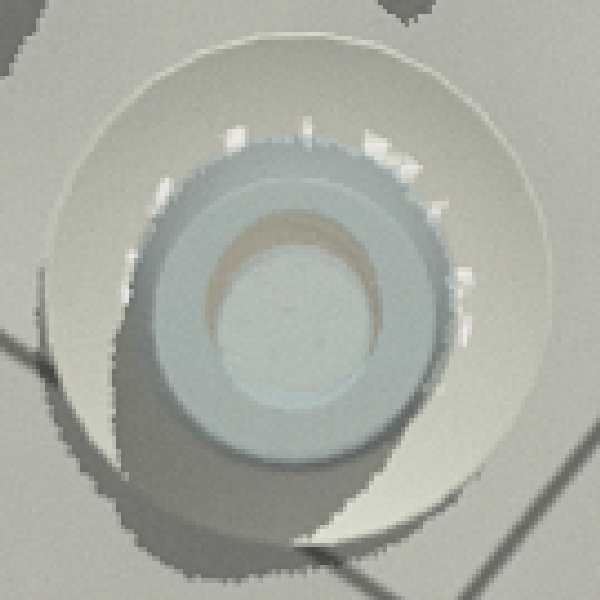

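Run:
```python
from h import *
import pickle
d=pickle.load(open('d37.pkl','rb')); k=135/600
q=lambda a,b:(190+a*k-.5,75+b*k-.5)
print('rim',circ(onz(d,[q(45,290),q(552,290),q(300,32),q(298,545),q(480,105),q(120,105)],14)))
e=cam('scene');f=cam('side')
A=cv2.resize(e['frame'][195:275,90:170],(400,400));B=cv2.resize(f['frame'][205:270,170:245],(400,400))
cv2.imwrite('pics/f38.png',np.hstack([A,B])); print(bot.sense()['wrist_force'])
```

```text
rim (array([659.1, 122.2]), np.float64(84.9))
[0.38041713 0.17010108 0.16725797]
```

View pics/f38.png

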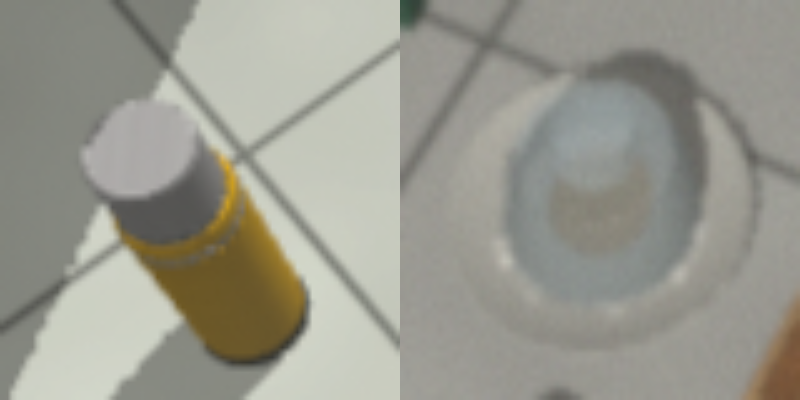

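Bowl and plate centres agree to within 1–2 mm and the flask is closed upright. Handing in.

```bash
python3 -c "
from bench import bot
print(bot.hand_in())"
```

```text
the job is handed in; nothing more can be done
None
```

The tea things are all put back, and I handed the job in at about 53.5 s of the 125 s allowed.

**What I did, in order**
- **Stopper:** lowered into the flask's neck and pushed home. It did not yield at 16 N.
- **Cup:** set mouth down over the stopper until it touched the shoulder at 11 N.
- **Mug:** set mouth down on the cork coaster at about 10 N, without dropping.
- **Bowl:** set mouth down over the biscuits at about 10 N, without dropping.

**Last checks**
- **Flask:** upright, with the cup level on the shoulder in the scene and side views.
- **Mug:** centre about (682, −128), against the coaster's (683, −127).
- **Bowl:** foot at (658.6, 121.2), against the plate rim's centre (659.1, 122.2). The bowl is flat and inside the rim.
- **Spoon and wooden box:** where they were, judged by eye in the overview pictures.
- **Robot:** clear of everything, with wrist force near zero.

**What failed or disagreed**
- **Finger tips:** they sit about 38 mm behind the reported tool point, not at it as stated. My first close on the stopper therefore passed above its head without touching it. I found the offset from the pictures, confirmed it by the stopper contact, and allowed for it from then on.
- **Mug position:** one wrist picture, taken while the arm was still settling, put the mug about 4.5 mm off in y. The scene and side views disagreed with it and agreed with the placement within about 2 mm, so I went by those.

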